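# Make up the sectional incense press mould

### The job

Make the incense-cake mould ready for pressing: lay the four interlocking mould sections in the tray, each fully down in the one place where it fits, and stand the hold-down strip on the sections along the tray's tall wall, squarely against its inside and centred on it. Then take every spring clamp from the clamp rail and clip it over the wall's top edge so that it pinches strip and wall together, and leave the jar, the dish and the brass tamper as they are.

Things in the scene. Friction and masses are not known exactly. Their poses are not given: they have to be found in the camera images.
- tray: brown wooden mould tray fixed to the bench (mm). Origin: underside, middle of the inside; z up, x from the tall wall (robot's side) to the far rail, y along the wall, to its left. Floor 8 thick, inside x -70..70, y -75..75, low rails 26 high, bevelled 3. A far right (-y), B far left, C near right, D near left, 2 mm gaps, tops level at 30. C's and D's lips lie on A's and B's ledges.
- tray_wall (a point): middle of the top edge of the tray's tall wall, 72 mm above the bench; the wall is 9 mm thick (x -79 to -70 in the tray's axes) and 194 mm long along y. With the strip's leg against its inside, wall and leg together are 18 mm thick and level on top; the strip's tab stands up 36 mm above them in the middle.
- sec_a_rib (a point): section A, L-shaped: pale wood, 0.1 kg, 22 thick, with a pull rib (14 along y, 30 along x, from 22 to 54 above the underside). Point: middle of the rib, 38 above the underside. Plan from it: x -31..31, y -41..45, notch x -11..13, y 30..45; leg x -47..-31, y 23..45; 10 mm ledge 12 further to -x. Home: this point at x 38, y -33, z 46 in the tray's axes, x along the tray's x.
- sec_b_rib (a point): section B: pale wood, 0.1 kg, 22 thick, with a pull rib (14 along y, 30 along x, from 22 to 54 above the underside). Point: middle of the rib, 38 above the underside. Plan from it: x -39..39, y -30..30, tab x -1..19, y -44..-30 (into A's notch); 10 mm ledge 12 further to -x. Home: this point at x 30, y 44, z 46 in the tray's axes, x along the tray's x.
- sec_c_rib (a point): section C: pale wood, 0.1 kg, 22 thick, with a pull rib (14 along y, 30 along x, from 22 to 54 above the underside). Point: middle of the rib, 38 above the underside. Plan from it: x -49..13, y -29..33, notch x -32..-10, y 19..33; lip on top (11 mm) to x 25. Home: this point at x -20, y -45, z 46 in the tray's axes, x along the tray's x.
- sec_d_rib (a point): section D, widest: pale wood, 0.1 kg, 22 thick, with a pull rib (14 along y, 26 along x, from 22 to 54 above the underside). Point: middle of the rib, 38 above the underside. Plan from it: x -44..2, y -42..42, tongue x -25..-7, y -56..-42 (into C's notch); lip on top (11 mm) to x 14. Home: this point at x -25, y 32, z 46 in the tray's axes, x along the tray's x.
- strip_tab (a point): hold-down strip, pale wood, 80 g, L-section (mm): foot 188 along y, 24 wide, 8 thick; upright leg 9 thick, 42 high on the foot's back (-x) edge; pull tab in its middle, 34 long (y), 9 thick, up to 78. Point: middle of the tab, 60 above the underside, 4.5 ahead of the back face; z up. In place: at x -65.5, y 0, z 90 in the tray's axes, x along the tray's x.
- clamp_rail: clamp rail fixed to the bench: upright board 16 mm thick along its x, 220 mm long along its y, top edge 85 mm above the bench, on a foot 70 mm wide and 10 mm high. Origin under its middle, z up. The clamps are stored astride its top edge, about y -78, -26, 26 and 78 mm.
- clamp1_mid (a point): sprung clamp 1 (may be absent), 75 g, steel, 20 mm wide along y, astride an edge (x across it), jaws down, handles up. Point: 14 mm above the throat, which rests on the edge. Jaws reach 28 below the throat, handles 55 above it. Handles lean out, 50 apart over their outsides at the top; squeeze at about 40 above the throat (9 N) till 30 apart, parallel: jaw tips then 30 apart.
- clamp1_lever (a joint): hinge of clamp 1's two levers (rad): 0 with 16 mm between the jaws (on the clamp rail), about 0.07 with 18 mm, 0.4 fully squeezed (jaws wide open, handles parallel), -0.5 shut on nothing. Its spring shuts the jaws, pinching with about 8 N.
- clamp2_mid (a point): sprung clamp 2 (may be absent), 75 g, steel, 20 mm wide along y, astride an edge (x across it), jaws down, handles up. Point: 14 mm above the throat, which rests on the edge. Jaws reach 28 below the throat, handles 55 above it. Handles lean out, 50 apart over their outsides at the top; squeeze at about 40 above the throat (9 N) till 30 apart, parallel: jaw tips then 30 apart.
- clamp2_lever (a joint): hinge of clamp 2's two levers (rad): 0 with 16 mm between the jaws (on the clamp rail), about 0.07 with 18 mm, 0.4 fully squeezed (jaws wide open, handles parallel), -0.5 shut on nothing. Its spring shuts the jaws, pinching with about 8 N.
- clamp3_mid (a point): sprung clamp 3 (may be absent), 75 g, steel, 20 mm wide along y, astride an edge (x across it), jaws down, handles up. Point: 14 mm above the throat, which rests on the edge. Jaws reach 28 below the throat, handles 55 above it. Handles lean out, 50 apart over their outsides at the top; squeeze at about 40 above the throat (9 N) till 30 apart, parallel: jaw tips then 30 apart.
- clamp3_lever (a joint): hinge of clamp 3's two levers (rad): 0 with 16 mm between the jaws (on the clamp rail), about 0.07 with 18 mm, 0.4 fully squeezed (jaws wide open, handles parallel), -0.5 shut on nothing. Its spring shuts the jaws, pinching with about 8 N.
- clamp4_mid (a point): sprung clamp 4 (may be absent), 75 g, steel, 20 mm wide along y, astride an edge (x across it), jaws down, handles up. Point: 14 mm above the throat, which rests on the edge. Jaws reach 28 below the throat, handles 55 above it. Handles lean out, 50 apart over their outsides at the top; squeeze at about 40 above the throat (9 N) till 30 apart, parallel: jaw tips then 30 apart.
- clamp4_lever (a joint): hinge of clamp 4's two levers (rad): 0 with 16 mm between the jaws (on the clamp rail), about 0.07 with 18 mm, 0.4 fully squeezed (jaws wide open, handles parallel), -0.5 shut on nothing. Its spring shuts the jaws, pinching with about 8 N.
- jar: glass jar with a steel lid, 84 mm across and 125 mm high; origin under its middle. Not part of the job.
- dish: round wooden dish of petals, 116 mm across and 22 mm high; origin under its middle. Not part of the job.
- tamper: brass tamper standing on its 40 mm foot, 95 mm high; origin under its middle. Not part of the job.
Things that resemble listed ones, but are neither listed nor needed, are in the scene too. What is shaped like the part that bears sec_b_rib but black or pink is not meant.

How it is judged:
By the outcome, as a careful person would: the job done as asked, in the order asked, and still so for the second after the job is handed in, with the robot touching nothing.
Of clamp1, clamp2, clamp3, clamp4 only 2 to 4 are there at a start; the rules pass over those that are not, and their reading is None.
At some moment in a run one of sec_a, sec_b, sec_c, sec_d may be knocked a few centimetres aside while the robot is not near it.
It also fails if it takes over 210 s, if anything falls off the work surface, if the arm or the gripper's body presses on something with over 40 N, if the wrist force passes 120 N, or if a joint passes its speed limit or range.

### The arm

A 7-joint arm with a two-finger parallel gripper is mounted at the origin on the work surface. World frame = base frame: x ahead of the robot, y to its left, z up, the work surface at z = 0. Lengths are in m, angles in rad, forces in N, time in s.
With the tool pointing down it reaches from about 0.425 to 1.025 m from the base axis. Payload 9.4 kg.
Tool frame: the origin (TCP) lies midway between the tips of the shut fingers; the grasp point (between the pads) lies 19 mm behind it; x points along the fingers, y is the direction in which the jaws open and shut, and the axes are right-handed (so a half turn about x gives the same grasp; the last joint's range is limited). The gripper opens to 93 mm and grips with 3 to 60 N. Pads are 15 mm wide; open, the fingers measure 128 mm over their backs; the gripper's body (75 mm by 188 mm) begins 65 mm behind the grasp point.
Start: joints at [-1.335, 0.599, -0.003, 1.599, 0.002, 0.943, -0.08], TCP at [0.223, 0.69, 0.219] pointing down, gripper open.
Joint ranges: [-2.57, 2.57], [-0.35, 1.97], [-1.29, 1.29], [0.11, 2.56], [-1.05, 4.19], [0.11, 1.86], [-2.63, 2.63]. Speed limits (rad/s): [2.22, 2.22, 3.01, 3.01, 3.14, 3.14, 3.14].

### API

Orientations are given as [roll, pitch, yaw] about the fixed x, y, z axes, in that order (R = Rz(yaw) Ry(pitch) Rx(roll)).
In Python, from plant import bot gives the robot as it stands.
- The arm moves only by the tool play_rows, never from a script. Its argument "increments" is text: rows parted by semicolons, each of 7 numbers parted by spaces: the shift along the tool's x, y, z in cm, then the turn, a rotation vector about the tool's x, y, z in rad, then the closure in counts, from 0 (fully open) to 255 (shut). A call has 1 to 12 rows; each row shifts and turns the pose as measured when the row begins, along the tool's axes as they then stand; what a row does not reach is not made up. A row lasts 1/10 s, in which the tool goes at most 50 mm and 8.59 degrees, less where a joint would pass 70% of its speed; a pose out of reach is approached as far as the arm can. A call with a gripper value outside its range is refused whole. The fingers move at their own pace and stop on an object; "squeeze" is the grip in N (left out, the last holds). Time passes only in rows, so rows that do not move let the fingers close. It gives the time, the measured TCP pose, the force and the opening at its end, in the units of the state.
- bot.get_obs(): the state, without advancing time (a new reading comes with each control period).
- bot.camera(name): name is "side" or "top" or "wrist"; returns the picture (400x640x3 uint8, blue, green, red); there is no depth.
- bot.calibration(name): a dict with "K" (3x3 intrinsics, pixels), "rvec" (rotation vector, rad) and "tvec" (3), from world to camera coordinates, as OpenCV has them. Camera axes: x right, y down, z forward; pixel columns grow to the right and rows downward; lengths in m; the calibration is good to about 2 mm. A picture is of the moment at which its call begins: read the wrist's pose just before it. calibration takes no time and is no camera call; for the wrist camera it gives the pose at the moment of the call.
- bot.close_job(): hands the job in, once; it reports no verdict.
The state is a dict: "time_s": time; "q": joint angles; "qd": joint speeds; "effort": joint torques, N m; "position": TCP position; "ee_rot": TCP orientation; "wrist_force": force on the tool from outside, world axes, zero at the start; "ft_torque": the same for the moment, N m; "finger_gap": opening from 0.0 (shut) to 1.0 (fully open).
Only numpy, scipy, OpenCV 4.12 (cv2) and the standard library are available. Lean on these libraries where they do the work, as an engineer would, in place of code of your own. Each camera call takes 0.05 s, during which the arm holds its last target.

## Working session

There is one attempt and no reset: what is moved stays moved. The work goes in short steps, Python scripts to look and compute and a tool call to move; the robot and the scene stay as the last step left them, time stands still between calls to the robot, and variables do not carry over. Pictures are saved under pics/ and viewed, and the job is handed in when it is done.

Besides the shell and the picture viewer there is one more tool, called after "Call:" as name(argument=value, ...) on one line, values as JSON. play_rows: Moves the arm, as the interface text tells. Its arguments: {"type":"object","properties":{"increments":{"type":"string"},"squeeze":{"type":"number"}},"required":["increments"]}

```bash
ls; mkdir -p pics
python3 - <<'E'
from plant import bot
import cv2
o=bot.get_obs();print(o)
for n in ["side","top","wrist"]:
    c=bot.calibration(n);print(n,c)
    cv2.imwrite(f"pics/{n}0.png",bot.camera(n))
E
```

```text
pics
{'time_s': 0.0, 'q': array([-1.33466717,  0.6001174 , -0.00257948,  1.60010304,  0.00180489,
        0.94289002, -0.07978972]), 'qd': array([ 0.00103265,  0.00163381, -0.00050193,  0.00027797,  0.00174335,
       -0.00164389,  0.00028663]), 'effort': array([-7.16256873e-04, -7.65055561e+01,  1.49768863e+00, -2.52354938e+01,
       -5.22696041e-02,  1.67905481e-02,  1.57851796e-04]), 'position': array([0.22297008, 0.68936499, 0.2177746 ]), 'ee_rot': array([-1.48950148,  1.56928084, -1.80222909]), 'wrist_force': array([0.11414705, 0.23824067, 0.06297393]), 'ft_torque': array([ 0.00849766,  0.03574298, -0.00937242]), 'finger_gap': 1.0002279153651938}
side {'K': array([[519.9706954 ,   0.        , 326.30874253],
       [  0.        , 519.9706954 , 196.84936338],
       [  0.        ,   0.        ,   1.        ]]), 'rvec': array([ 2.10743657, -0.31595354,  0.20073428]), 'tvec': array([-0.48912556,  0.15773243,  1.49227745])}
top {'K': array([[442.92636322,   0.        , 324.85509884],
       [  0.        , 442.92636322, 201.71784289],
       [  0.        ,   0.        ,   1.        ]]), 'rvec': array([ 2.13843772, -2.1062873 ,  0.20246203]), 'tvec': array([-1.60353270e-04,  5.40250674e-01,  1.13926560e+00])}
wrist {'K': array([[285.56412392,   0.        , 323.42619479],
       [  0.        , 285.56412392, 199.52857084],
       [  0.        ,   0.        ,   1.        ]]), 'rvec': array([-2.36223304, -1.7184347 , -0.22206665]), 'tvec': array([-0.72466586, -0.02975379,  0.39087872])}
```

View pics/top0.png

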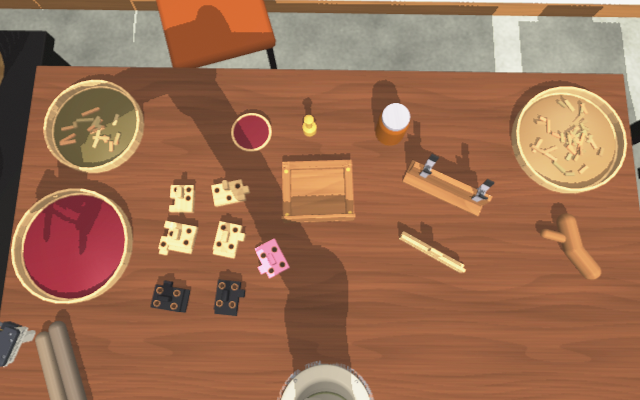

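View pics/side0.png

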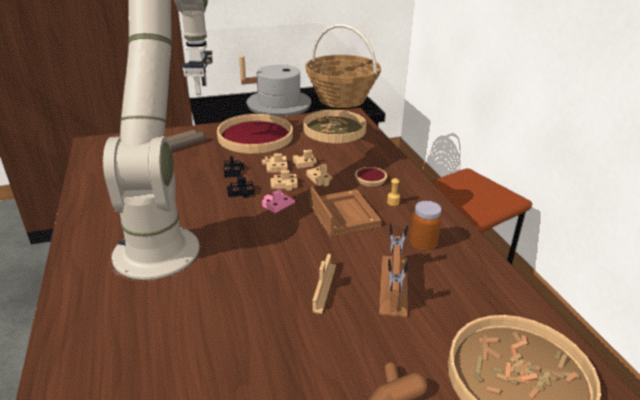

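View pics/wrist0.png

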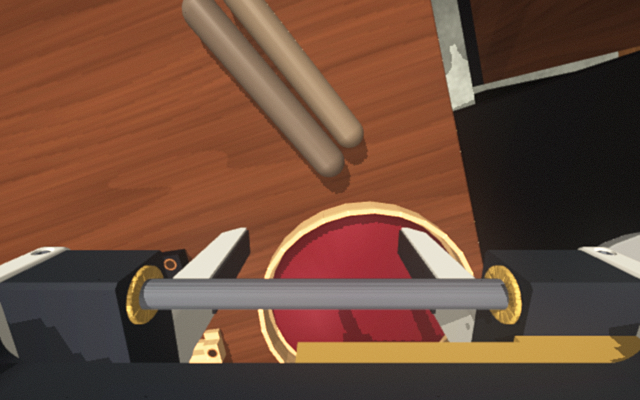

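The top view shows four pale sections on the left at about (182,197), (230,192), (178,238) and (228,238). The tray is at (318,190), the clamp rail at (447,187) with two clamps, and the strip at (432,252). The black and pink pieces are decoys. I'll enlarge it.

```bash
cat > h.py <<'E'
import numpy as np, cv2
from plant import bot
def cal(n):
    c=bot.calibration(n);R,_=cv2.Rodrigues(c['rvec']);return c['K'],R,np.array(c['tvec']).ravel()
def bp(n,u,v,z,c=None):
    K,R,t=c or cal(n);d=R.T@np.linalg.inv(K)@np.array([u,v,1.]);o=-R.T@t
    return o+d*(z-o[2])/d[2]
def proj(n,P,c=None):
    K,R,t=c or cal(n);p=(K@(R@np.atleast_2d(P).T+t[:,None])).T
    return p[:,:2]/p[:,2:]
def crop(img,x0,y0,x1,y1,s,fn):
    a=cv2.resize(img[y0:y1,x0:x1],None,fx=s,fy=s,interpolation=cv2.INTER_CUBIC);cv2.imwrite(fn,a)
E
python3 - <<'E'
from h import *
im=cv2.imread('pics/top0.png')
crop(im,145,165,275,265,6,'pics/t_sec.png')
crop(im,270,145,370,225,8,'pics/t_tray.png')
crop(im,390,140,510,280,4,'pics/t_rail.png')
im=cv2.imread('pics/side0.png')
crop(im,220,140,360,220,5,'pics/s_sec.png')
E
```

```text
(no output)
```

View pics/t_sec.png

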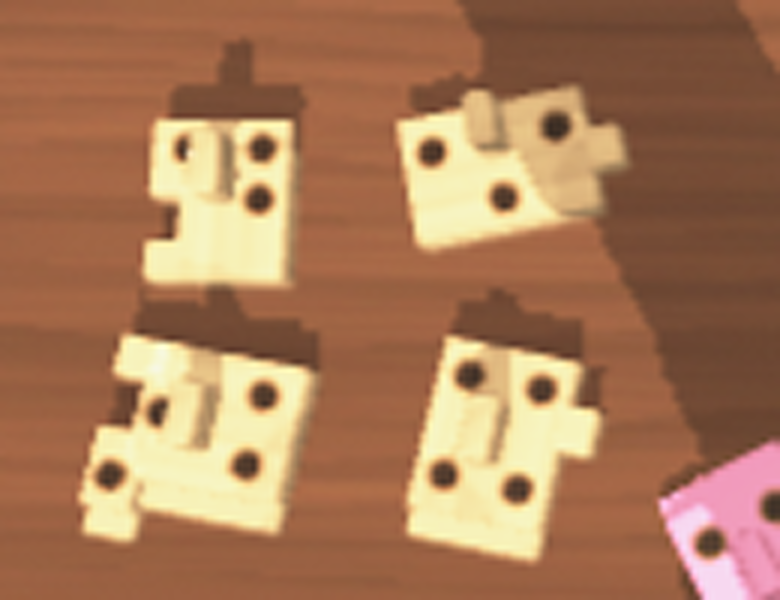

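View pics/t_tray.png

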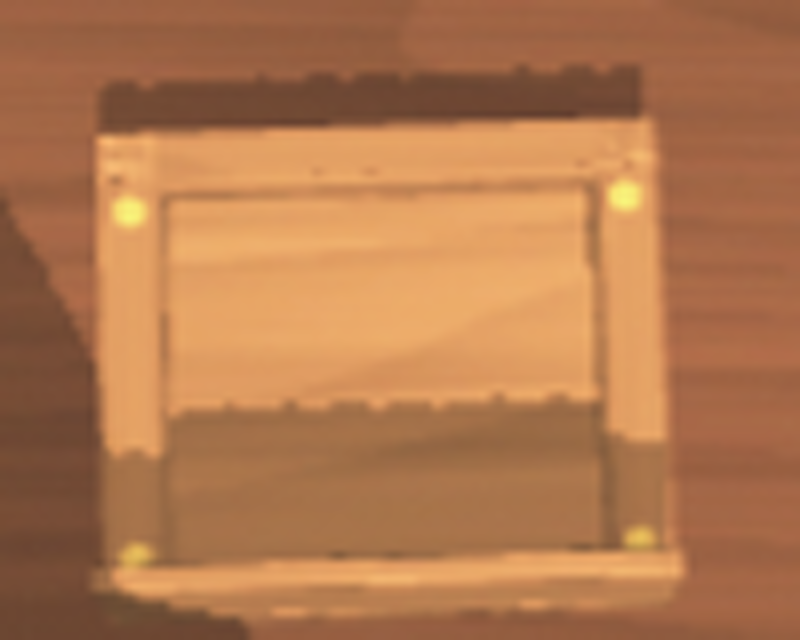

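View pics/t_rail.png

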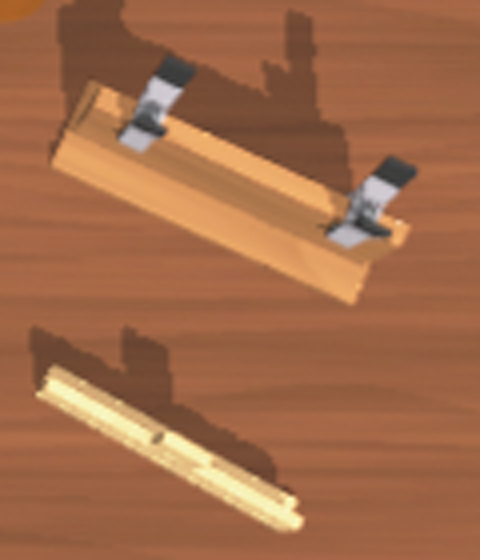

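View pics/s_sec.png

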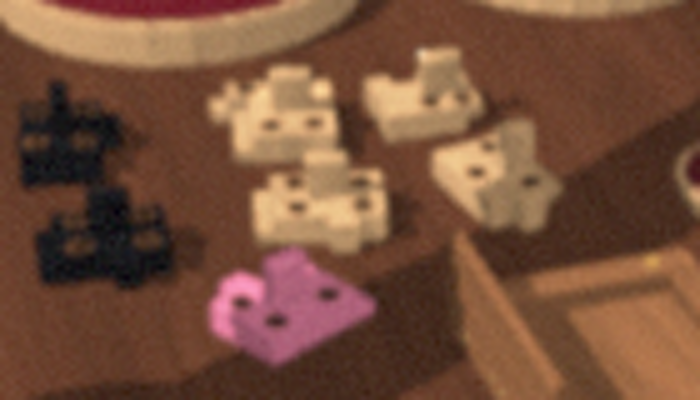

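```bash
cat >> h.py <<'E'
from scipy.spatial.transform import Rotation as Ro
def pose():
    o=bot.get_obs();return np.array(o['position']),Ro.from_euler('xyz',o['ee_rot']).as_matrix(),o
E
python3 - <<'E'
from h import *
np.set_printoptions(precision=4,suppress=True)
p,R,o=pose();print(R)
K,Rc,t=cal('wrist');C=-Rc.T@t
print('cam',C,'in tool',R.T@(C-p));print('cam axes in tool\n',R.T@Rc.T)
for nm,u,v,z in [('C',180,193,.054),('D',226,185,.054),('A',177,234,.054),('B',226,237,.054),('tray',318,188,.03),('stripL',401,236,.04),('stripR',463,270,.04),('rail',447,187,.085),('cl1',427,168,.1),('cl2',482,194,.1),('jar',396,118,.125),('tamper',309,122,.09),('dish',251,132,.02),('pink',271,258,.03)]:
    print(nm,bp('top',u,v,z))
E
```

```text
[[-0.0003  0.3077  0.9515]
 [-0.0012  0.9515 -0.3077]
 [-1.     -0.0012  0.0001]]
cam [0.1552 0.7125 0.3836] in tool [-0.1657  0.0009 -0.0716]
cam axes in tool
 [[ 0.0011 -0.2575  0.9663]
 [ 1.     -0.0002 -0.0012]
 [ 0.0005  0.9663  0.2575]]
C [0.5576 0.398  0.054 ]
D [0.5815 0.2756 0.054 ]
A [0.4468 0.3974 0.054 ]
B [0.4408 0.2676 0.054 ]
tray [0.5824 0.0275 0.03  ]
stripL [ 0.4521 -0.1971  0.04  ]
stripR [ 0.3646 -0.3591  0.04  ]
rail [ 0.5781 -0.3125  0.085 ]
cl1 [ 0.6247 -0.2578  0.1   ]
cl2 [ 0.5574 -0.3982  0.1   ]
jar [ 0.7517 -0.1747  0.125 ]
tamper [0.7506 0.0539 0.09  ]
dish [0.7449 0.2211 0.02  ]
pink [0.389  0.1496 0.03  ]
```

```bash
cat >> h.py <<'E'
def Rdown(psi):
    c,s=np.cos(psi),np.sin(psi)
    return np.array([[0,-s,c],[0,c,s],[-1,0,0]],float)
def plan(target,psi,grip,maxs=0.04,maxr=0.12,start=None):
    """rows from current (or start) to target; straight line"""
    p,R,o=pose()
    if start is not None: p,R=np.array(start[0]),Rdown(start[1])
    T=Rdown(psi);rv=Ro.from_matrix(R.T@T).as_rotvec();d=np.array(target)-p
    n=int(max(1,np.ceil(np.linalg.norm(d)/maxs),np.ceil(np.linalg.norm(rv)/maxr)))
    rows=[]
    for i in range(n):
        Ri=R@Ro.from_rotvec(rv*i/n).as_matrix()
        s=Ri.T@(d/n)*100
        rows.append(' '.join('%g'%round(x,2) for x in s)+' '+' '.join('%g'%round(x,3) for x in rv/n)+' %d'%grip)
    print(n,'rows:','; '.join(rows))
def st():
    p,R,o=pose()
    print('t',round(o['time_s'],2),'p',p.round(4),'psi',round(float(np.arctan2(R[1,2],R[0,2])),4),'tilt',R[2].round(3),'gap mm',round(o['finger_gap']*93,1),'F',np.round(o['wrist_force'],1))
E
python3 - <<'E'
from h import *
st();plan([.50,.34,.24],0,0)
E
```

```text
t 0.15 p [0.223  0.6895 0.2179] psi -0.3127 tilt [-1.    -0.001  0.   ] gap mm 93.2 F [ 0.5  0.3 -0. ]
12 rows: -0.18 -2.06 3.09 -0.026 -0 0 0; -0.18 -2.14 3.04 -0.026 -0 0 0; -0.18 -2.22 2.98 -0.026 -0 0 0; -0.18 -2.3 2.92 -0.026 -0 0 0; -0.18 -2.37 2.86 -0.026 -0 0 0; -0.18 -2.45 2.8 -0.026 -0 0 0; -0.18 -2.52 2.73 -0.026 -0 0 0; -0.18 -2.59 2.67 -0.026 -0 0 0; -0.18 -2.66 2.6 -0.026 -0 0 0; -0.18 -2.72 2.53 -0.026 -0 0 0; -0.18 -2.79 2.46 -0.026 -0 0 0; -0.18 -2.85 2.38 -0.026 -0 0 0
```

Call:
play_rows(increments="-0.2 -2.1 3.1 -0.026 0 0 0; -0.2 -2.1 3 -0.026 0 0 0; -0.2 -2.2 3 -0.026 0 0 0; -0.2 -2.3 2.9 -0.026 0 0 0; -0.2 -2.4 2.9 -0.026 0 0 0; -0.2 -2.5 2.8 -0.026 0 0 0; -0.2 -2.5 2.7 -0.026 0 0 0; -0.2 -2.6 2.7 -0.026 0 0 0; -0.2 -2.7 2.6 -0.026 0 0 0; -0.2 -2.7 2.5 -0.026 0 0 0; -0.2 -2.8 2.5 -0.026 0 0 0; -0.2 -2.8 2.4 -0.026 0 0 0")

```text
time_s: 1.35
position: [0.5065, 0.3327, 0.2384]
ee_rot: [-2.503, 1.564, -2.48]
wrist_force: [0.9, 0.7, -0.7]
finger_gap: 0.997
```

Run:
```python
from h import *
st();import pickle
c=cal('wrist');im=bot.camera('wrist');pickle.dump(c,open('c1.pkl','wb'));cv2.imwrite('pics/w1.png',im)
```

```text
t 1.35 p [0.5065 0.3327 0.2384] psi 0.0232 tilt [-1.    -0.004 -0.006] gap mm 92.8 F [ 0.9  0.7 -0.7]
```

View pics/w1.png

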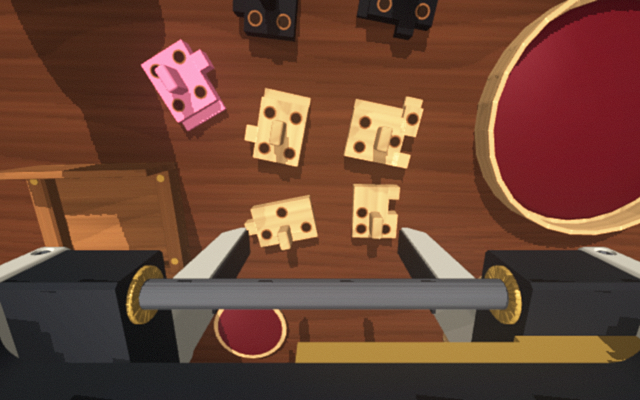

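The wrist view shows A at (383,132), B at (280,127), C at (376,213) and D at (283,222), with the tray corner at lower left. I'll enlarge to pick corners.

Run:
```python
from h import *
im=cv2.imread('pics/w1.png')
crop(im,335,90,435,170,8,'pics/wA.png')
crop(im,235,80,335,170,8,'pics/wB.png')
crop(im,335,175,435,255,8,'pics/wC.png')
crop(im,235,185,335,260,8,'pics/wD.png')
```

```text
(no output)
```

View pics/wA.png

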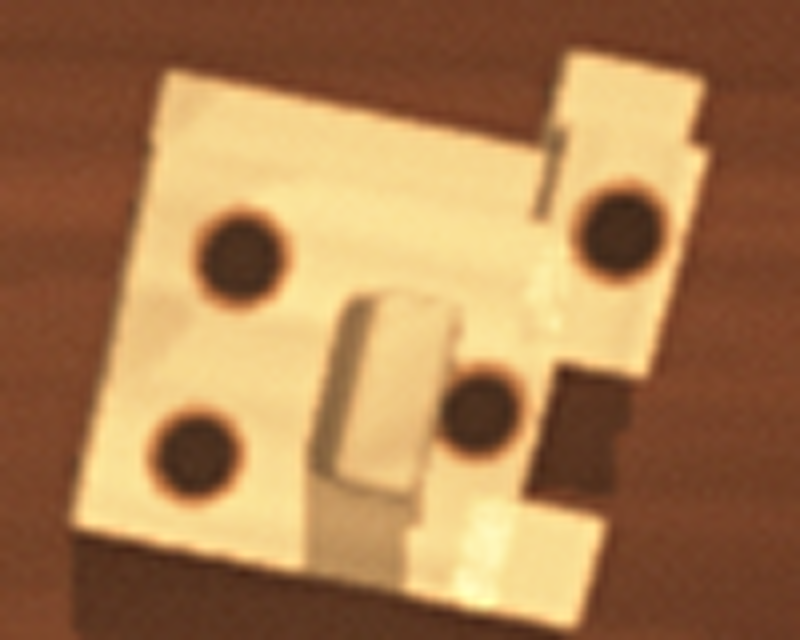

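View pics/wB.png

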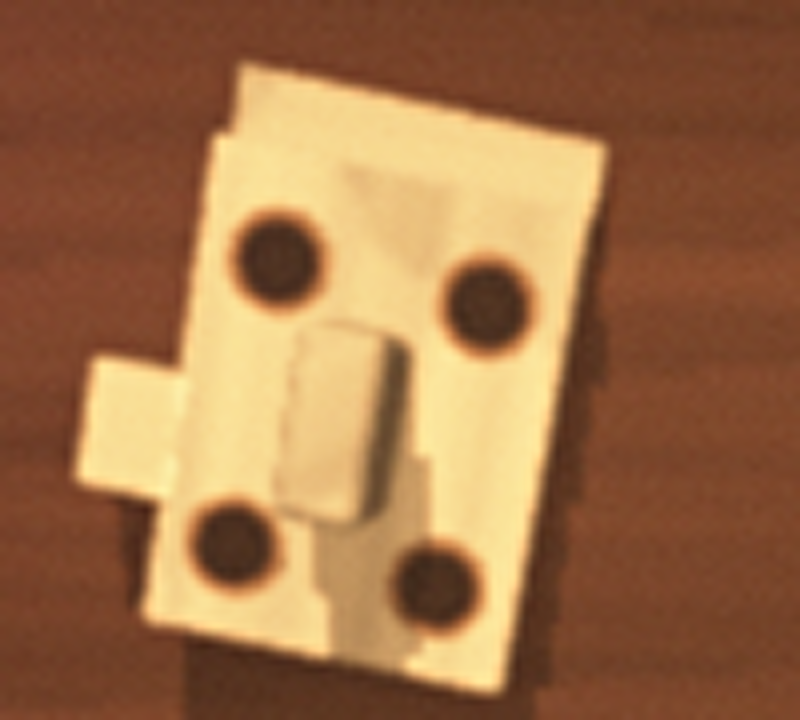

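View pics/wC.png

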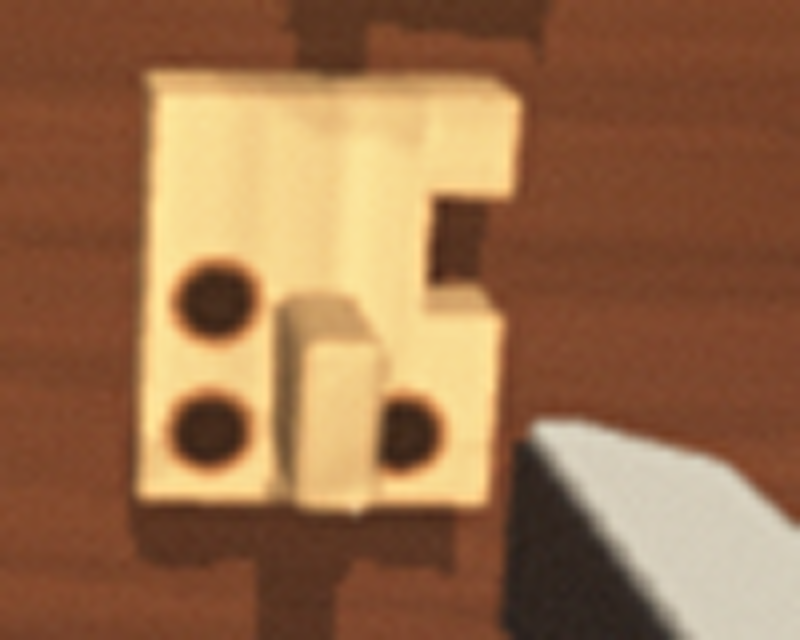

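View pics/wD.png

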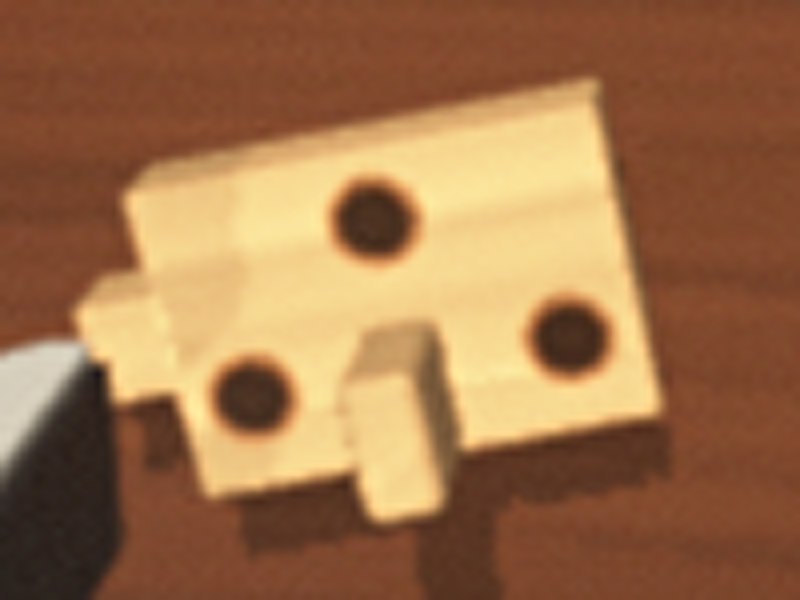

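```bash
cat >> h.py <<'E'
from scipy.optimize import least_squares
def fit(name,pts,c,x0,off,s,zb=0.0,verbose=True):
    """pts: list (u,v,x,y,z) crop px, plan mm, z above underside mm; c=(K,R,t)"""
    a=np.array(pts,float);uv=np.c_[off[0]+(a[:,0]+.5)/s-.5,off[1]+(a[:,1]+.5)/s-.5]
    def f(q):
        co,si=np.cos(q[2]),np.sin(q[2])
        P=np.c_[q[0]+(co*a[:,2]-si*a[:,3])/1e3,q[1]+(si*a[:,2]+co*a[:,3])/1e3,zb+a[:,4]/1e3]
        return (proj(None,P,c)-uv).ravel()
    r=least_squares(f,x0,loss='soft_l1',f_scale=.5)
    e=f(r.x).reshape(-1,2)
    if verbose: print(name,'xy mm',(r.x[:2]*1e3).round(1),'yaw',r.x[2].round(4),'err px',np.abs(e).max(1).round(1))
    return r.x
E
python3 - <<'E'
from h import *
import pickle
c=pickle.load(open('c1.pkl','rb'))
fit('A',[(165,72,-43,-41,10),(152,140,-31,-41,22),(75,525,31,-41,22),(575,630,31,45,22),(605,520,13,45,22),(525,497,13,30,22),(555,365,-11,30,22),(647,375,-11,45,22),(710,150,-47,45,22),(565,50,-59,23,10),(705,77,-59,45,10)],c,[.447,.397,-.2],(335,90),8)
fit('B',[(245,65,-51,-30,10),(607,145,-51,30,10),(215,135,-39,-30,22),(145,622,39,-30,22),(500,692,39,30,22),(92,355,-1,-44,22),(75,482,19,-44,22)],c,[.441,.268,-.2],(235,80),8)
fit('C',[(137,498,25,-29,22),(490,503,25,33,22),(502,318,-10,33,22),(427,305,-10,19,22),(430,195,-32,19,22),(515,197,-32,33,22),(520,100,-49,33,22),(150,95,-49,-29,22)],c,[.557,.398,0],(335,175),8)
fit('D',[(212,497,14,-42,22),(662,413,14,42,22),(600,105,-44,42,22),(125,190,-44,-42,22),(77,310,-25,-56,22),(115,403,-7,-56,22)],c,[.581,.275,.2],(235,185),8)
E
```

```text
A xy mm [450.8 404.7] yaw -0.1726 err px [0.2 0.7 0.2 0.4 0.1 0.9 1.  0.3 0.5 0.9 0.3]
B xy mm [446.4 273.9] yaw -0.1846 err px [0.3 0.1 0.1 0.4 0.2 0.4 0.3]
C xy mm [564.8 404.2] yaw 0.0119 err px [0.5 0.3 0.2 1.3 0.1 0.4 0.2 0.8]
D xy mm [585.4 282. ] yaw 0.217 err px [0.2 0.4 0.2 0.5 0.3 1.2]
```

Run:
```python
from h import *
st();plan([.64,.03,.26],0,0)
```

```text
t 1.4 p [0.5115 0.3262 0.2387] psi 0.0175 tilt [-1.    -0.007 -0.003] gap mm 93.1 F [ 4.3 -3.9  1.1]
9 rows: -0.22 -3.32 1.37 0.002 -0 0.001 0; -0.22 -3.31 1.38 0.002 -0 0.001 0; -0.22 -3.31 1.38 0.002 -0 0.001 0; -0.22 -3.31 1.39 0.002 -0 0.001 0; -0.22 -3.31 1.4 0.002 -0 0.001 0; -0.23 -3.3 1.4 0.002 -0 0.001 0; -0.23 -3.3 1.41 0.002 -0 0.001 0; -0.23 -3.3 1.41 0.002 -0 0.001 0; -0.23 -3.29 1.42 0.002 -0 0.001 0
```

Call:
play_rows(increments="-0.2 -3.3 1.4 0.002 0 0 0; -0.2 -3.3 1.4 0.002 0 0 0; -0.2 -3.3 1.4 0.002 0 0 0; -0.2 -3.3 1.4 0.002 0 0 0; -0.2 -3.3 1.4 0.002 0 0 0; -0.2 -3.3 1.4 0.002 0 0 0; -0.2 -3.3 1.4 0.002 0 0 0; -0.2 -3.3 1.4 0.002 0 0 0; -0.2 -2.3 1 0.002 0 0 0; 0 0 0 0 0 0 0; 0 0 0 0 0 0 0")

```text
time_s: 2.5
position: [0.6402, 0.0269, 0.2565]
ee_rot: [-2.162, 1.56, -2.169]
wrist_force: [-0.0, 0.1, -0.2]
finger_gap: 1.0
```

Run:
```python
from h import *
st();import pickle
c=cal('wrist');im=bot.camera('wrist');pickle.dump(c,open('c2.pkl','wb'));cv2.imwrite('pics/w2.png',im)
st()
```

```text
t 2.5 p [0.6402 0.0269 0.2565] psi -0.007 tilt [-1.    -0.009 -0.006] gap mm 93.0 F [-0.   0.1 -0.2]
t 2.55 p [0.6401 0.0268 0.2565] psi -0.0068 tilt [-1.    -0.009 -0.006] gap mm 92.9 F [0.6 0.  0.7]
```

View pics/w2.png

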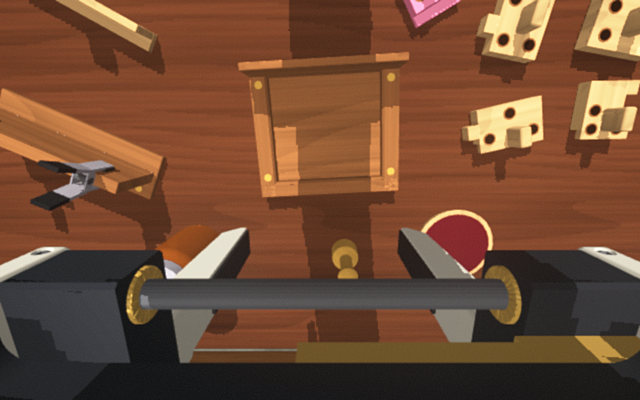

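The tray is seen whole here: the wall runs along the top from (240,65) to (408,57), and the far rail is at (330,190).

Run:
```python
from h import *
im=cv2.imread('pics/w2.png')
crop(im,230,45,420,205,4,'pics/w2t.png')
```

```text
(no output)
```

View pics/w2t.png

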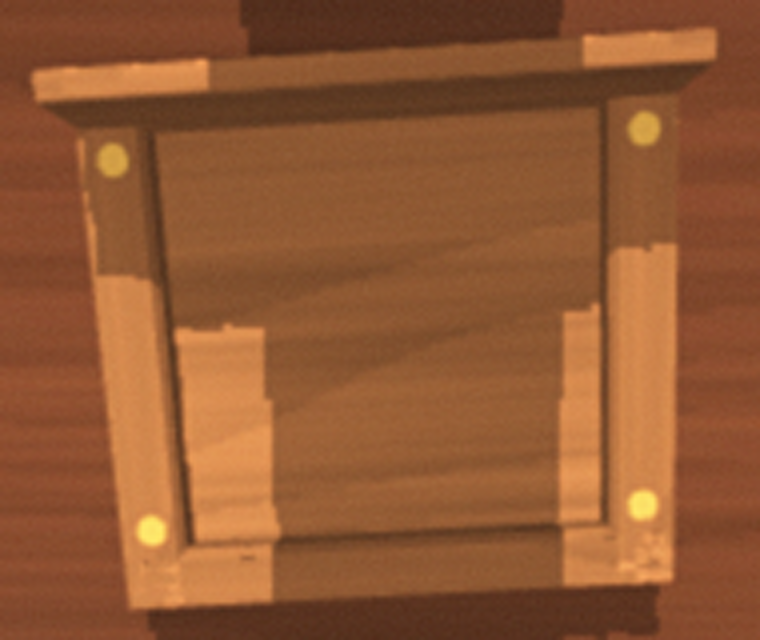

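Run:
```python
from h import *
import pickle
c=pickle.load(open('c2.pkl','rb'))
w=[(32,72,-79,-97,72),(716,28,-79,97,72),(38,102,-70,-97,72),(716,58,-70,97,72)]
f=[(157,133,-70,-75,8),(603,106,-70,75,8),(190,545,70,-75,8),(603,523,70,75,8)]
fit('wall',w,c,[.58,.03,0],(230,45),4)
fit('floor',f,c,[.58,.03,0],(230,45),4)
q=fit('all',w+f,c,[.58,.03,0],(230,45),4)
# rail corner check in top cam
im=cv2.imread('pics/top0.png')
def tw(x,y,z):
    co,si=np.cos(q[2]),np.sin(q[2]);return [q[0]+(co*x-si*y)/1e3,q[1]+(si*x+co*y)/1e3,z/1e3]
P=[tw(*a[2:]) for a in w+f]
uv=proj('top',P);big=cv2.resize(im[145:225,270:370],None,fx=8,fy=8,interpolation=cv2.INTER_CUBIC)
for u in uv: cv2.circle(big,(int((u[0]-270+.5)*8),int((u[1]-145+.5)*8)),4,(255,0,0),1)
cv2.imwrite('pics/tchk.png',big)
```

```text
wall xy mm [574.1  29.9] yaw 0.0499 err px [0.7 0.8 1.1 0.7]
floor xy mm [574.1  30.3] yaw 0.042 err px [0.2 0.8 1.  0.3]
all xy mm [574.1  30.2] yaw 0.0468 err px [0.7 1.3 0.7 1.1 0.5 0.6 1.2 0.6]
```

View pics/tchk.png

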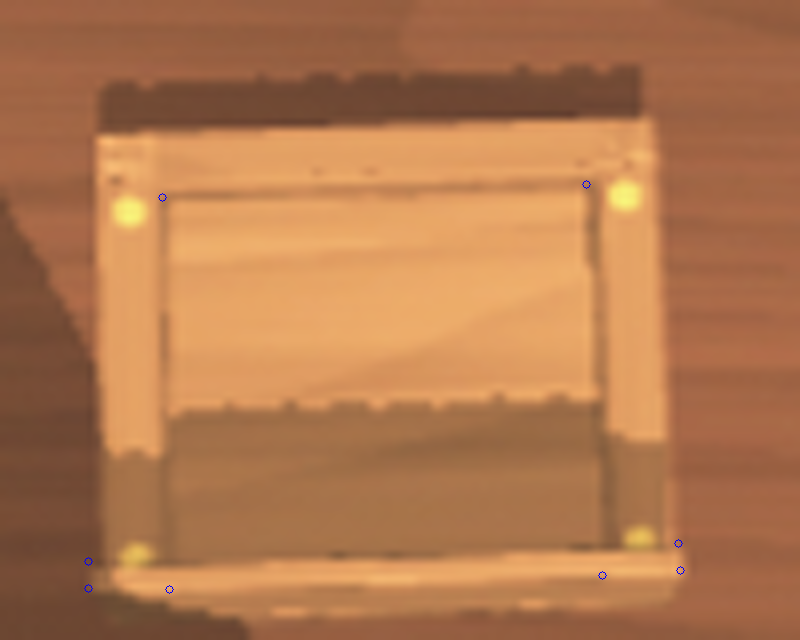

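Run:
```python
from h import *
plan([.451,.405,.12],-.173,0,.045);plan([.451,.405,.027],-.173,0,.04,start=([.451,.405,.12],-.173))
```

```text
10 rows: 1.34 3.78 -1.91 0.017 -0.001 0.001 0; 1.34 3.75 -1.97 0.017 -0.001 0.001 0; 1.35 3.71 -2.03 0.017 -0.001 0.001 0; 1.35 3.68 -2.1 0.017 -0.001 0.001 0; 1.35 3.64 -2.16 0.017 -0.001 0.001 0; 1.35 3.6 -2.22 0.017 -0.001 0.001 0; 1.36 3.56 -2.28 0.017 -0.001 0.001 0; 1.36 3.53 -2.34 0.017 -0.001 0.001 0; 1.36 3.48 -2.4 0.017 -0.001 0.001 0; 1.36 3.44 -2.46 0.017 -0.001 0.001 0
3 rows: 3.1 0 0 0 0 0 0; 3.1 0 0 0 0 0 0; 3.1 0 0 0 0 0 0
```

Call:
play_rows(increments="1.3 3.8 -1.9 0.017 0 0 0; 1.3 3.7 -2 0.017 0 0 0; 1.3 3.7 -2 0.017 0 0 0; 1.3 3.7 -2.1 0.017 0 0 0; 1.3 3.6 -2.2 0.017 0 0 0; 1.3 3.6 -2.2 0.017 0 0 0; 1.3 3.6 -2.3 0.017 0 0 0; 1.4 3.5 -2.3 0.017 0 0 0; 1.4 3.5 -2.4 0.017 0 0 0; 1.4 3.4 -2.4 0.017 0 0 0; 0 0 0 0 0 0 0; 0 0 0 0 0 0 0")

```text
time_s: 3.75
position: [0.4311, 0.4329, 0.1158]
ee_rot: [-2.443, 1.562, -2.606]
wrist_force: [0.8, -0.5, 0.4]
finger_gap: 1.001
```

Run:
```python
from h import *
import pickle
st();plan([.451,.405,.12],-.173,0,.045);c=cal('wrist');im=bot.camera('wrist');pickle.dump(c,open('c3.pkl','wb'));cv2.imwrite('pics/w3.png',im)
```

```text
t 3.75 p [0.4311 0.4329 0.1158] psi -0.1626 tilt [-1.    -0.005 -0.006] gap mm 93.0 F [ 0.8 -0.5  0.4]
1 rows: -0.42 -2.44 2.42 0.01 -0.006 0.005 0
```

View pics/w3.png

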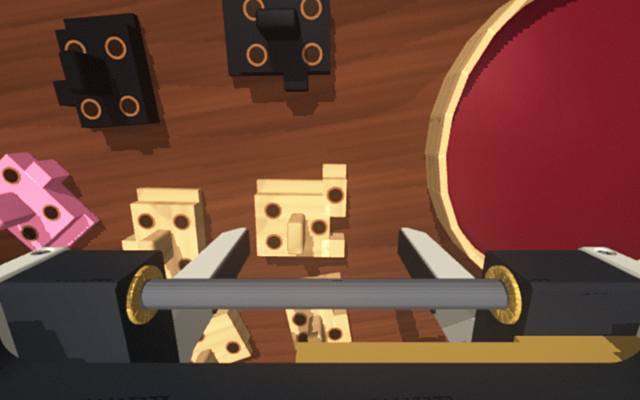

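Call:
play_rows(increments="-0.2 -1.2 1.2 0.01 -0.006 0.005 0; -0.2 -0.9 0.9 0 0 0 0; 0 -0.2 0.2 0 0 0 0; 0 0 0 0 0 0 0")

```text
time_s: 4.2
position: [0.454, 0.4003, 0.1219]
ee_rot: [0.368, 1.569, 0.189]
wrist_force: [1.0, 0.6, -0.6]
finger_gap: 1.003
```

Run:
```python
from h import *
st();plan([.451,.405,.12],-.173,0,.045);plan([.451,.405,.027],-.173,0,.04)
```

```text
t 4.2 p [0.454  0.4003 0.1219] psi -0.179 tilt [-1.     0.001  0.002] gap mm 93.3 F [ 1.   0.6 -0.6]
1 rows: 0.19 0.41 -0.38 -0.006 0.002 -0.001 0
3 rows: 3.16 0.14 -0.13 -0.002 0.001 -0 0; 3.16 0.14 -0.13 -0.002 0.001 -0 0; 3.16 0.14 -0.13 -0.002 0.001 -0 0
```

Call:
play_rows(increments="2.5 0.1 -0.1 -0.004 0 0 0; 2.5 0.1 -0.1 0 0 0 0; 2 0.1 -0.1 0 0 0 0; 1 0 0 0 0 0 0; 0.3 0 0 0 0 0 0; 0 0 0 0 0 0 0")

```text
time_s: 4.8
position: [0.4566, 0.4015, 0.0392]
ee_rot: [0.789, 1.563, 0.606]
wrist_force: [-0.2, 0.4, 0.4]
finger_gap: 0.995
```

Run:
```python
from h import *
st();plan([.451,.405,.027],-.173,0,.04)
```

```text
t 4.8 p [0.4566 0.4015 0.0392] psi -0.183 tilt [-1.     0.005  0.005] gap mm 92.6 F [-0.2  0.4  0.4]
1 rows: 1.22 0.24 -0.62 -0.01 0.005 -0.005 0
```

Call:
play_rows(increments="0.6 0.2 -0.5 -0.01 0.005 -0.005 0; 0.4 0 0 0 0 0 0; 0 0 0 0 0 0 0")

```text
time_s: 5.1
position: [0.4526, 0.4054, 0.0304]
ee_rot: [1.032, 1.568, 0.859]
wrist_force: [0.1, 0.1, -0.3]
finger_gap: 0.998
```

Run:
```python
from h import *
st();plan([.451,.405,.027],-.173,0,.04)
```

```text
t 5.1 p [0.4526 0.4054 0.0304] psi -0.1725 tilt [-1.     0.002  0.001] gap mm 92.8 F [ 0.1  0.1 -0.3]
1 rows: 0.34 -0.06 -0.16 0 0.001 -0.002 0
```

Good. Last bit, then close.

Call:
play_rows(increments="0.4 0 -0.2 0 0 0 0; 0 0 0 0 0 0 0; 0 0 0 0 0 0 255; 0 0 0 0 0 0 255; 0 0 0 0 0 0 255; 0 0 0 0 0 0 255; 0 0 0 0 0 0 255; 0 0 0 0 0 0 255; 0 0 0 0 0 0 255; 0 0 0 0 0 0 255", squeeze=20)

```text
time_s: 6.1
position: [0.4509, 0.4062, 0.0271]
ee_rot: [0.985, 1.566, 0.813]
wrist_force: [-0.6, -0.1, -0.2]
finger_gap: 0.358
```

Run:
```python
from h import *
st()
```

```text
t 6.1 p [0.4509 0.4062 0.0271] psi -0.1724 tilt [-1.     0.004  0.002] gap mm 33.3 F [-0.6 -0.1 -0.2]
```

Call:
play_rows(increments="0 0 0 0 0 0 255; 0 0 0 0 0 0 255; 0 0 0 0 0 0 255; 0 0 0 0 0 0 255; 0 0 0 0 0 0 255")

```text
time_s: 6.6
position: [0.4509, 0.406, 0.0272]
ee_rot: [0.948, 1.567, 0.775]
wrist_force: [-0.4, 0.3, -0.6]
finger_gap: 0.152
```

Run:
```python
from h import *
import pickle
st();c=cal('wrist');im=bot.camera('wrist');pickle.dump(c,open('c4.pkl','wb'));cv2.imwrite('pics/w4.png',im)
```

```text
t 6.6 p [0.4509 0.406  0.0272] psi -0.1724 tilt [-1.     0.003  0.002] gap mm 14.1 F [-0.4  0.3 -0.6]
```

View pics/w4.png

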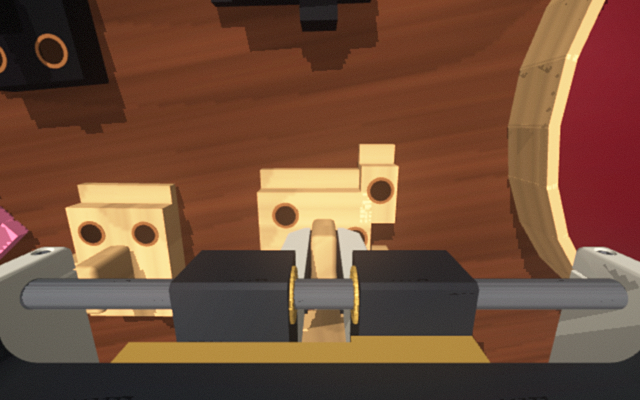

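Gripped at 14.1 mm. I'll check how the part sits in the hand, which also gives the camera-to-tool bias.

Run:
```python
from h import *
im=cv2.imread('pics/w4.png')
crop(im,245,135,410,250,4.8,'pics/w4A.png')
```

```text
(no output)
```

View pics/w4A.png

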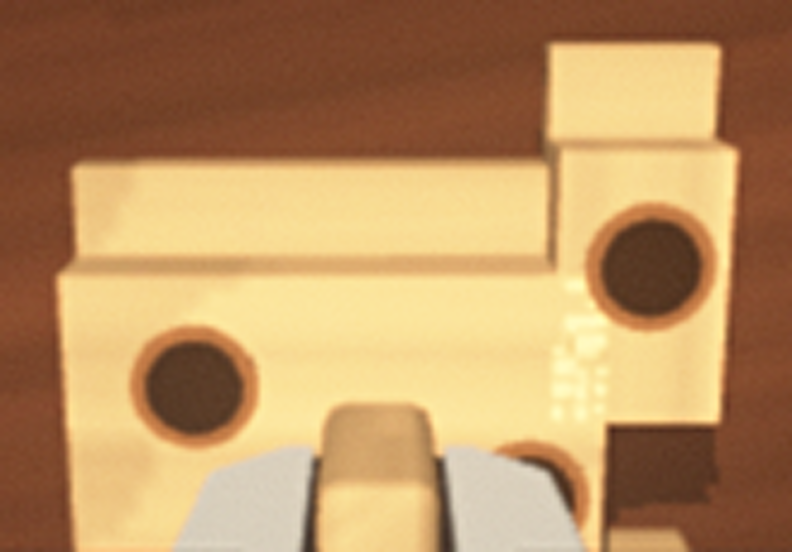

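Run:
```python
from h import *
import pickle
c=pickle.load(open('c4.pkl','rb'))
q=fit('A',[(75,166,-43,-41,10),(58,273,-31,-41,22),(548,45,-59,23,10),(720,45,-59,45,10),(737,150,-47,45,22),(560,150,-47,23,22),(720,423,-11,45,22),(605,423,-11,30,22)],c,[.451,.405,-.17],(245,135),4.8)
p,R,o=pose();print('in tool y,z mm',(R.T@(np.array([q[0],q[1],p[2]])-p))[1:]*1e3)
```

```text
A xy mm [451.1 406.5] yaw -0.1737 err px [0.7 0.3 1.  0.1 0.1 0.3 0.3 0.2]
in tool y,z mm [0.53613163 0.07409384]
```

```bash
cat >> h.py <<'E'
TR=np.array([.5741,.0302,.0468])
def tw(x,y,z,T=None):
    q=TR if T is None else T
    co,si=np.cos(q[2]),np.sin(q[2]);return [q[0]+(co*x-si*y)/1e3,q[1]+(si*x+co*y)/1e3,z/1e3]
E
python3 - <<'E'
from h import *
p,R,o=pose();h=tw(38,-33,110);print(h)
plan(h,TR[2],255,.045,start=([p[0],p[1],.11],-.172))
E
```

```text
[np.float64(0.6136022293288952), np.float64(-0.0009861167516473576), 0.11]
10 rows: 0 -3.73 2.3 -0.022 0 0 255; 0 -3.78 2.22 -0.022 0 0 255; 0 -3.83 2.13 -0.022 0 0 255; 0 -3.87 2.05 -0.022 0 0 255; 0 -3.92 1.96 -0.022 0 0 255; 0 -3.96 1.88 -0.022 0 0 255; 0 -4 1.79 -0.022 0 0 255; 0 -4.04 1.7 -0.022 0 0 255; 0 -4.07 1.61 -0.022 0 0 255; 0 -4.11 1.53 -0.022 0 0 255
```

Call:
play_rows(increments="-2 0 0 0 0 0 255; -3 0 0 0 0 0 255; -3 0 0 0 0 0 255; -1 -2 1.2 -0.02 0 0 255; 0 -3.7 2.3 -0.02 0 0 255; 0 -3.8 2.2 -0.02 0 0 255; 0 -3.8 2.1 -0.02 0 0 255; 0 -3.9 2.1 -0.02 0 0 255; 0 -3.9 2 -0.02 0 0 255; 0 -4 1.9 -0.02 0 0 255; 0 -4 1.8 -0.02 0 0 255; 0 -3 1.3 -0.02 0 0 255")

```text
time_s: 7.85
position: [0.5948, 0.0673, 0.1181]
ee_rot: [1.152, 1.564, 1.179]
wrist_force: [0.2, 0.8, -1.1]
finger_gap: 0.152
```

Run:
```python
from h import *
st();plan(tw(38,-33,110),TR[2],255,.045)
```

```text
t 7.85 p [0.5948 0.0673 0.1181] psi 0.0278 tilt [-1.     0.006  0.003] gap mm 14.2 F [ 0.2  0.8 -1.1]
2 rows: 0.39 -3.44 0.84 -0.01 0.001 -0.003 255; 0.4 -3.45 0.81 -0.01 0.001 -0.003 255
```

Call:
play_rows(increments="0.4 -2.2 0.6 -0.01 0 -0.003 255; 0.3 -2 0.4 -0.01 0 0 255; 0 -1 0.2 0 0 0 255; 0 -0.4 0.1 0 0 0 255; 0 0 0 0 0 0 255")

```text
time_s: 8.35
position: [0.6113, 0.0029, 0.1102]
ee_rot: [0.431, 1.568, 0.47]
wrist_force: [0.1, 0.7, -0.3]
finger_gap: 0.151
```

Run:
```python
from h import *
st();plan(tw(38,-33,80),TR[2],255,.045)
```

```text
t 8.35 p [0.6113 0.0029 0.1102] psi 0.0395 tilt [-1.     0.001  0.002] gap mm 14.0 F [ 0.1  0.7 -0.3]
1 rows: 3.02 -0.4 0.21 -0.007 0.002 -0.001 255
```

Call:
play_rows(increments="1.2 -0.2 0.1 -0.007 0.002 0 255; 1.2 -0.2 0.1 0 0 0 255; 0.5 0 0 0 0 0 255; 0 0 0 0 0 0 255")

```text
time_s: 8.75
position: [0.613, 0.0035, 0.0785]
ee_rot: [1.581, 1.568, 1.633]
wrist_force: [0.2, -0.0, -1.9]
finger_gap: 0.151
```

Run:
```python
from h import *
st();plan(tw(38,-33,60),TR[2],255,.045)
im=bot.camera('wrist');cv2.imwrite('pics/w5.png',im)
```

```text
t 8.75 p [0.613  0.0035 0.0785] psi 0.0523 tilt [-1.     0.003 -0.   ] gap mm 14.0 F [ 0.2 -0.  -1.9]
1 rows: 1.85 -0.45 0.04 0.006 -0 -0.003 255
```

View pics/w5.png

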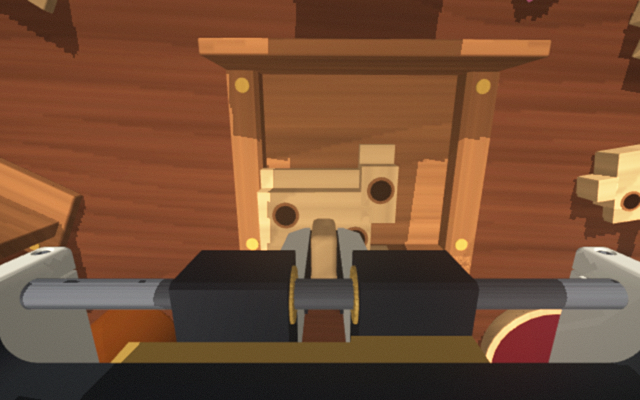

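Run:
```python
from h import *
im=cv2.imread('pics/w5.png')
crop(im,190,30,380,260,3,'pics/w5L.png')
crop(im,370,30,560,260,3,'pics/w5R.png')
```

```text
(no output)
```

View pics/w5L.png

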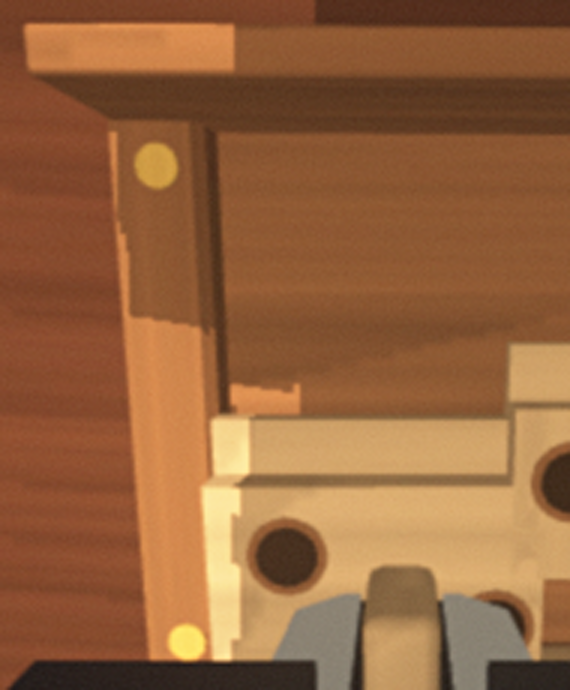

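View pics/w5R.png

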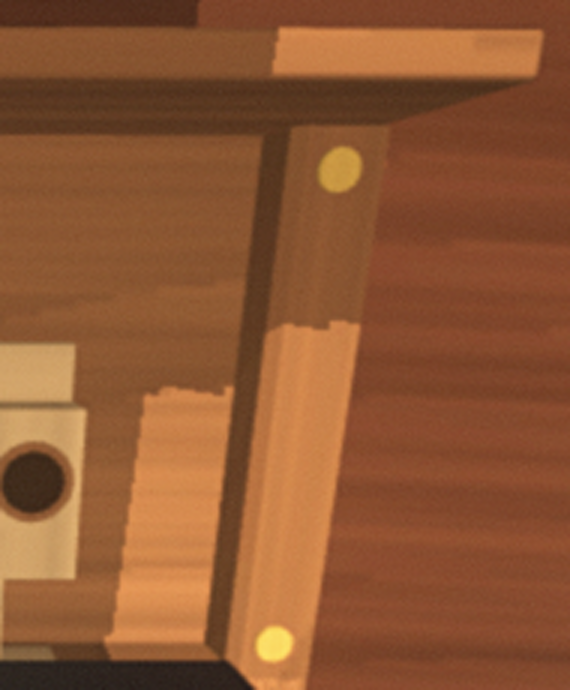

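Run:
```python
from h import *
c=cal('wrist')
s=3
o=(370-190)*s
w=[(25,23,-79,-97,72),(27,73,-70,-97,72),(543+o,30,-79,97,72),(538+o,78,-70,97,72)]
f=[(218,133,-70,-75,8),(262+o,135,-70,75,8),(207+o,640,70,75,8)]
fit('wall',w,c,TR,(190,30),3)
fit('floor',f,c,TR,(190,30),3)
fit('all',w+f,c,TR,(190,30),3)
```

```text
wall xy mm [574.6  29.8] yaw 0.0462 err px [1.8 1.  2.4 1.7]
floor xy mm [573.8  30.3] yaw 0.0512 err px [0.2 0.5 0.3]
all xy mm [574.1  30.2] yaw 0.0495 err px [1.6 0.9 2.9 1.1 0.3 0.5 0.7]
```

Call:
play_rows(increments="0.6 -0.4 0 0.004 0 -0.003 255; 0.8 0 0 0 0 0 255; 0.2 0 0 0 0 0 255; 0 0 0 0 0 0 255")

```text
time_s: 9.2
position: [0.6135, -0.0003, 0.0616]
ee_rot: [-0.333, 1.57, -0.285]
wrist_force: [-0.2, 0.3, -1.0]
finger_gap: 0.149
```

```bash
sed -i 's/^TR=.*/TR=np.array([.5741,.0302,.048])/' h.py
python3 - <<'E'
from h import *
st();plan(tw(38,-33,60),TR[2],255,.045)
E
```

```text
t 9.2 p [ 6.135e-01 -3.000e-04  6.160e-02] psi 0.0487 tilt [-1.    -0.     0.001] gap mm 13.8 F [-0.2  0.3 -1. ]
1 rows: 0.16 -0.06 0.01 0.001 0.001 0 255
```

Call:
play_rows(increments="0.8 -0.1 0 0 0 0 255; 0.8 0 0 0 0 0 255; 0.4 0 0 0 0 0 255; 0.2 0 0 0 0 0 255; 0 0 0 0 0 0 255")

```text
time_s: 9.7
position: [0.6136, -0.0015, 0.0376]
ee_rot: [-0.273, 1.57, -0.225]
wrist_force: [-0.1, -0.1, -0.7]
finger_gap: 0.15
```

Run:
```python
from h import *
st();plan(tw(38,-33,35.2),TR[2],255,.045)
```

```text
t 9.7 p [ 0.6136 -0.0015  0.0376] psi 0.0484 tilt [-1.    -0.     0.001] gap mm 14.0 F [-0.1 -0.1 -0.7]
1 rows: 0.24 0.05 0.01 0 0.001 0 255
```

Call:
play_rows(increments="0.2 0 0 0 0 0 255; 0.2 0 0 0 0 0 255; 0 0 0 0 0 0 255")

```text
time_s: 10.0
position: [0.614, -0.0015, 0.0355]
ee_rot: [-0.257, 1.569, -0.209]
wrist_force: [-0.4, -0.3, -1.2]
finger_gap: 0.149
```

Call:
play_rows(increments="0.1 0 0 0 0 0 255; 0 0 0 0 0 0 145; 0 0 0 0 0 0 145; 0 0 0 0 0 0 145; 0 0 0 0 0 0 145; -2 0 0 0 0 0 145; -3 0 0 0 0 0 145; -3 0 0 0 0 0 145; -1 0 0 0 0 0 145; 0 0 0 0 0 0 0; 0 0 0 0 0 0 0")

```text
time_s: 11.1
position: [0.6133, -0.0014, 0.1255]
ee_rot: [-1.528, 1.57, -1.48]
wrist_force: [-0.7, -0.4, -0.4]
finger_gap: 0.56
```

Run:
```python
from h import *
import pickle
st();c=cal('wrist');im=bot.camera('wrist');pickle.dump(c,open('c6.pkl','wb'));cv2.imwrite('pics/w6.png',im)
plan([.4464,.2739,.12],-.1846,0,.045)
```

```text
t 11.1 p [ 0.6133 -0.0014  0.1255] psi 0.0485 tilt [-1. -0.  0.] gap mm 52.1 F [-0.7 -0.4 -0.4]
8 rows: 0.06 3.54 -1.91 0.029 -0 0 0; 0.06 3.48 -2.02 0.029 -0 0 0; 0.06 3.42 -2.12 0.029 -0 0 0; 0.06 3.36 -2.22 0.029 -0 0 0; 0.06 3.29 -2.31 0.029 -0 0 0; 0.06 3.22 -2.41 0.029 -0 0 0; 0.06 3.15 -2.5 0.029 -0 0 0; 0.06 3.08 -2.59 0.029 -0 0 0
```

View pics/w6.png

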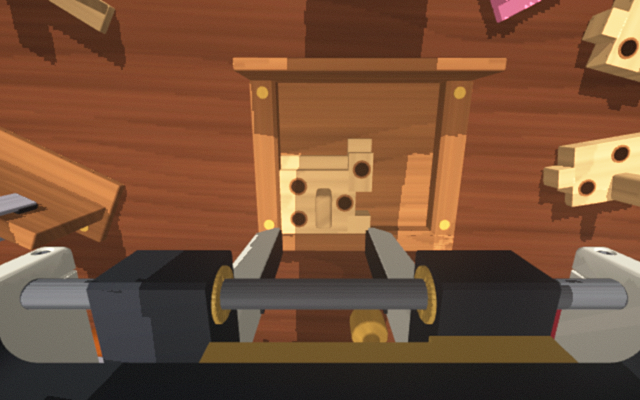

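A sits in the tray's far right corner. Now B.

Call:
play_rows(increments="0 3.5 -1.9 0.03 0 0 0; 0 3.5 -2 0.03 0 0 0; 0 3.4 -2.1 0.03 0 0 0; 0 3.4 -2.2 0.03 0 0 0; 0 3.3 -2.3 0.03 0 0 0; 0 3.2 -2.4 0.03 0 0 0; 0 2.3 -1.8 0.03 0 0 0; 0 1.4 -1.1 0.02 0 0 0; 0 0.6 -0.4 0 0 0 0; 0 0 0 0 0 0 0; 0 0 0 0 0 0 0")

```text
time_s: 12.25
position: [0.4548, 0.2579, 0.1114]
ee_rot: [-2.392, 1.552, -2.585]
wrist_force: [0.8, -0.0, 0.0]
finger_gap: 1.001
```

Run:
```python
from h import *
import pickle
st();c=cal('wrist');im=bot.camera('wrist');pickle.dump(c,open('c7.pkl','wb'));cv2.imwrite('pics/w7.png',im)
plan([.4464,.2739,.12],-.1846,0,.045)
```

```text
t 12.25 p [0.4548 0.2579 0.1114] psi -0.1929 tilt [-1.    -0.013 -0.014] gap mm 93.1 F [ 0.8 -0.   0. ]
1 rows: -0.85 1.42 -1.17 -0.009 -0.014 0.013 0
```

View pics/w7.png

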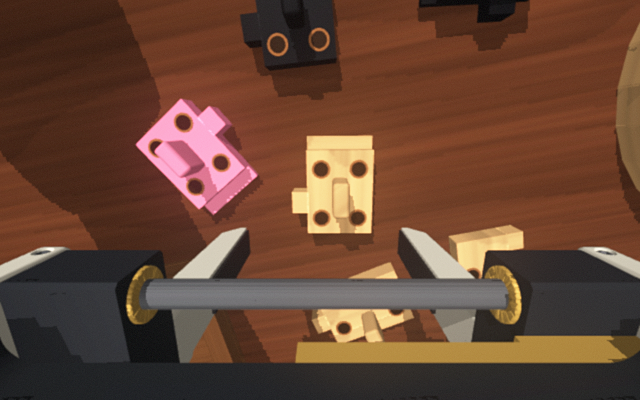

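Call:
play_rows(increments="-0.2 0.8 -0.6 -0.005 -0.012 0.012 0; 0 0.5 -0.5 0 0 0 0; 1 0.1 -0.1 0 0 0 0; 2 0 0 0 0 0 0; 2 0 0 0 0 0 0; 1 0 0 0 0 0 0; 0.5 0 0 0 0 0 0; 0 0 0 0 0 0 0")

```text
time_s: 13.1
position: [0.4472, 0.2723, 0.0452]
ee_rot: [0.78, 1.57, 0.587]
wrist_force: [0.3, -0.0, 0.3]
finger_gap: 1.0
```

Run:
```python
from h import *
st()
plan([.4464,.2739,.027],-.1846,0,.045)
```

```text
t 13.1 p [0.4472 0.2723 0.0452] psi -0.1929 tilt [-1.     0.001  0.001] gap mm 93.0 F [ 0.3 -0.   0.3]
1 rows: 1.82 0.14 -0.11 -0.008 0.001 -0.001 0
```

Call:
play_rows(increments="1 0.1 -0.1 -0.008 0 0 120; 0.6 0 0 0 0 0 120; 0.2 0 0 0 0 0 120; 0 0 0 0 0 0 120; 0 0 0 0 0 0 150; 0 0 0 0 0 0 150; 0 0 0 0 0 0 150")

```text
time_s: 13.8
position: [0.4474, 0.2742, 0.0274]
ee_rot: [0.792, 1.567, 0.607]
wrist_force: [-0.3, -0.3, -0.2]
finger_gap: 0.45
```

Run:
```python
from h import *
st()
plan([.4464,.2739,.027],-.1846,0,.045)
```

```text
t 13.8 p [0.4474 0.2742 0.0274] psi -0.1846 tilt [-1.     0.003  0.003] gap mm 41.9 F [-0.3 -0.3 -0.2]
1 rows: 0.04 -0.04 -0.1 0 0.003 -0.003 0
```

Call:
play_rows(increments="0 0 -0.1 0 0.003 -0.003 255; 0 0 0 0 0 0 255; 0 0 0 0 0 0 255; 0 0 0 0 0 0 255; 0 0 0 0 0 0 255; 0 0 0 0 0 0 255; 0 0 0 0 0 0 255")

```text
time_s: 14.5
position: [0.4465, 0.2744, 0.0279]
ee_rot: [0.817, 1.571, 0.632]
wrist_force: [0.2, -0.1, -0.1]
finger_gap: 0.151
```

Run:
```python
from h import *
import pickle
st();c=cal('wrist');im=bot.camera('wrist');pickle.dump(c,open('c8.pkl','wb'));cv2.imwrite('pics/w8.png',im)
crop(im,245,135,410,250,4.8,'pics/w8B.png')
```

```text
t 14.5 p [0.4465 0.2744 0.0279] psi -0.1847 tilt [-1.  0.  0.] gap mm 14.1 F [ 0.2 -0.1 -0.1]
```

View pics/w8B.png

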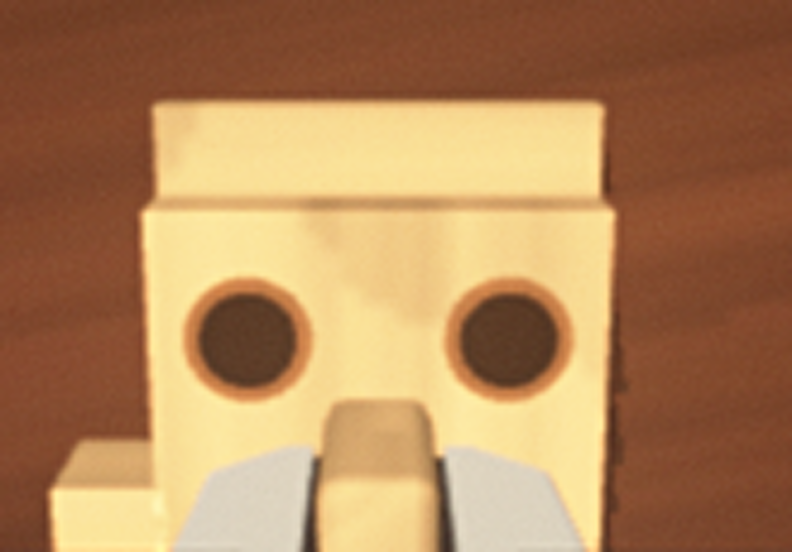

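Run:
```python
from h import *
import pickle
c=pickle.load(open('c8.pkl','rb'))
q=fit('B',[(154,103,-51,-30,10),(603,103,-51,30,10),(145,210,-39,-30,22),(614,210,-39,30,22),(50,488,-1,-44,22)],c,[.446,.274,-.18],(245,135),4.8)
p,R,o=pose();print('in tool y,z mm',(R.T@(np.array([q[0],q[1],p[2]])-p))[1:]*1e3)
plan(tw(30,44,110),TR[2],255,.045,start=([p[0],p[1],.11],-.185))
```

```text
B xy mm [446.5 275.1] yaw -0.1859 err px [0.1 0.2 0.5 0.2 0.1]
in tool y,z mm [ 0.6809864  -0.22649153]
6 rows: 0 -2.78 3.16 -0.039 0 0 255; 0 -2.9 3.05 -0.039 0 0 255; 0 -3.02 2.93 -0.039 0 0 255; 0 -3.13 2.81 -0.039 0 0 255; 0 -3.24 2.69 -0.039 0 0 255; 0 -3.34 2.56 -0.039 0 0 255
```

Call:
play_rows(increments="-2 0 0 0 0 0 255; -3 0 0 0 0 0 255; -3 0 0 0 0 0 255; -0.8 -2 2 -0.03 0 0 255; 0 -2.8 3.1 -0.04 0 0 255; 0 -2.9 3 -0.04 0 0 255; 0 -3 2.9 -0.04 0 0 255; 0 -3 2.7 -0.04 0 0 255; 0 -2 1.6 -0.03 0 0 255; 0 -1 0.7 -0.01 0 0 255; 0 0 0 0 0 0 255; 0 0 0 0 0 0 255")

```text
time_s: 15.75
position: [0.5952, 0.0898, 0.1178]
ee_rot: [-2.951, 1.568, -2.892]
wrist_force: [-0.3, 0.3, -0.8]
finger_gap: 0.151
```

```bash
sed -i 's/^TR=.*/TR=np.array([.5741,.0297,.048])/' h.py
python3 - <<'E'
from h import *
st();plan(tw(30,44,85),TR[2],255,.045)
E
```

```text
t 15.75 p [0.5952 0.0898 0.1178] psi 0.0589 tilt [-1.    -0.    -0.003] gap mm 14.0 F [-0.3  0.3 -0.8]
1 rows: 3.28 -1.51 0.6 0.011 -0.003 0.001 255
```

Call:
play_rows(increments="0.8 -0.8 0.3 0.011 -0.003 0 255; 1 -0.6 0.3 0 0 0 255; 1 -0.1 0 0 0 0 255; 0.4 0 0 0 0 0 255; 0 0 0 0 0 0 255")

```text
time_s: 16.25
position: [0.5994, 0.0792, 0.0823]
ee_rot: [2.791, 1.569, 2.844]
wrist_force: [-0.3, 0.4, -1.2]
finger_gap: 0.147
```

Run:
```python
from h import *
st();plan(tw(30,44,60),TR[2],255,.045)
im=bot.camera('wrist');cv2.imwrite('pics/w9.png',im)
```

```text
t 16.25 p [0.5994 0.0792 0.0823] psi 0.053 tilt [-1.     0.001 -0.002] gap mm 13.7 F [-0.3  0.4 -1.2]
1 rows: 2.22 -0.43 0.24 0.005 -0.002 -0.001 255
```

View pics/w9.png

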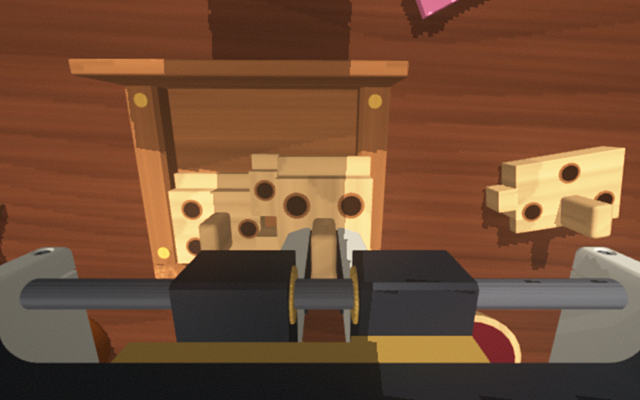

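Call:
play_rows(increments="0.6 -0.3 0.2 0.005 -0.002 0 255; 0.8 -0.2 0.1 0 0 0 255; 0.5 0 0 0 0 0 255; 0 0 0 0 0 0 255")

```text
time_s: 16.7
position: [0.6033, 0.0745, 0.0623]
ee_rot: [0.668, 1.569, 0.716]
wrist_force: [0.1, -0.9, -1.4]
finger_gap: 0.15
```

Run:
```python
from h import *
st();plan(tw(30,44,36),TR[2],255,.045)
```

```text
t 16.7 p [0.6033 0.0745 0.0623] psi 0.0481 tilt [-1.     0.001  0.001] gap mm 14.0 F [ 0.1 -0.9 -1.4]
1 rows: 2.63 0.07 -0.13 0 0.001 -0.001 255
```

Call:
play_rows(increments="0.5 0.1 -0.1 0 0.001 -0.001 255; 0.4 0 0 0 0 0 255; 0 0 0 0 0 0 255")

```text
time_s: 17.0
position: [0.6021, 0.0756, 0.0525]
ee_rot: [0.252, 1.571, 0.3]
wrist_force: [-0.5, 0.7, -1.1]
finger_gap: 0.15
```

Run:
```python
from h import *
st();plan(tw(30,44,36),TR[2],255,.045)
```

```text
t 17.0 p [0.6021 0.0756 0.0525] psi 0.048 tilt [-1.  0.  0.] gap mm 14.0 F [-0.5  0.7 -1.1]
1 rows: 1.65 -0.05 -0.02 0 0 -0 255
```

Call:
play_rows(increments="0.6 0 0 0 0 0 255; 0.5 0 0 0 0 0 255; 0.3 0 0 0 0 0 255; 0.2 0 0 0 0 0 255; 0 0 0 0 0 0 255")

```text
time_s: 17.5
position: [0.6026, 0.0752, 0.0357]
ee_rot: [-0.328, 1.57, -0.281]
wrist_force: [0.2, 0.3, -1.1]
finger_gap: 0.149
```

Run:
```python
from h import *
st();plan(tw(30,44,36),TR[2],255,.045)
```

```text
t 17.5 p [0.6026 0.0752 0.0357] psi 0.0478 tilt [-1.    -0.     0.001] gap mm 13.9 F [ 0.2  0.3 -1.1]
1 rows: -0.03 -0 -0.06 -0 0.001 0 255
```

Call:
play_rows(increments="0 0 0 0 0 0 145; 0 0 0 0 0 0 145; 0 0 0 0 0 0 145; 0 0 0 0 0 0 145; -2 0 0 0 0 0 145; -3 0 0 0 0 0 145; -3 0 0 0 0 0 145; -1 0 0 0 0 0 145; 0 0 0 0 0 0 0; 0 0 0 0 0 0 0")

```text
time_s: 18.5
position: [0.6023, 0.0756, 0.1281]
ee_rot: [-0.092, 1.57, -0.044]
wrist_force: [0.4, -0.4, 0.1]
finger_gap: 0.556
```

Run:
```python
from h import *
import pickle
st();c=cal('wrist');im=bot.camera('wrist');pickle.dump(c,open('c10.pkl','wb'));cv2.imwrite('pics/w10.png',im)
plan([.5648,.4042,.12],.012,0,.045)
```

```text
t 18.5 p [0.6023 0.0756 0.1281] psi 0.0484 tilt [-1.    -0.     0.001] gap mm 51.7 F [ 0.4 -0.4  0.1]
8 rows: 0.1 4.12 -0.27 0.005 0 0 0; 0.1 4.12 -0.29 0.005 0 0 0; 0.1 4.12 -0.3 0.005 0 0 0; 0.1 4.12 -0.32 0.005 0 0 0; 0.1 4.12 -0.34 0.005 0 0 0; 0.1 4.12 -0.36 0.005 0 0 0; 0.1 4.12 -0.38 0.005 0 0 0; 0.1 4.11 -0.4 0.005 0 0 0
```

View pics/w10.png

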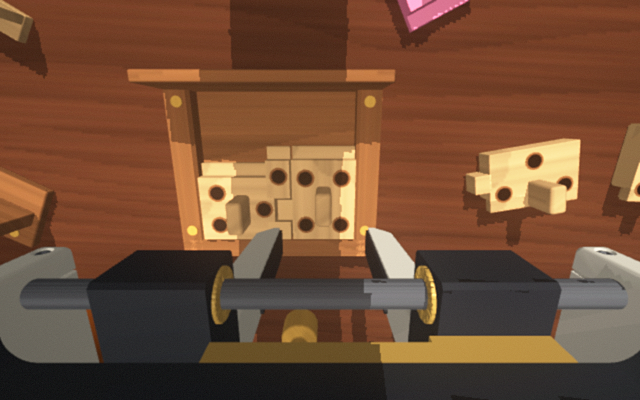

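A and B are interlocked and down. C next.

Call:
play_rows(increments="0 3 -0.2 0.005 0 0 0; 0 4.1 -0.3 0.005 0 0 0; 0 4.1 -0.3 0.005 0 0 0; 0.1 4.1 -0.3 0.005 0 0 0; 0.1 4.1 -0.3 0.005 0 0 0; 0.1 4.1 -0.4 0.005 0 0 0; 0.1 3.8 -0.4 0.005 0 0 0; 0.1 2 -0.3 0 0 0 0; 0 1 -0.1 0 0 0 0; 0 0 0 0 0 0 0; 0 0 0 0 0 0 0")

```text
time_s: 19.65
position: [0.561, 0.3832, 0.1042]
ee_rot: [-2.52, 1.549, -2.513]
wrist_force: [0.1, -1.6, 0.6]
finger_gap: 1.001
```

Run:
```python
from h import *
import pickle
st();c=cal('wrist');im=bot.camera('wrist');pickle.dump(c,open('c11.pkl','wb'));cv2.imwrite('pics/w11.png',im)
plan([.5648,.4042,.11],.012,0,.045)
```

```text
t 19.65 p [0.561  0.3832 0.1042] psi 0.0073 tilt [-1.    -0.013 -0.018] gap mm 93.1 F [ 0.1 -1.6  0.6]
1 rows: -0.61 2.12 0.37 -0.005 -0.018 0.013 0
```

View pics/w11.png

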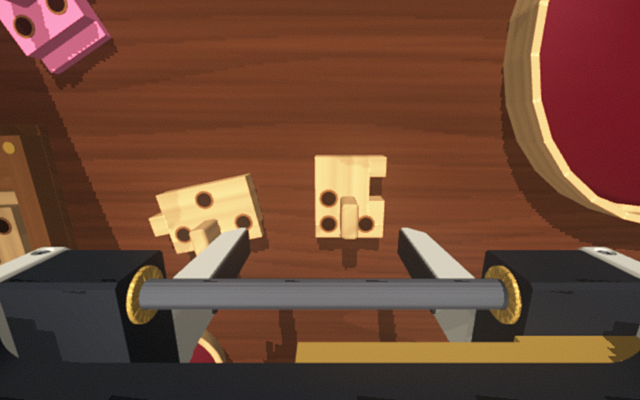

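Call:
play_rows(increments="0 1.1 0.2 -0.005 -0.015 0.012 0; 0 0.9 0.2 0 0 0 0; 1 0.2 0 0 0 0 100; 2 0 0 0 0 0 100; 2 0 0 0 0 0 100; 1 0 0 0 0 0 100; 0.3 0 0 0 0 0 100; 0 0 0 0 0 0 140")

```text
time_s: 20.5
position: [0.5687, 0.4024, 0.0384]
ee_rot: [0.026, 1.57, 0.031]
wrist_force: [-0.4, -0.8, -0.7]
finger_gap: 0.568
```

Run:
```python
from h import *
st()
plan([.5648,.4038,.0275],.012,0,.045)
```

```text
t 20.5 p [0.5687 0.4024 0.0384] psi 0.0056 tilt [-1.     0.     0.001] gap mm 52.8 F [-0.4 -0.8 -0.7]
1 rows: 1.09 0.14 -0.39 -0.006 0.001 -0 0
```

Call:
play_rows(increments="0.5 0.1 -0.3 -0.006 0 0 140; 0.4 0 -0.1 0 0 0 140; 0.1 0 0 0 0 0 140; 0 0 0 0 0 0 140")

```text
time_s: 20.9
position: [0.5651, 0.4041, 0.0295]
ee_rot: [0.508, 1.567, 0.52]
wrist_force: [0.3, 0.7, -0.1]
finger_gap: 0.456
```

Run:
```python
from h import *
st()
plan([.5648,.4038,.0275],.012,0,.045)
```

```text
t 20.9 p [0.5651 0.4041 0.0295] psi 0.012 tilt [-1.     0.002  0.003] gap mm 42.4 F [ 0.3  0.7 -0.1]
1 rows: 0.2 -0.03 -0.04 0 0.003 -0.002 0
```

Call:
play_rows(increments="0.2 0 0 0 0.003 -0.002 140; 0 0 0 0 0 0 255; 0 0 0 0 0 0 255; 0 0 0 0 0 0 255; 0 0 0 0 0 0 255; 0 0 0 0 0 0 255; 0 0 0 0 0 0 255; 0 0 0 0 0 0 255")

```text
time_s: 21.7
position: [0.5657, 0.4043, 0.0282]
ee_rot: [0.344, 1.57, 0.356]
wrist_force: [-0.1, -0.1, -0.1]
finger_gap: 0.15
```

Run:
```python
from h import *
import pickle
st();c=cal('wrist');im=bot.camera('wrist');pickle.dump(c,open('c12.pkl','wb'));cv2.imwrite('pics/w12.png',im)
crop(im,245,135,410,250,4.8,'pics/w12C.png')
```

```text
t 21.7 p [0.5657 0.4043 0.0282] psi 0.0116 tilt [-1.     0.     0.001] gap mm 13.9 F [-0.1 -0.1 -0.1]
```

View pics/w12C.png

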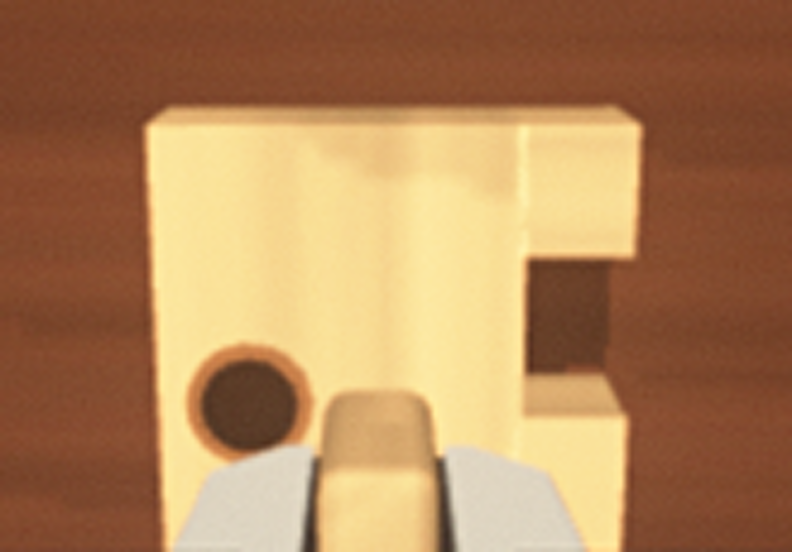

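Run:
```python
from h import *
import pickle
c=pickle.load(open('c12.pkl','rb'))
q=fit('C',[(147,125,-49,-29,22),(641,125,-49,33,22),(635,258,-32,33,22),(525,258,-32,19,22),(525,413,-10,19,22),(627,413,-10,33,22)],c,[.565,.404,0],(245,135),4.8)
p,R,o=pose();print('in tool y,z mm',(R.T@(np.array([q[0],q[1],p[2]])-p))[1:]*1e3)
print(tw(-20,-45,0));plan(tw(-20,-45,125),TR[2],255,.045,start=([p[0],p[1],.125],.0116))
```

```text
C xy mm [564.9 405.1] yaw 0.0145 err px [0.2 0.3 0.4 0.3 1.2 1.1]
in tool y,z mm [ 0.75947663 -0.80277231]
[np.float64(0.556282206232206), np.float64(-0.01620780135498062), 0.0]
10 rows: 0 -4.2 -0.14 -0.004 0 0 255; 0 -4.2 -0.16 -0.004 0 0 255; 0 -4.2 -0.17 -0.004 0 0 255; 0 -4.2 -0.19 -0.004 0 0 255; 0 -4.2 -0.2 -0.004 0 0 255; 0 -4.2 -0.22 -0.004 0 0 255; 0 -4.2 -0.23 -0.004 0 0 255; 0 -4.2 -0.25 -0.004 0 0 255; 0 -4.2 -0.27 -0.004 0 0 255; 0 -4.2 -0.28 -0.004 0 0 255
```

Call:
play_rows(increments="-2 0 0 0 0 0 255; -3 0 0 0 0 0 255; -3 0 0 0 0 0 255; -1.3 -2 -0.1 0 0 0 255; 0 -4.2 -0.1 -0.004 0 0 255; 0 -4.2 -0.2 -0.004 0 0 255; 0 -4.2 -0.2 -0.004 0 0 255; 0 -4.2 -0.2 -0.004 0 0 255; 0 -4.2 -0.2 -0.004 0 0 255; 0 -4.2 -0.2 -0.004 0 0 255; 0 -4.2 -0.2 -0.004 0 0 255; 0 -4.2 -0.2 -0.004 0 0 255")

```text
time_s: 22.95
position: [0.5524, 0.0323, 0.1208]
ee_rot: [-2.663, 1.566, -2.61]
wrist_force: [0.8, 0.4, -1.6]
finger_gap: 0.147
```

Run:
```python
from h import *
st();plan(tw(-19.5,-45,120),TR[2],255,.045)
```

```text
t 22.95 p [0.5524 0.0323 0.1208] psi 0.0523 tilt [-1.    -0.002 -0.005] gap mm 13.6 F [ 0.8  0.4 -1.6]
2 rows: 0.05 -2.43 0.09 0.002 -0.002 0.001 255; 0.04 -2.43 0.1 0.002 -0.002 0.001 255
```

Call:
play_rows(increments="0 -1.8 0.2 0.002 -0.003 0 255; 0 -0.8 0.1 0 0 0 255; 0 0 0 0 0 0 255; 0 0 0 0 0 0 255")

```text
time_s: 23.35
position: [0.5527, -0.005, 0.1199]
ee_rot: [-2.305, 1.563, -2.267]
wrist_force: [0.0, 0.0, -0.7]
finger_gap: 0.15
```

Run:
```python
from h import *
st();plan(tw(-19.5,-45,110),TR[2],255,.045)
```

```text
t 23.35 p [ 0.5527 -0.005   0.1199] psi 0.0384 tilt [-1.    -0.006 -0.006] gap mm 13.9 F [ 0.   0.  -0.7]
1 rows: 1 -1.13 0.37 -0.01 -0.006 0.006 255
```

Call:
play_rows(increments="0.2 -0.8 0.3 -0.01 -0.006 0.006 255; 0.3 -0.3 0.1 0 0 0 255; 0.3 0 0 0 0 0 255; 0 0 0 0 0 0 255")

```text
time_s: 23.75
position: [0.5577, -0.0124, 0.111]
ee_rot: [1.035, 1.569, 1.091]
wrist_force: [0.8, -0.3, -1.1]
finger_gap: 0.15
```

Run:
```python
from h import *
st();plan(tw(-19.5,-45,104),TR[2],255,.045)
```

```text
t 23.75 p [ 0.5577 -0.0124  0.111 ] psi 0.0557 tilt [-1.     0.002  0.001] gap mm 13.9 F [ 0.8 -0.3 -1.1]
1 rows: 0.7 -0.38 -0.11 0.008 0.001 -0.002 255
```

Call:
play_rows(increments="0.2 -0.4 -0.1 0.008 0.001 -0.002 255; 0.2 0 0 0 0 0 255; 0 0 0 0 0 0 255")

```text
time_s: 24.05
position: [0.5567, -0.0157, 0.1064]
ee_rot: [3.118, 1.57, -3.117]
wrist_force: [0.6, -0.4, -0.1]
finger_gap: 0.151
```

Run:
```python
from h import *
st();plan(tw(-19.5,-45,104),TR[2],255,.045)
```

```text
t 24.05 p [ 0.5567 -0.0157  0.1064] psi 0.0484 tilt [-1.  0. -0.] gap mm 14.0 F [ 0.6 -0.4 -0.1]
1 rows: 0.24 -0.05 0 0 -0 -0 255
```

Call:
play_rows(increments="0.6 0 0 0 0 0 255; 1 0 0 0 0 0 255; 1 0 0 0 0 0 255; 0.8 0 0 0 0 0 255; 0.4 0 0 0 0 0 255; 0 0 0 0 0 0 255; 0 0 0 0 0 0 255")

```text
time_s: 24.75
position: [0.5563, -0.0154, 0.064]
ee_rot: [3.056, 1.569, 3.105]
wrist_force: [-0.0, -0.1, -0.4]
finger_gap: 0.153
```

Run:
```python
from h import *
st();plan(tw(-19.5,-45,50),TR[2],255,.045)
im=bot.camera('wrist');cv2.imwrite('pics/w13.png',im)
```

```text
t 24.75 p [ 0.5563 -0.0154  0.064 ] psi 0.0489 tilt [-1.     0.    -0.002] gap mm 14.2 F [-0.  -0.1 -0.4]
1 rows: 1.4 -0.08 0.05 0.001 -0.002 -0 255
```

View pics/w13.png

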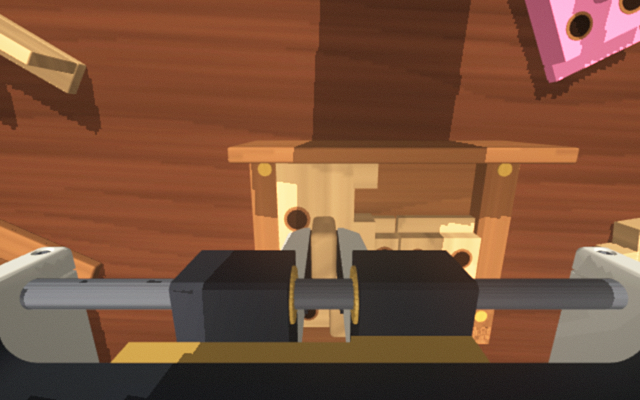

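Call:
play_rows(increments="0.5 -0.1 0 0 -0.002 0 255; 0.6 0 0 0 0 0 255; 0.5 0 0 0 0 0 255; 0.3 0 0 0 0 0 255; 0 0 0 0 0 0 255")

```text
time_s: 25.3
position: [0.5569, -0.0166, 0.0442]
ee_rot: [0.071, 1.569, 0.119]
wrist_force: [-0.1, -0.2, -1.4]
finger_gap: 0.147
```

Run:
```python
from h import *
st();plan(tw(-19.5,-45,36.2),TR[2],255,.045)
```

```text
t 25.3 p [ 0.5569 -0.0166  0.0442] psi 0.0486 tilt [-1.     0.     0.002] gap mm 13.7 F [-0.1 -0.2 -1.4]
1 rows: 0.8 0.04 -0.01 0.001 0.002 -0 255
```

Call:
play_rows(increments="0.3 0 0 0 0 0 255; 0.3 0 0 0 0 0 255; 0.2 0 0 0 0 0 255; 0.2 0 0 0 0 0 255; 0 0 0 0 0 0 255")

```text
time_s: 25.8
position: [0.5581, -0.0165, 0.0359]
ee_rot: [-0.048, 1.566, 0.001]
wrist_force: [0.3, -0.7, -1.8]
finger_gap: 0.145
```

Run:
```python
from h import *
st();plan(tw(-19.5,-45,36.2),TR[2],255,.045)
```

```text
t 25.8 p [ 0.5581 -0.0165  0.0359] psi 0.0487 tilt [-1.    -0.     0.005] gap mm 13.5 F [ 0.3 -0.7 -1.8]
1 rows: -0.03 0.04 -0.13 0.001 0.005 0 255
```

Call:
play_rows(increments="0 0 0 0 0 0 145; 0 0 0 0 0 0 145; 0 0 0 0 0 0 145; 0 0 0 0 0 0 145; -2 0 0 0 0 0 145; -3 0 0 0 0 0 145; -3 0 0 0 0 0 145; -1 0 0 0 0 0 145; 0 0 0 0 0 0 0; 0 0 0 0 0 0 0")

```text
time_s: 26.8
position: [0.5568, -0.0164, 0.1266]
ee_rot: [-0.055, 1.569, -0.006]
wrist_force: [-0.1, -1.2, -0.2]
finger_gap: 0.556
```

Run:
```python
from h import *
import pickle
st();c=cal('wrist');im=bot.camera('wrist');pickle.dump(c,open('c14.pkl','wb'));cv2.imwrite('pics/w14.png',im)
plan([.5854,.282,.12],.217,0,.045)
```

```text
t 26.8 p [ 0.5568 -0.0164  0.1266] psi 0.0489 tilt [-1.    -0.     0.002] gap mm 51.7 F [-0.1 -1.2 -0.2]
7 rows: 0.09 4.24 0.62 -0.024 0 0 0; 0.09 4.22 0.72 -0.024 0 0 0; 0.09 4.2 0.82 -0.024 0 0 0; 0.09 4.18 0.92 -0.024 0 0 0; 0.09 4.16 1.02 -0.024 0 0 0; 0.09 4.13 1.12 -0.024 0 0 0; 0.09 4.11 1.22 -0.024 0 0 0
```

View pics/w14.png

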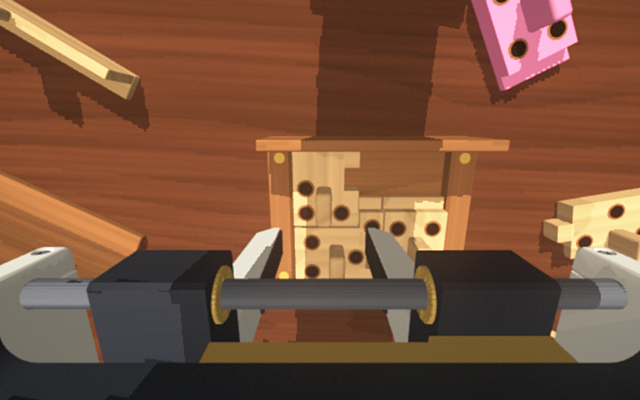

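C is down. D seems to still be in place at right, (600,222). Going for D.

Call:
play_rows(increments="0 3 0.4 -0.024 0 0 0; 0 4.2 0.7 -0.024 0 0 0; 0 4.2 0.8 -0.024 0 0 0; 0 4.2 0.9 -0.024 0 0 0; 0 4.2 1 -0.024 0 0 0; 0.1 4 1.1 -0.024 0 0 0; 0.1 2.4 0.7 -0.015 0 0 0; 0 1.2 0.3 0 0 0 0; 0 0.4 0.1 0 0 0 0; 0 0 0 0 0 0 0; 0 0 0 0 0 0 0")

```text
time_s: 27.95
position: [0.5771, 0.2715, 0.1081]
ee_rot: [-2.85, 1.551, -2.643]
wrist_force: [0.7, -0.4, 0.7]
finger_gap: 1.001
```

Run:
```python
from h import *
import pickle
st();c=cal('wrist');im=bot.camera('wrist');pickle.dump(c,open('c15.pkl','wb'));cv2.imwrite('pics/w15.png',im)
plan([.5854,.282,.11],.217,0,.045)
```

```text
t 27.95 p [0.5771 0.2715 0.1081] psi 0.2071 tilt [-1.    -0.006 -0.019] gap mm 93.1 F [ 0.7 -0.4  0.7]
1 rows: -0.21 0.88 1.02 -0.01 -0.019 0.006 0
```

View pics/w15.png

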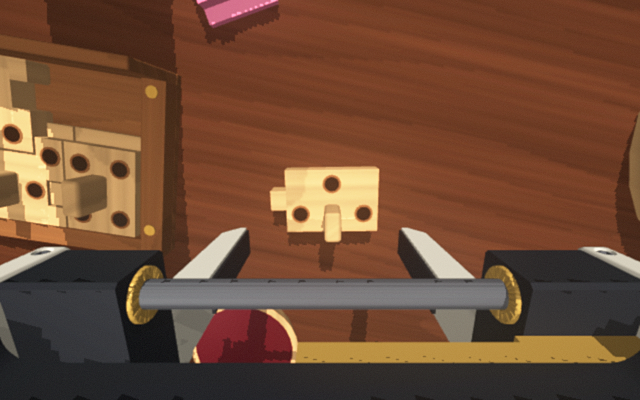

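Call:
play_rows(increments="0 0.5 0.6 -0.01 -0.019 0.006 0; 0 0.3 0.4 0 0 0 0; 1 0 0 0 0 0 100; 2 0 0 0 0 0 100; 2 0 0 0 0 0 100; 1 0 0 0 0 0 100; 0.4 0 0 0 0 0 100; 0 0 0 0 0 0 140")

```text
time_s: 28.8
position: [0.5883, 0.2774, 0.0413]
ee_rot: [-0.066, 1.567, 0.145]
wrist_force: [-1.0, -0.0, 0.3]
finger_gap: 0.566
```

Run:
```python
from h import *
st()
plan([.5858,.2815,.028],.217,0,.045)
```

```text
t 28.8 p [0.5883 0.2774 0.0413] psi 0.211 tilt [-1.    -0.     0.004] gap mm 52.6 F [-1.  -0.   0.3]
1 rows: 1.33 0.46 -0.16 -0.006 0.004 0 0
```

Call:
play_rows(increments="0.5 0.4 -0.2 -0.006 0.004 0 140; 0.6 0 0 0 0 0 140; 0.1 0 0 0 0 0 140; 0 0 0 0 0 0 140")

```text
time_s: 29.2
position: [0.5861, 0.2818, 0.03]
ee_rot: [0.284, 1.569, 0.502]
wrist_force: [0.7, 0.5, -0.3]
finger_gap: 0.451
```

Run:
```python
from h import *
st()
plan([.5858,.2815,.028],.217,0,.045)
```

```text
t 29.2 p [0.5861 0.2818 0.03  ] psi 0.2178 tilt [-1.     0.001  0.002] gap mm 41.9 F [ 0.7  0.5 -0.3]
1 rows: 0.2 -0.03 -0.04 0.001 0.002 -0.001 0
```

Call:
play_rows(increments="0.2 0 0 0 0.002 -0.001 140; 0 0 0 0 0 0 255; 0 0 0 0 0 0 255; 0 0 0 0 0 0 255; 0 0 0 0 0 0 255; 0 0 0 0 0 0 255; 0 0 0 0 0 0 255; 0 0 0 0 0 0 255")

```text
time_s: 30.0
position: [0.5867, 0.2818, 0.0287]
ee_rot: [-0.287, 1.57, -0.07]
wrist_force: [0.1, 0.4, -0.9]
finger_gap: 0.15
```

Run:
```python
from h import *
import pickle
st();c=cal('wrist');im=bot.camera('wrist');pickle.dump(c,open('c16.pkl','wb'));cv2.imwrite('pics/w16.png',im)
crop(im,245,135,410,250,4.8,'pics/w16D.png')
```

```text
t 30.0 p [0.5867 0.2818 0.0287] psi 0.2173 tilt [-1.    -0.     0.001] gap mm 13.9 F [ 0.1  0.4 -0.9]
```

View pics/w16D.png

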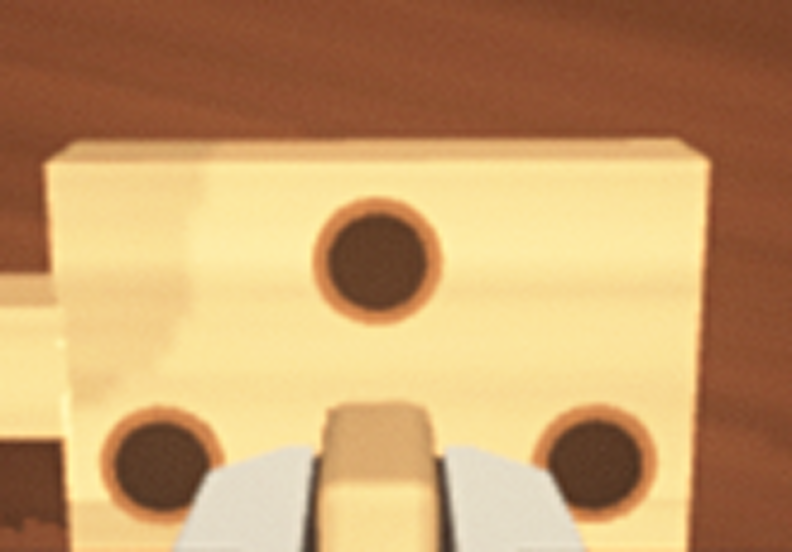

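Run:
```python
from h import *
import pickle
c=pickle.load(open('c16.pkl','rb'))
q=fit('D',[(47,163,-44,-42,22),(710,160,-44,42,22),(60,307,-25,-42,22),(65,438,-7,-42,22)],c,[.586,.282,0.2],(245,135),4.8)
p,R,o=pose();print('in tool y,z mm',(R.T@(np.array([q[0],q[1],p[2]])-p))[1:]*1e3)
print(tw(-25,32,0));plan(tw(-25,32,125),TR[2],255,.045,start=([p[0],p[1],.125],.217))
```

```text
D xy mm [585.5 282.6] yaw 0.2209 err px [0.1 0.4 0.7 0.1]
in tool y,z mm [ 1.02940313 -0.94660005]
[np.float64(0.5475933842268808), np.float64(0.06046360382426319), 0.0]
5 rows: 0 -4.15 -1.72 0.034 0 0 255; 0 -4.21 -1.57 0.034 0 0 255; 0 -4.26 -1.43 0.034 0 0 255; 0 -4.31 -1.29 0.034 0 0 255; 0 -4.35 -1.14 0.034 0 0 255
```

Call:
play_rows(increments="-2 0 0 0 0 0 255; -3 0 0 0 0 0 255; -3 0 0 0 0 0 255; -1.3 -2 -0.8 0.017 0 0 255; 0 -4.1 -1.7 0.034 0 0 255; 0 -4.2 -1.5 0.034 0 0 255; 0 -4.2 -1.4 0.034 0 0 255; 0 -3.4 -1 0.034 0 0 255; 0 -1.6 -0.5 0.015 0 0 255; 0 -0.5 -0.2 0 0 0 255; 0 0 0 0 0 0 255; 0 0 0 0 0 0 255")

```text
time_s: 31.25
position: [0.5408, 0.0642, 0.123]
ee_rot: [-2.769, 1.569, -2.726]
wrist_force: [0.8, -0.3, -0.1]
finger_gap: 0.148
```

Run:
```python
from h import *
st();plan(tw(-23.7,32,115),TR[2],255,.045)
```

```text
t 31.25 p [0.5408 0.0642 0.123 ] psi 0.0423 tilt [-1.    -0.001 -0.002] gap mm 13.8 F [ 0.8 -0.3 -0.1]
1 rows: 0.8 -0.4 0.8 -0.006 -0.002 0.001 255
```

Call:
play_rows(increments="0.2 -0.3 0.5 -0.006 -0.002 0.001 255; 0.4 -0.1 0.2 0 0 0 255; 0.1 0 0.1 0 0 0 255; 0 0 0 0 0 0 255")

```text
time_s: 31.65
position: [0.5509, 0.0654, 0.1149]
ee_rot: [1.143, 1.568, 1.2]
wrist_force: [-0.5, 0.5, -0.7]
finger_gap: 0.149
```

Run:
```python
from h import *
st();plan(tw(-23.7,32,105),TR[2],255,.045)
```

```text
t 31.65 p [0.5509 0.0654 0.1149] psi 0.0562 tilt [-1.     0.002  0.001] gap mm 13.9 F [-0.5  0.5 -0.7]
1 rows: 0.99 -0.48 -0.23 0.008 0.001 -0.002 255
```

Call:
play_rows(increments="0.3 -0.5 -0.2 0.008 0.001 -0.002 255; 0.4 0 0 0 0 0 255; 0.2 0 0 0 0 0 255; 0 0 0 0 0 0 255")

```text
time_s: 32.05
position: [0.5487, 0.0604, 0.1047]
ee_rot: [2.892, 1.57, 2.94]
wrist_force: [-0.1, 0.1, -1.3]
finger_gap: 0.149
```

Run:
```python
from h import *
st();plan(tw(-23.7,32,65),TR[2],255,.045)
```

```text
t 32.05 p [0.5487 0.0604 0.1047] psi 0.0482 tilt [-1.     0.    -0.001] gap mm 13.8 F [-0.1  0.1 -1.3]
1 rows: 3.97 0.01 0.02 0 -0.001 -0 255
```

Call:
play_rows(increments="0.6 0 0 0 0 0 255; 1 0 0 0 0 0 255; 1 0 0 0 0 0 255; 0.8 0 0 0 0 0 255; 0.4 0 0 0 0 0 255; 0 0 0 0 0 0 255; 0 0 0 0 0 0 255")

```text
time_s: 32.75
position: [0.5483, 0.0604, 0.0624]
ee_rot: [3.086, 1.569, 3.134]
wrist_force: [0.9, 0.1, -1.4]
finger_gap: 0.148
```

Run:
```python
from h import *
st();plan(tw(-23.7,32,37),TR[2],255,.045)
im=bot.camera('wrist');cv2.imwrite('pics/w17.png',im)
```

```text
t 32.75 p [0.5483 0.0604 0.0624] psi 0.0483 tilt [-1.     0.    -0.002] gap mm 13.8 F [ 0.9  0.1 -1.4]
1 rows: 2.54 0.01 0.06 0 -0.002 -0 255
```

View pics/w17.png

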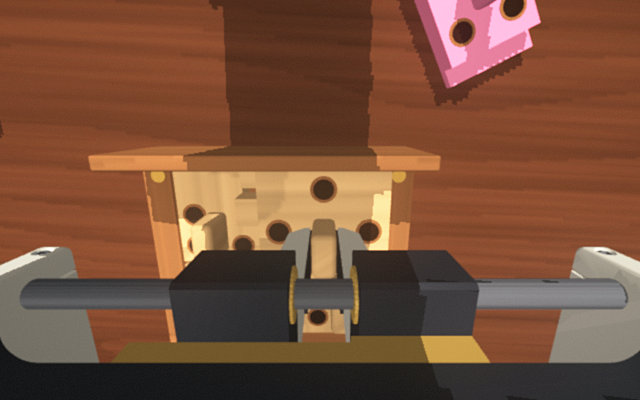

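Call:
play_rows(increments="0.4 0 0.1 0 0 0 255; 0.4 0 0 0 0 0 255; 0.4 0 0 0 0 0 255; 0.3 0 0 0 0 0 255; 0 0 0 0 0 0 255")

```text
time_s: 33.3
position: [0.5501, 0.0605, 0.0471]
ee_rot: [1.775, 1.57, 1.823]
wrist_force: [0.8, -0.2, -0.6]
finger_gap: 0.148
```

Run:
```python
from h import *
st();plan(tw(-23.7,32,36.7),TR[2],255,.045)
```

```text
t 33.3 p [0.5501 0.0605 0.0471] psi 0.0482 tilt [-1.  0. -0.] gap mm 13.8 F [ 0.8 -0.2 -0.6]
1 rows: 1.04 0 -0.12 0 -0 -0 255
```

Call:
play_rows(increments="0.3 0 -0.1 0 0 0 255; 0.4 0 0 0 0 0 255; 0.3 0 0 0 0 0 255; 0.2 0 0 0 0 0 255; 0.1 0 0 0 0 0 255; 0 0 0 0 0 0 255")

```text
time_s: 33.9
position: [0.5504, 0.0606, 0.0359]
ee_rot: [0.058, 1.567, 0.107]
wrist_force: [1.2, 0.1, -1.8]
finger_gap: 0.148
```

Run:
```python
from h import *
st();plan(tw(-23.7,32,36.7),TR[2],255,.045)
```

```text
t 33.9 p [0.5504 0.0606 0.0359] psi 0.0486 tilt [-1.     0.     0.004] gap mm 13.8 F [ 1.2  0.1 -1.8]
1 rows: -0.09 0 -0.16 0.001 0.004 -0 255
```

Call:
play_rows(increments="0 0 0 0 0 0 145; 0 0 0 0 0 0 145; 0 0 0 0 0 0 145; 0 0 0 0 0 0 145; -2 0 0 0 0 0 145; -3 0 0 0 0 0 145; -3 0 0 0 0 0 145; -3 -2 3 0 0 0 145; -2 -1 4 0 0 0 0; 0 0 2 0 0 0 0; 0 0 0 0 0 0 0; 0 0 0 0 0 0 0")

```text
time_s: 35.1
position: [0.6423, 0.034, 0.1694]
ee_rot: [-2.035, 1.57, -1.985]
wrist_force: [-0.3, 0.1, -0.8]
finger_gap: 0.728
```

Run:
```python
from h import *
import pickle
st();c=cal('wrist');im=bot.camera('wrist');pickle.dump(c,open('c18.pkl','wb'));cv2.imwrite('pics/w18.png',im)
crop(im,215,70,435,250,3.6,'pics/w18c.png')
```

```text
t 35.1 p [0.6423 0.034  0.1694] psi 0.0498 tilt [-1. -0. -0.] gap mm 67.7 F [-0.3  0.1 -0.8]
```

View pics/w18.png

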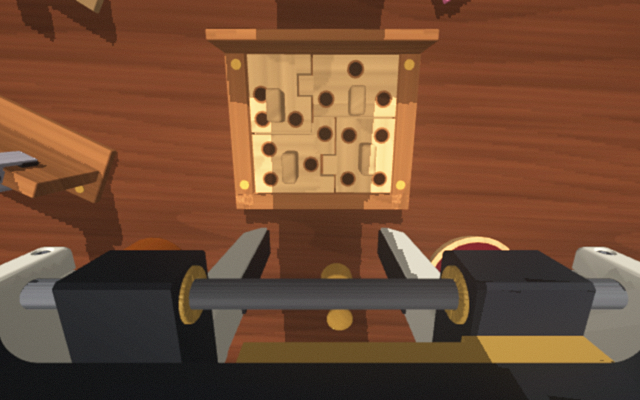

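View pics/w18c.png

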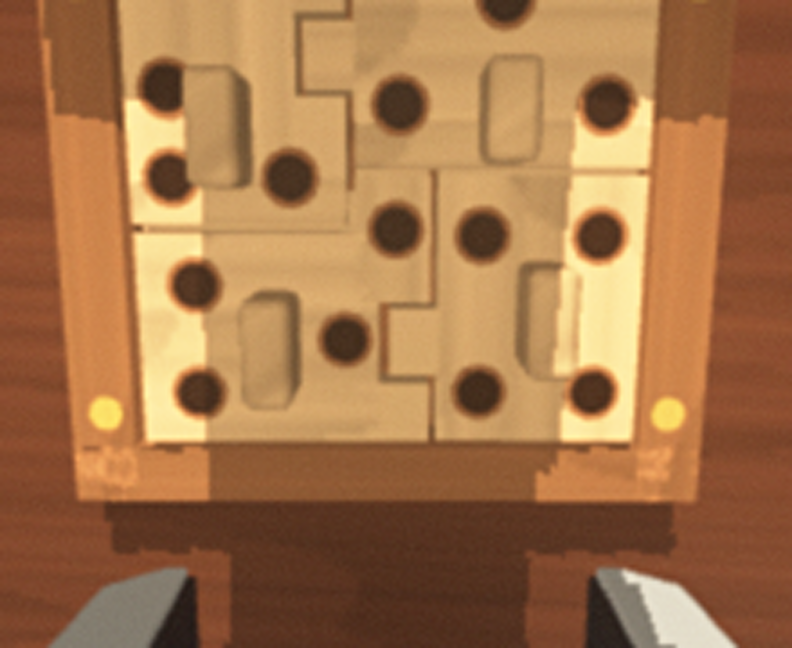

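All four sections are flush and interlocked. Next is the strip.

Run:
```python
from h import *
plan([.39,-.32,.23],-2.06,0,.045)
```

```text
18 rows: -0.34 -1.89 -1.5 0.117 0 0 0; -0.34 -2.06 -1.26 0.117 0 0 0; -0.34 -2.19 -1.02 0.117 0 0 0; -0.34 -2.29 -0.75 0.117 0 0 0; -0.34 -2.37 -0.48 0.117 0 0 0; -0.34 -2.41 -0.2 0.117 0 0 0; -0.34 -2.41 0.08 0.117 0 0 0; -0.34 -2.39 0.37 0.117 0 0 0; -0.34 -2.33 0.64 0.117 0 0 0; -0.34 -2.24 0.91 0.117 0 0 0; -0.34 -2.11 1.17 0.117 0 0 0; -0.34 -1.96 1.4 0.117 0 0 0; -0.34 -1.79 1.62 0.117 0 0 0; -0.34 -1.58 1.82 0.117 0 0 0; -0.34 -1.36 1.99 0.117 0 0 0; -0.34 -1.12 2.14 0.117 0 0 0; -0.34 -0.86 2.26 0.117 0 0 0; -0.34 -0.59 2.34 0.117 0 0 0
```

Call:
play_rows(increments="-0.3 -1.9 -1.5 0.117 0 0 0; -0.3 -2.1 -1.3 0.117 0 0 0; -0.3 -2.2 -1 0.117 0 0 0; -0.3 -2.3 -0.7 0.117 0 0 0; -0.3 -2.4 -0.5 0.117 0 0 0; -0.3 -2.4 -0.2 0.117 0 0 0; -0.3 -2.4 0.1 0.117 0 0 0; -0.3 -2.4 0.4 0.117 0 0 0; -0.3 -2.3 0.6 0.117 0 0 0; -0.3 -2.2 0.9 0.117 0 0 0; -0.3 -2.1 1.2 0.117 0 0 0; -0.3 -2 1.4 0.117 0 0 0")

```text
time_s: 36.35
position: [0.4463, -0.1976, 0.2001]
ee_rot: [-2.009, 1.548, 2.877]
wrist_force: [1.0, 0.1, -0.8]
finger_gap: 0.996
```

Run:
```python
from h import *
st();plan([.39,-.32,.23],-2.06,0,.045)
```

```text
t 36.35 p [ 0.4463 -0.1976  0.2001] psi -1.3975 tilt [-1.    -0.021 -0.01 ] gap mm 92.6 F [ 1.   0.1 -0.8]
6 rows: -0.49 -1.29 1.84 0.11 -0 0.004 0; -0.49 -1.07 1.97 0.11 -0 0.004 0; -0.5 -0.85 2.08 0.11 -0 0.004 0; -0.5 -0.61 2.16 0.11 -0 0.004 0; -0.5 -0.37 2.22 0.11 -0 0.004 0; -0.5 -0.12 2.24 0.11 -0 0.004 0
```

Call:
play_rows(increments="-0.5 -1.3 1.8 0.11 0 0.004 0; -0.5 -1.1 2 0.11 0 0.004 0; -0.5 -0.8 2.1 0.11 0 0.004 0; -0.5 -0.6 2.1 0.11 0 0.004 0; -0.3 -0.2 1.4 0.08 0 0.004 0; -0.2 0 0.6 0.03 0 0 0; 0 0 0 0 0 0 0; 0 0 0 0 0 0 0")

```text
time_s: 37.15
position: [0.3874, -0.2944, 0.2229]
ee_rot: [-1.93, 1.555, 2.381]
wrist_force: [0.9, -0.0, 0.2]
finger_gap: 1.002
```

Run:
```python
from h import *
import pickle
st();c=cal('wrist');im=bot.camera('wrist');pickle.dump(c,open('c19.pkl','wb'));cv2.imwrite('pics/w19.png',im)
```

```text
t 37.15 p [ 0.3874 -0.2944  0.2229] psi -1.973 tilt [-1.    -0.015 -0.006] gap mm 93.2 F [ 0.9 -0.   0.2]
```

View pics/w19.png

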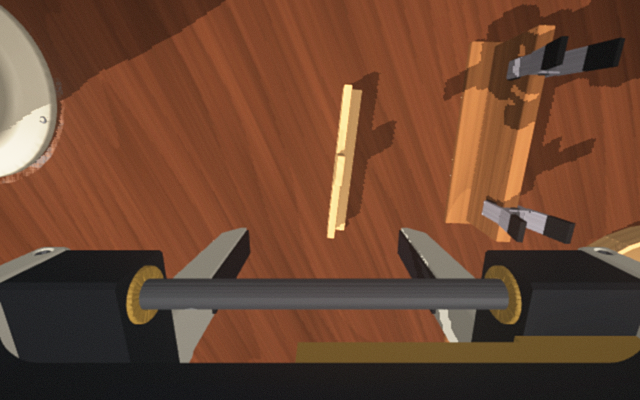

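Run:
```python
from h import *
im=cv2.imread('pics/w19.png')
crop(im,300,75,400,245,4.7,'pics/w19s.png')
crop(im,430,10,640,250,3,'pics/w19r.png')
```

```text
(no output)
```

View pics/w19s.png

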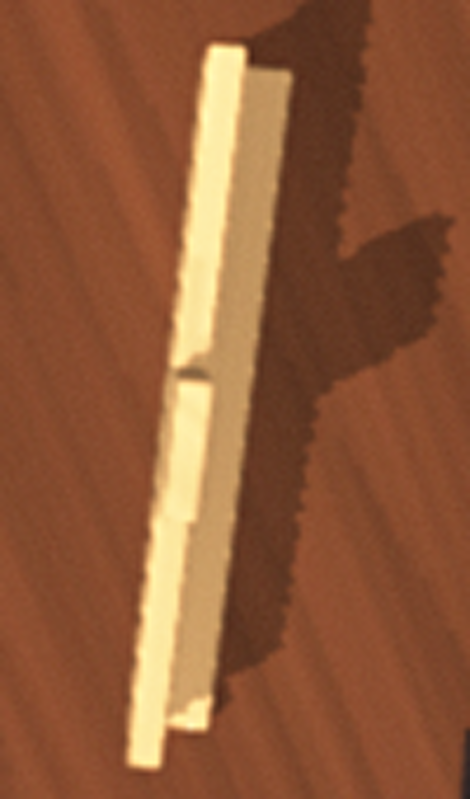

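View pics/w19r.png

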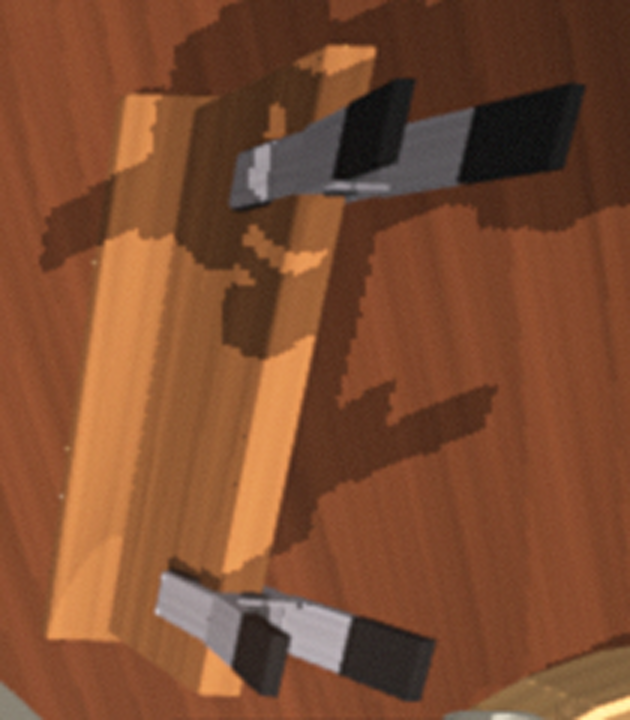

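Run:
```python
from h import *
import pickle
c=pickle.load(open('c19.pkl','rb'))
q=fit('S',[(207,45,-4.5,94,42),(247,45,4.5,94,42),(127,767,-4.5,-94,42),(162,769,4.5,-94,42),(292,70,19.5,94,8),(208,730,19.5,-94,8),(178,380,-4.5,17,78),(212,380,4.5,17,78),(163,520,-4.5,-17,78),(195,522,4.5,-17,78)],c,[.41,-.278,-.49],(300,75),4.7)
# rail top board corners z85: (x +-8,y+-110), foot z10 x+-35
s=3;off=(430,10)
fit('R',[(375,45,8,110,85),(327,45,-8,110,85),(240,695,8,-110,85),(198,695,-8,-110,85),(125,95,-35,110,10),(48,638,-35,-110,10)],c,[.578,-.31,-.46],off,s)
```

```text
S xy mm [ 410.1 -279.8] yaw -0.5028 err px [0.6 0.4 0.3 0.4 0.2 0.1 0.6 0.8 0.4 0.8]
R xy mm [ 595.6 -326.1] yaw -0.4321 err px [1.  0.7 1.1 0.6 3.4 2.5]
```

Run:
```python
from h import *
st();plan([.4101,-.2798,.12],-2.074,0,.045)
```

```text
t 37.2 p [ 0.3875 -0.2943  0.2228] psi -1.9728 tilt [-1.    -0.015 -0.006] gap mm 93.1 F [-0.5 -0.3 -0. ]
3 rows: 3.42 0.56 -0.72 0.034 -0.002 0.005 0; 3.42 0.51 -0.74 0.034 -0.002 0.005 0; 3.43 0.47 -0.77 0.034 -0.002 0.005 0
```

Call:
play_rows(increments="2 0.4 -0.6 0.034 -0.002 0.005 100; 3 0.5 -0.7 0.034 -0.002 0.005 100; 3 0.4 -0.6 0.03 -0.002 0.004 100; 1.5 0.2 -0.3 0 0 0 100; 0.4 0 0 0 0 0 100; 0 0 0 0 0 0 100; 0 0 0 0 0 0 100")

```text
time_s: 37.9
position: [0.4134, -0.275, 0.1205]
ee_rot: [-2.505, 1.569, 1.719]
wrist_force: [-0.3, -1.0, -0.0]
finger_gap: 0.606
```

Run:
```python
from h import *
st();plan([.4101,-.2798,.047],-2.074,0,.045)
```

```text
t 37.9 p [ 0.4134 -0.275   0.1205] psi -2.0594 tilt [-1.    -0.001 -0.001] gap mm 56.4 F [-0.3 -1.  -0. ]
2 rows: 3.67 -0.03 0.29 0.007 -0.001 0 0; 3.67 -0.03 0.29 0.007 -0.001 0 0
```

Call:
play_rows(increments="1.5 0 0.3 0.01 -0.001 0 120; 2 0 0.3 0.005 0 0 120; 1.7 0 0 0 0 0 150; 0.8 0 0 0 0 0 150; 0.3 0 0 0 0 0 150; 0 0 0 0 0 0 150; 0 0 0 0 0 0 150")

```text
time_s: 38.6
position: [0.4139, -0.2826, 0.0618]
ee_rot: [1.672, 1.561, -0.402]
wrist_force: [0.8, -0.7, 0.0]
finger_gap: 0.412
```

Run:
```python
from h import *
st();plan([.4101,-.2798,.047],-2.074,0,.045)
```

```text
t 38.6 p [ 0.4139 -0.2826  0.0618] psi -2.0733 tilt [-1.     0.01  -0.001] gap mm 38.3 F [ 0.8 -0.7  0. ]
1 rows: 1.48 -0.49 -0.06 0.001 -0.001 -0.01 0
```

Call:
play_rows(increments="0.5 -0.4 0 0 0 -0.01 150; 0.6 0 0 0 0 0 150; 0.2 0 0 0 0 0 150; 0 0 0 0 0 0 150; 0 0 0 0 0 0 150")

```text
time_s: 39.1
position: [0.4109, -0.2807, 0.049]
ee_rot: [2.226, 1.569, 0.154]
wrist_force: [0.2, 0.0, -0.2]
finger_gap: 0.411
```

Run:
```python
from h import *
st();plan([.4101,-.2798,.047],-2.074,0,.045)
```

```text
t 39.1 p [ 0.4109 -0.2807  0.049 ] psi -2.0727 tilt [-1.     0.001 -0.001] gap mm 38.2 F [ 0.2  0.  -0.2]
1 rows: 0.2 -0.11 -0.04 0.001 -0.001 -0.001 0
```

Call:
play_rows(increments="0.2 -0.1 0 0 0 0 150; 0 0 0 0 0 0 255; 0 0 0 0 0 0 255; 0 0 0 0 0 0 255; 0 0 0 0 0 0 255; 0 0 0 0 0 0 255; 0 0 0 0 0 0 255; 0 0 0 0 0 0 255")

```text
time_s: 39.9
position: [0.4101, -0.2802, 0.047]
ee_rot: [2.15, 1.569, 0.078]
wrist_force: [-0.6, 0.7, -0.1]
finger_gap: 0.094
```

Run:
```python
from h import *
import pickle
st();c=cal('wrist');im=bot.camera('wrist');pickle.dump(c,open('c20.pkl','wb'));cv2.imwrite('pics/w20.png',im)
crop(im,260,30,380,250,3.6,'pics/w20s.png')
```

```text
t 39.9 p [ 0.4101 -0.2802  0.047 ] psi -2.0726 tilt [-1.     0.002 -0.001] gap mm 8.7 F [-0.6  0.7 -0.1]
```

View pics/w20.png

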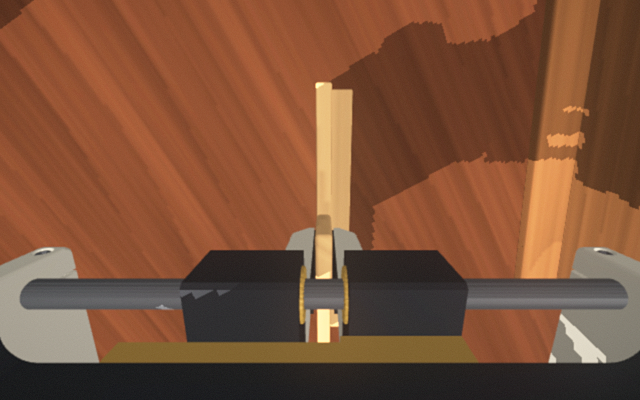

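View pics/w20s.png

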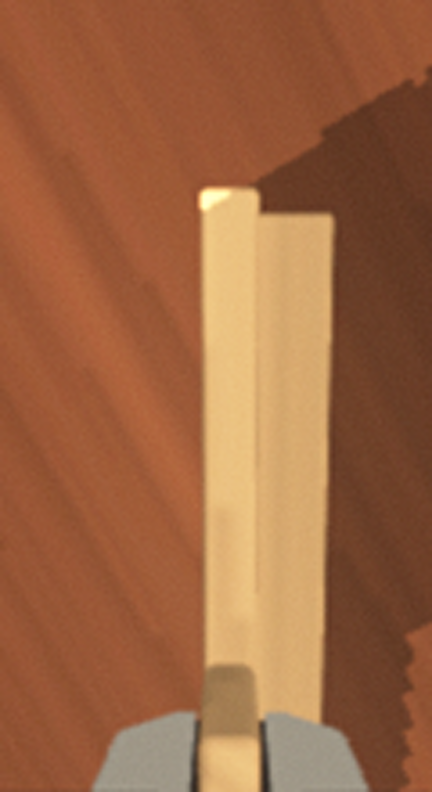

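Run:
```python
from h import *
import pickle
c=pickle.load(open('c20.pkl','rb'))
q=fit('S',[(200,188,-4.5,94,42),(260,188,4.5,94,42),(333,213,19.5,94,8),(200,740,-4.5,17,78),(262,740,4.5,17,78)],c,[.41,-.28,-.5],(260,30),3.6)
p,R,o=pose();print('in tool y,z mm',(R.T@(np.array([q[0],q[1],p[2]])-p))[1:]*1e3)
plan(tw(-63,0,135),TR[2]-np.pi/2,255,.045,start=([p[0],p[1],.135],-2.0726))
```

```text
S xy mm [ 410.  -279.8] yaw -0.5004 err px [0.1 0.4 0.2 0.3 0.3]
in tool y,z mm [-0.29672929 -0.35320128]
8 rows: 0 -0.74 -3.97 -0.069 0 0 255; 0 -0.46 -4.01 -0.069 0 0 255; 0 -0.19 -4.03 -0.069 0 0 255; 0 0.09 -4.04 -0.069 0 0 255; 0 0.37 -4.02 -0.069 0 0 255; 0 0.64 -3.99 -0.069 0 0 255; 0 0.92 -3.93 -0.069 0 0 255; 0 1.18 -3.86 -0.069 0 0 255
```

Call:
play_rows(increments="-2 0 0 0 0 0 255; -3 0 0 0 0 0 255; -3 0 0 0 0 0 255; -1.3 -0.7 -2.5 -0.06 0 0 255; 0 -0.7 -4 -0.07 0 0 255; 0 -0.5 -4 -0.07 0 0 255; 0 -0.2 -4 -0.07 0 0 255; 0 0.1 -4 -0.07 0 0 255; 0 0.4 -3.9 -0.07 0 0 255; 0 0.6 -3.2 -0.07 0 0 255; 0 0.5 -2 -0.05 0 0 255; 0 0.3 -1 -0.03 0 0 255")

```text
time_s: 41.15
position: [0.4851, 0.0086, 0.1443]
ee_rot: [1.398, 1.566, -0.098]
wrist_force: [0.9, -0.0, -0.7]
finger_gap: 0.093
```

Run:
```python
from h import *
st();plan(tw(-63,0,135),TR[2]-np.pi/2,255,.045)
```

```text
t 41.15 p [0.4851 0.0086 0.1443] psi -1.496 tilt [-1.     0.005  0.001] gap mm 8.7 F [ 0.9 -0.  -0.7]
1 rows: 0.94 2.73 -1.61 0.027 0.001 -0.005 255
```

Call:
play_rows(increments="0 1.3 -0.8 0.027 0.001 -0.005 255; 0 1 -0.5 0 0 0 255; 0 0.3 -0.1 0 0 0 255; 0 0 0 0 0 0 255")

```text
time_s: 41.55
position: [0.5104, 0.0244, 0.1442]
ee_rot: [-1.375, 1.569, -2.897]
wrist_force: [-0.6, -1.0, 0.0]
finger_gap: 0.096
```

Run:
```python
from h import *
st();plan(tw(-63,0,125),TR[2]-np.pi/2,255,.045)
cv2.imwrite('pics/w21.png',bot.camera('wrist'))
```

```text
t 41.55 p [0.5104 0.0244 0.1442] psi -1.5216 tilt [-1.    -0.001  0.   ] gap mm 8.9 F [-0.6 -1.   0. ]
1 rows: 1.92 0.09 -0.22 0.001 0 0.001 255
```

View pics/w21.png

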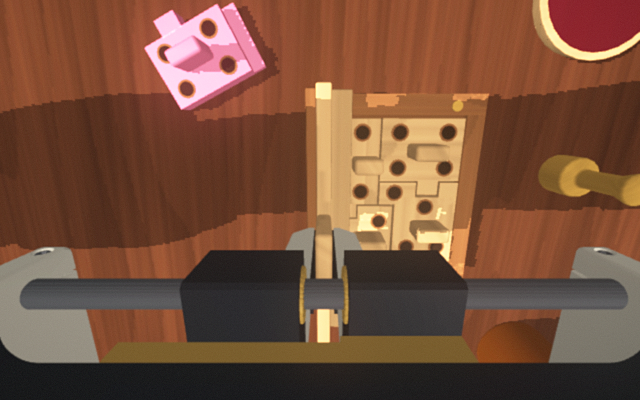

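Call:
play_rows(increments="0.6 0.2 -0.2 0.001 0 0 255; 0.8 0 0 0 0 0 255; 0.3 0 0 0 0 0 255; 0 0 0 0 0 0 255")

```text
time_s: 42.0
position: [0.5106, 0.0243, 0.1255]
ee_rot: [-1.321, 1.568, -2.846]
wrist_force: [0.6, -0.5, -0.6]
finger_gap: 0.094
```

Run:
```python
from h import *
st();plan(tw(-62.5,0,85),TR[2]-np.pi/2,255,.045)
```

```text
t 42.0 p [0.5106 0.0243 0.1255] psi -1.5258 tilt [-1.    -0.003  0.001] gap mm 8.7 F [ 0.6 -0.5 -0.6]
1 rows: 4.05 0.13 -0.24 -0.003 0.001 0.003 255
```

Call:
play_rows(increments="0.2 0.2 -0.3 -0.003 0.001 0.003 255; 0 0 0 0 0 0 255; 0 0 0 0 0 0 255")

```text
time_s: 42.3
position: [0.5123, 0.0274, 0.1231]
ee_rot: [-2.485, 1.57, 2.275]
wrist_force: [-0.5, -0.0, -1.3]
finger_gap: 0.1
```

Run:
```python
from h import *
st();plan(tw(-62.5,0,85),TR[2]-np.pi/2,255,.045)
```

```text
t 42.3 p [0.5123 0.0274 0.1231] psi -1.5229 tilt [-1. -0. -0.] gap mm 9.3 F [-0.5 -0.  -1.3]
1 rows: 3.81 -0.07 0.07 -0 -0 0 255
```

Call:
play_rows(increments="0.8 0 0.1 0 0 0 255; 1 0 0 0 0 0 255; 1 0 0 0 0 0 255; 0.5 0 0 0 0 0 255; 0.2 0 0 0 0 0 255; 0 0 0 0 0 0 255")

```text
time_s: 42.9
position: [0.5122, 0.0263, 0.0845]
ee_rot: [-1.819, 1.57, 2.942]
wrist_force: [-0.4, -0.1, -0.5]
finger_gap: 0.096
```

Run:
```python
from h import *
st();plan(tw(-62.5,0,77),TR[2]-np.pi/2,255,.045)
cv2.imwrite('pics/w22.png',bot.camera('wrist'))
```

```text
t 42.9 p [0.5122 0.0263 0.0845] psi -1.5228 tilt [-1.    -0.001 -0.   ] gap mm 8.9 F [-0.4 -0.1 -0.5]
1 rows: 0.75 -0.05 -0.04 0 -0 0.001 255
```

View pics/w22.png

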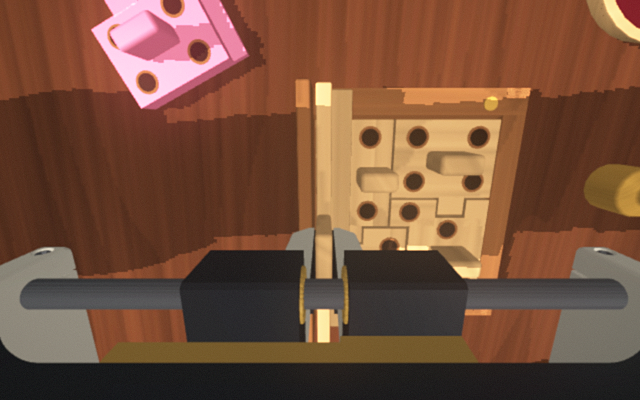

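Call:
play_rows(increments="0.3 0 0 0 0 0 255; 0.3 0 0 0 0 0 255; 0.2 0 0 0 0 0 255; 0 0 0 0 0 0 255")

```text
time_s: 43.35
position: [0.5128, 0.0264, 0.0769]
ee_rot: [1.915, 1.57, 0.393]
wrist_force: [-0.1, -0.3, 2.0]
finger_gap: 0.091
```

Run:
```python
from h import *
st();plan(tw(-65.5,0,77),TR[2]-np.pi/2,255,.045)
```

```text
t 43.35 p [0.5128 0.0264 0.0769] psi -1.5227 tilt [-1.     0.001 -0.   ] gap mm 8.5 F [-0.1 -0.3  2. ]
1 rows: -0.02 -0.41 -0.04 0 -0 -0.001 255
```

Call:
play_rows(increments="0 -0.2 0 0 0 0 255; 0 -0.2 0 0 0 0 255; 0 -0.1 0 0 0 0 255; 0 0 0 0 0 0 255")

```text
time_s: 43.75
position: [0.5089, 0.0263, 0.0771]
ee_rot: [1.635, 1.567, 0.112]
wrist_force: [0.2, 0.5, -0.9]
finger_gap: 0.094
```

Run:
```python
from h import *
st();plan(tw(-65.5,0,77),TR[2]-np.pi/2,255,.045)
```

```text
t 43.75 p [0.5089 0.0263 0.0771] psi -1.5226 tilt [-1.     0.004 -0.   ] gap mm 8.8 F [ 0.2  0.5 -0.9]
1 rows: 0.01 -0.02 -0.03 0 -0 -0.004 255
```

Call:
play_rows(increments="0 -0.1 0 0 0 -0.004 255; 0 -0.1 0 0 0 0 255; 0 0 0 0 0 0 255")

```text
time_s: 44.05
position: [0.5089, 0.0262, 0.0773]
ee_rot: [1.565, 1.567, 0.042]
wrist_force: [1.3, 0.5, -2.1]
finger_gap: 0.096
```

Run:
```python
from h import *
st();plan(tw(-65.5,0,77),TR[2]-np.pi/2,255,.045)
cv2.imwrite('pics/w23.png',bot.camera('wrist'));
im=cv2.imread('pics/w23.png');crop(im,270,70,370,250,4.4,'pics/w23c.png')
```

```text
t 44.05 p [0.5089 0.0262 0.0773] psi -1.5227 tilt [-1.     0.004  0.   ] gap mm 8.9 F [ 1.3  0.5 -2.1]
1 rows: 0.03 -0.02 -0.03 0 0 -0.004 255
```

View pics/w23c.png

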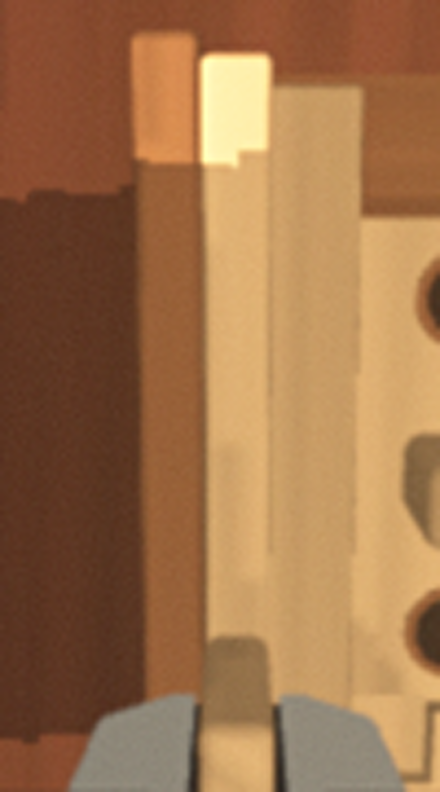

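Call:
play_rows(increments="0 -0.3 0 0 0 0 255; 0 -0.3 0 0 0 0 255; 0 -0.3 0 0 0 0 255")

```text
time_s: 44.4
position: [0.5087, 0.0262, 0.0782]
ee_rot: [1.508, 1.551, -0.015]
wrist_force: [9.6, 0.4, -6.2]
finger_gap: 0.089
```

Run:
```python
from h import *
st()
cv2.imwrite('pics/w24.png',bot.camera('wrist'));
im=cv2.imread('pics/w24.png');crop(im,270,70,370,250,4.4,'pics/w24c.png')
```

```text
t 44.4 p [0.5087 0.0262 0.0782] psi -1.5226 tilt [-1.     0.02   0.001] gap mm 8.3 F [ 9.6  0.4 -6.2]
```

View pics/w24c.png

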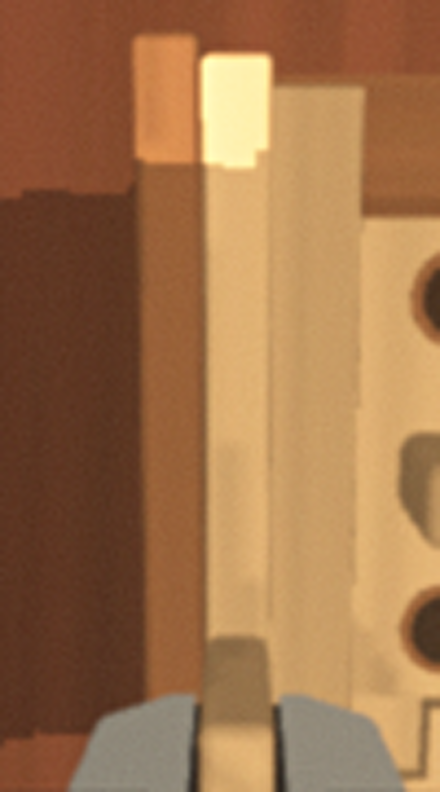

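Call:
play_rows(increments="0.1 0 0 0 0 -0.015 255; 0.1 0 0 0 0 0 255; 0 0 0 0 0 0 255")

```text
time_s: 44.75
position: [0.5088, 0.0263, 0.0769]
ee_rot: [1.432, 1.565, -0.091]
wrist_force: [3.0, 0.0, -1.6]
finger_gap: 0.095
```

Run:
```python
from h import *
st()
```

```text
t 44.75 p [0.5088 0.0263 0.0769] psi -1.5226 tilt [-1.     0.006  0.001] gap mm 8.8 F [ 3.   0.  -1.6]
```

Call:
play_rows(increments="0 0 0 0 0 0 170; 0 0 0 0 0 0 170; 0 0 0 0 0 0 170; 0 0 0 0 0 0 170; -2 0 0 0 0 0 170; -3 0 0 0 0 0 170; -3 0 0 0 0 0 170; -2 0 0 0 0 0 170; 0 0 0 0 0 0 0; 0 0 0 0 0 0 0")

```text
time_s: 45.75
position: [0.5028, 0.0259, 0.1782]
ee_rot: [-1.448, 1.565, -2.97]
wrist_force: [-0.1, -0.6, -0.9]
finger_gap: 0.461
```

Run:
```python
from h import *
import pickle
st();c=cal('wrist');im=bot.camera('wrist');pickle.dump(c,open('c25.pkl','wb'));cv2.imwrite('pics/w25.png',im)
t=bot.camera('top');cv2.imwrite('pics/top25.png',t);crop(t,270,140,520,290,3.2,'pics/top25c.png')
```

```text
t 45.75 p [0.5028 0.0259 0.1782] psi -1.5229 tilt [-1.    -0.006  0.001] gap mm 42.9 F [-0.1 -0.6 -0.9]
```

View pics/w25.png

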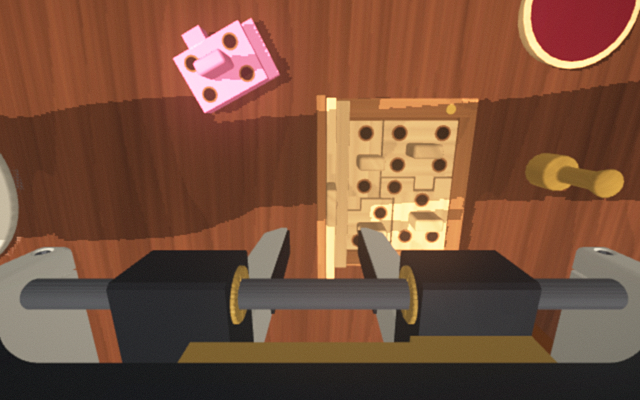

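View pics/top25c.png

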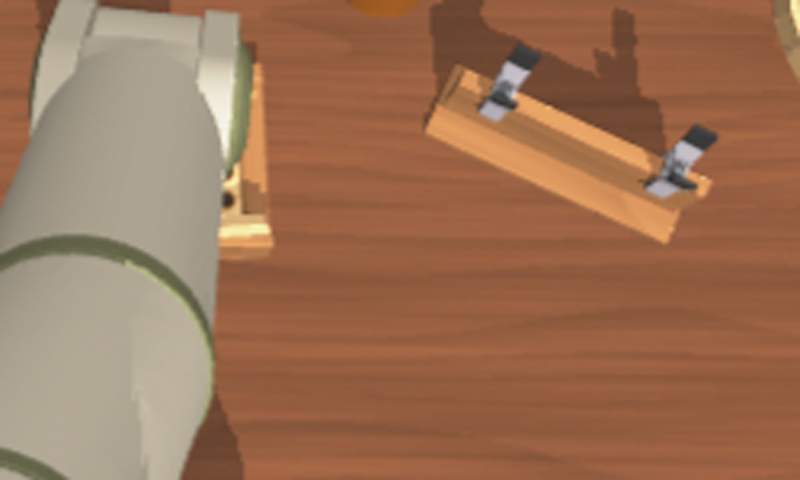

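The strip is standing and the sections are undisturbed. Now to look at the clamps.

Run:
```python
from h import *
plan([.57,-.35,.28],-2.0,0,.042)
```

```text
10 rows: -1.02 0.49 3.79 0.048 0 0.001 0; -1.02 0.67 3.76 0.048 0 0.001 0; -1.02 0.85 3.72 0.048 0 0.001 0; -1.02 1.02 3.68 0.048 0 0.001 0; -1.03 1.2 3.62 0.048 0 0.001 0; -1.03 1.37 3.56 0.048 0 0.001 0; -1.03 1.54 3.49 0.048 0 0.001 0; -1.02 1.7 3.41 0.048 0 0.001 0; -1.02 1.87 3.33 0.048 0 0.001 0; -1.02 2.02 3.24 0.048 0 0.001 0
```

Call:
play_rows(increments="-1 0.5 3 0.048 0 0 0; -1 0.7 3.8 0.048 0 0 0; -1 0.8 3.7 0.048 0 0 0; -1 1 3.7 0.048 0 0 0; -1 1.2 3.6 0.048 0 0 0; -1 1.4 3.6 0.048 0 0 0; -1 1.5 3.5 0.048 0 0 0; -1 1.7 3.4 0.048 0 0 0; -1 1.5 2.5 0.048 0 0 0; -0.5 0.8 1.3 0.03 0 0 0; 0 0 0 0 0 0 0; 0 0 0 0 0 0 0")

```text
time_s: 47.05
position: [0.5601, -0.3209, 0.2589]
ee_rot: [-1.211, 1.538, 3.074]
wrist_force: [-0.2, -0.3, 0.1]
finger_gap: 1.001
```

Run:
```python
from h import *
import pickle
st();c=cal('wrist');im=bot.camera('wrist');pickle.dump(c,open('c26.pkl','wb'));cv2.imwrite('pics/w26.png',im)
```

```text
t 47.05 p [ 0.5601 -0.3209  0.2589] psi -1.9978 tilt [-0.999 -0.031  0.011] gap mm 93.1 F [-0.2 -0.3  0.1]
```

View pics/w26.png

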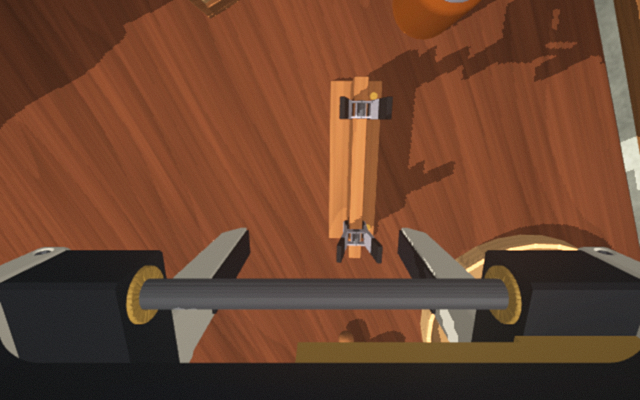

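Run:
```python
from h import *
im=cv2.imread('pics/w26.png')
crop(im,310,65,410,165,8,'pics/w26a.png')
crop(im,310,165,410,265,8,'pics/w26b.png')
```

```text
(no output)
```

View pics/w26a.png

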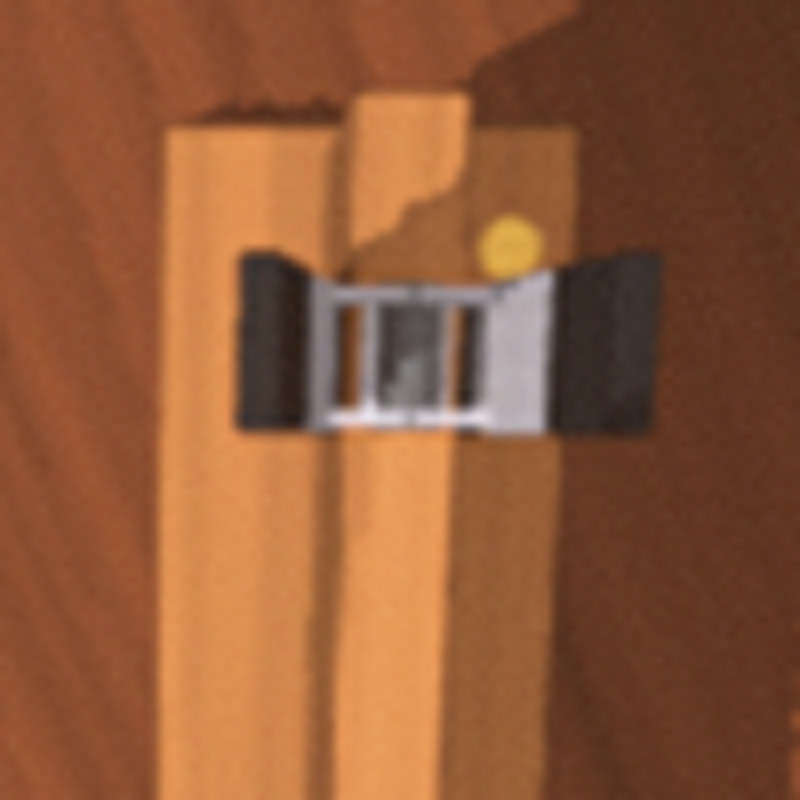

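View pics/w26b.png

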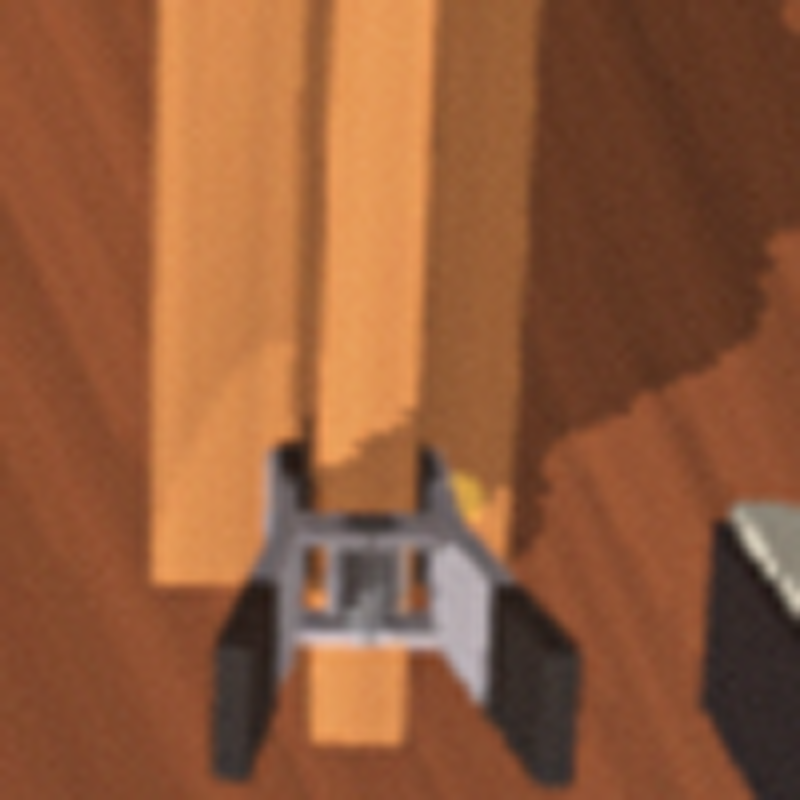

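Run:
```python
from h import *
import pickle
c=pickle.load(open('c26.pkl','rb'))
q=fit('R',[(357,92,-8,110,85),(470,95,8,110,85),(310,1542,-8,-110,85),(405,1545,8,-110,85),(165,128,-35,110,10),(577,130,35,110,10),(150,1382,-35,-110,10)],c,[.59,-.32,-.43],(310,65),8)
def pt(u,v,z):
    P=bp(None,310+(u+.5)/8-.5,65+(v+.5)/8-.5,z,c);d=P[:2]-q[:2];co,si=np.cos(q[2]),np.sin(q[2])
    return ((co*d[0]+si*d[1])*1e3).round(1),((-si*d[0]+co*d[1])*1e3).round(1)
for a in [(238,252),(240,432),(662,255),(655,430),(577,1450),(570,1580),(213,1575),(218,1440)]: print(a,pt(*a,.140))
# hinge at 14 above throat z=.099
for a in [(412,292),(412,420),(370,1525),(370,1635)]: print(a,pt(*a,.099))
for y in (78,26,-26,-78):
    print(y,tw(0,y,0,q))
```

```text
R xy mm [ 596.3 -325.9] yaw -0.4331 err px [0.7 1.1 0.4 0.3 3.  2.8 2.4]
(238, 252) (np.float64(-24.6), np.float64(84.5))
(240, 432) (np.float64(-24.0), np.float64(64.3))
(662, 255) (np.float64(24.6), np.float64(84.3))
(655, 430) (np.float64(25.2), np.float64(64.7))
(577, 1450) (np.float64(23.9), np.float64(-67.0))
(570, 1580) (np.float64(24.1), np.float64(-86.3))
(213, 1575) (np.float64(-24.6), np.float64(-86.6))
(218, 1440) (np.float64(-24.3), np.float64(-66.5))
(412, 292) (np.float64(-0.4), np.float64(82.5))
(412, 420) (np.float64(0.3), np.float64(66.0))
(370, 1525) (np.float64(0.5), np.float64(-99.2))
(370, 1635) (np.float64(1.2), np.float64(-118.2))
78 [np.float64(0.6289947285801539), np.float64(-0.2550769065805163), 0.0]
26 [np.float64(0.6071731183383637), np.float64(-0.3022766663940513), 0.0]
-26 [np.float64(0.5853515080965737), np.float64(-0.3494764262075864), 0.0]
-78 [np.float64(0.5635298978547835), np.float64(-0.3966761860211214), 0.0]
```

```bash
cat >> h.py <<'E'
RL=np.array([.5963,-.3259,-.4331])
E
python3 - <<'E'
from h import *
st();print(tw(0,74.5,0,RL),tw(0,-76.6,0,RL));plan(tw(0,74.5,170,RL),RL[2]-np.pi/2,0,.04)
E
```

```text
t 47.1 p [ 0.5601 -0.3206  0.2588] psi -1.9973 tilt [-0.999 -0.031  0.011] gap mm 93.1 F [0.3 0.8 0.7]
[np.float64(0.6275666508564691), np.float64(-0.2582786531913209), 0.0] [np.float64(0.5641520073073084), np.float64(-0.39542745188650774), 0.0]
4 rows: 2.17 0.96 -2.14 0.002 0.003 0.008 0; 2.18 0.94 -2.14 0.002 0.003 0.008 0; 2.2 0.92 -2.13 0.002 0.003 0.008 0; 2.21 0.9 -2.13 0.002 0.003 0.008 0
```

Call:
play_rows(increments="1.5 0.9 -2 0.002 0.003 0.008 0; 2 0.9 -2.1 0.002 0.003 0.008 0; 2 0.9 -2.1 0.002 0.003 0.008 0; 1.5 0.6 -1.3 0 0.003 0.008 0; 0.8 0.3 -0.7 0 0 0 0; 0 0 0 0 0 0 0; 0 0 0 0 0 0 0")

```text
time_s: 47.8
position: [0.6263, -0.2464, 0.1751]
ee_rot: [-2.559, 1.564, 1.735]
wrist_force: [-0.2, 0.0, -0.5]
finger_gap: 0.998
```

Run:
```python
from h import *
st();plan(tw(0,74.5,160,RL),RL[2]-np.pi/2,0,.04)
```

```text
t 47.8 p [ 0.6263 -0.2464  0.1751] psi -1.9891 tilt [-1.    -0.004 -0.005] gap mm 92.9 F [-0.2  0.  -0.5]
1 rows: 1.5 0.6 1.05 0.015 -0.005 0.004 0
```

Call:
play_rows(increments="0.5 0.4 0.6 0.015 -0.005 0.004 0; 0.6 0.2 0.4 0 0 0 0; 0.2 0 0.1 0 0 0 0; 0 0 0 0 0 0 0")

```text
time_s: 48.2
position: [0.6264, -0.2626, 0.1634]
ee_rot: [1.359, 1.567, -0.649]
wrist_force: [0.4, -0.3, -0.2]
finger_gap: 1.003
```

Run:
```python
from h import *
st();plan(tw(0,74.5,150,RL),RL[2]-np.pi/2,0,.04)
import pickle
c=cal('wrist');im=bot.camera('wrist');pickle.dump(c,open('c27.pkl','wb'));cv2.imwrite('pics/w27.png',im)
```

```text
t 48.2 p [ 0.6264 -0.2626  0.1634] psi -2.0083 tilt [-1.     0.004  0.001] gap mm 93.3 F [ 0.4 -0.3 -0.2]
1 rows: 1.34 -0.08 -0.45 -0.004 0.001 -0.004 0
```

View pics/w27.png

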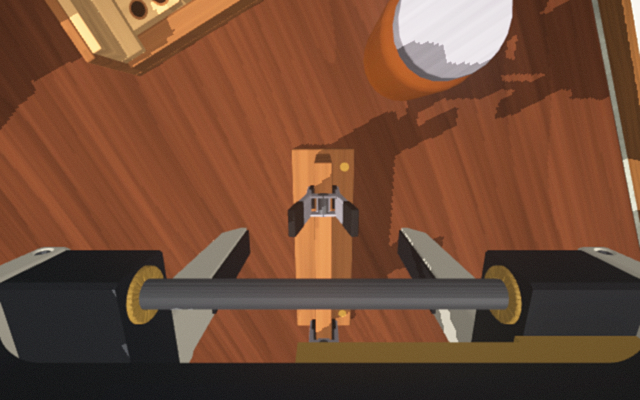

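Call:
play_rows(increments="0.8 -0.1 -0.3 -0.004 0 -0.004 0; 1.2 0 -0.1 0 0 0 0; 1.5 0 0 0 0 0 0; 1.3 0 0 0 0 0 0; 0.5 0 0 0 0 0 0; 0 0 0 0 0 0 0; 0 0 0 0 0 0 0")

```text
time_s: 48.95
position: [0.6266, -0.2578, 0.1044]
ee_rot: [-1.33, 1.568, 2.949]
wrist_force: [0.2, 0.6, -0.4]
finger_gap: 1.001
```

Run:
```python
from h import *
st();plan(tw(0,74.5,106,RL),RL[2]-np.pi/2,0,.04)
import pickle
c=cal('wrist');im=bot.camera('wrist');pickle.dump(c,open('c28.pkl','wb'));cv2.imwrite('pics/w28.png',im)
```

```text
t 48.95 p [ 0.6266 -0.2578  0.1044] psi -2.0039 tilt [-1.    -0.003  0.001] gap mm 93.1 F [ 0.2  0.6 -0.4]
1 rows: -0.16 0.11 0 -0 0.001 0.003 0
```

View pics/w28.png

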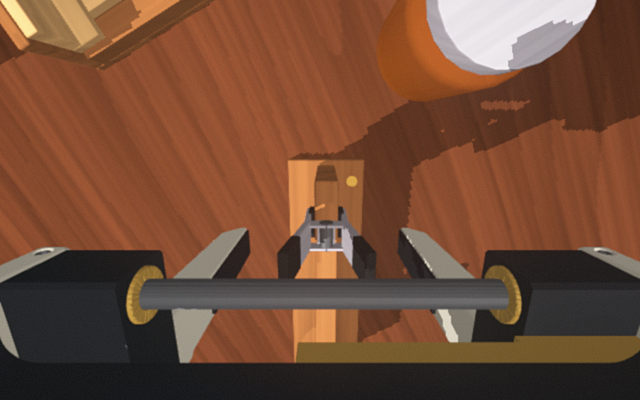

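Call:
play_rows(increments="-0.1 0.1 0 0 0 0.003 100; 0 0 0 0 0 0 160; 0 0 0 0 0 0 180; 0 0 0 0 0 0 190; 0 0 0 0 0 0 200; 0 0 0 0 0 0 200; 0 0 0 0 0 0 200; 0 0 0 0 0 0 200; 0 0 0 0 0 0 200; 0 0 0 0 0 0 200; 0 0 0 0 0 0 200", squeeze=25)

```text
time_s: 50.1
position: [0.6308, -0.2601, 0.1125]
ee_rot: [1.681, 1.56, -0.323]
wrist_force: [0.5, 0.0, -1.3]
finger_gap: 0.313
```

Run:
```python
from h import *
st()
import pickle
c=cal('wrist');im=bot.camera('wrist');pickle.dump(c,open('c29.pkl','wb'));cv2.imwrite('pics/w29.png',im)
crop(im,260,140,400,260,5.5,'pics/w29c.png')
```

```text
t 50.1 p [ 0.6308 -0.2601  0.1125] psi -2.0043 tilt [-1.     0.01  -0.001] gap mm 29.1 F [ 0.5  0.  -1.3]
```

View pics/w29c.png

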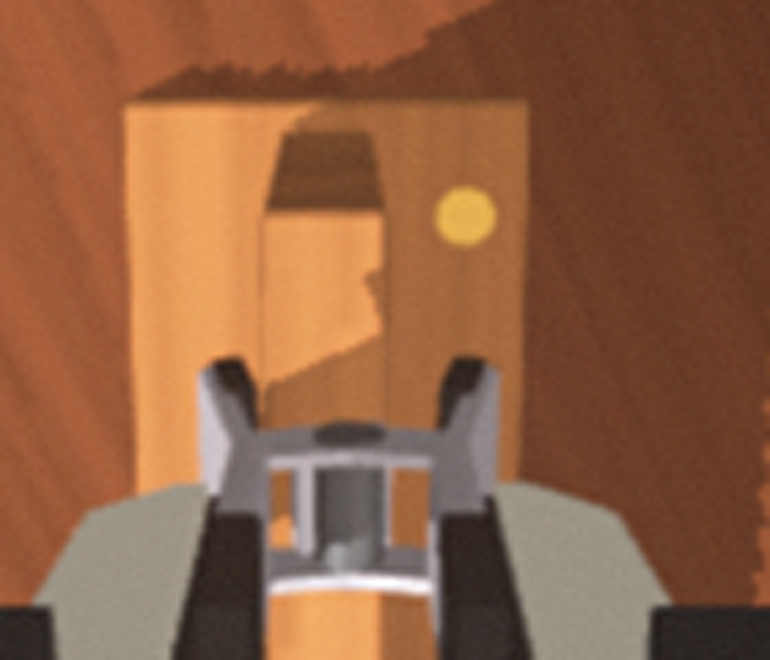

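Call:
play_rows(increments="-1 -0.4 0 0 0 -0.01 200; -2 0 0 0 0 0 200; -3 0 0 0 0 0 200; -3 0 0 0 0 0 200; -1 0 0 0 0 0 200; 0 0 0 0 0 0 200; 0 0 0 0 0 0 200")

```text
time_s: 50.85
position: [0.6244, -0.2573, 0.2147]
ee_rot: [-1.569, 1.563, 2.71]
wrist_force: [0.6, -0.9, -0.3]
finger_gap: 0.314
```

Run:
```python
from h import *
st()
import pickle
c=cal('wrist');im=bot.camera('wrist');pickle.dump(c,open('c30.pkl','wb'));cv2.imwrite('pics/w30.png',im)
crop(im,240,140,400,260,5,'pics/w30c.png')
s=bot.camera('side');cv2.imwrite('pics/s30.png',s);crop(s,340,170,500,300,5,'pics/s30c.png')
plan(tw(-70,60,170),TR[2]-np.pi/2,200,.04)
```

```text
t 50.85 p [ 0.6244 -0.2573  0.2147] psi -2.0045 tilt [-1.    -0.008  0.   ] gap mm 29.2 F [ 0.6 -0.9 -0.3]
10 rows: 0.46 -2.55 -2.6 -0.048 -0 0.001 200; 0.46 -2.43 -2.72 -0.048 -0 0.001 200; 0.46 -2.29 -2.83 -0.048 -0 0.001 200; 0.46 -2.15 -2.94 -0.048 -0 0.001 200; 0.45 -2.01 -3.04 -0.048 -0 0.001 200; 0.45 -1.86 -3.14 -0.048 -0 0.001 200; 0.45 -1.71 -3.22 -0.048 -0 0.001 200; 0.45 -1.55 -3.3 -0.048 -0 0.001 200; 0.44 -1.39 -3.37 -0.048 -0 0.001 200; 0.44 -1.23 -3.44 -0.048 -0 0.001 200
```

View pics/w30c.png

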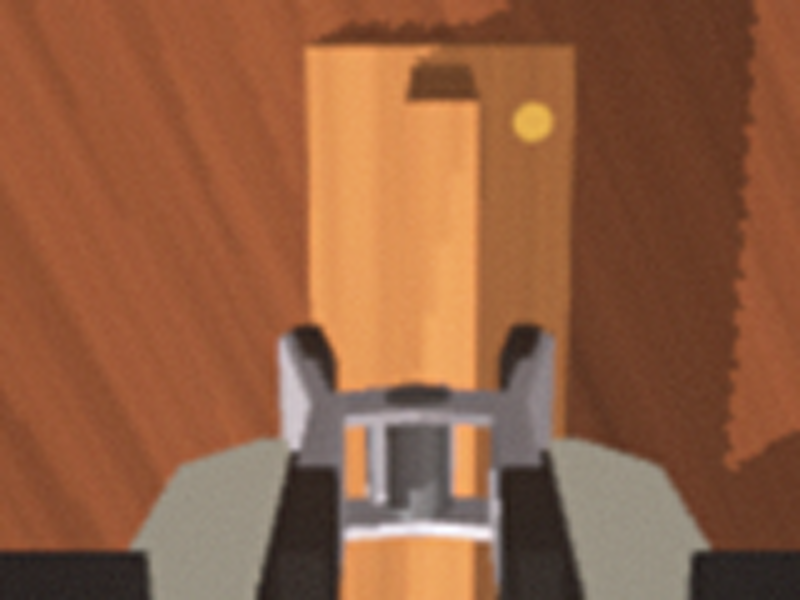

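View pics/s30c.png

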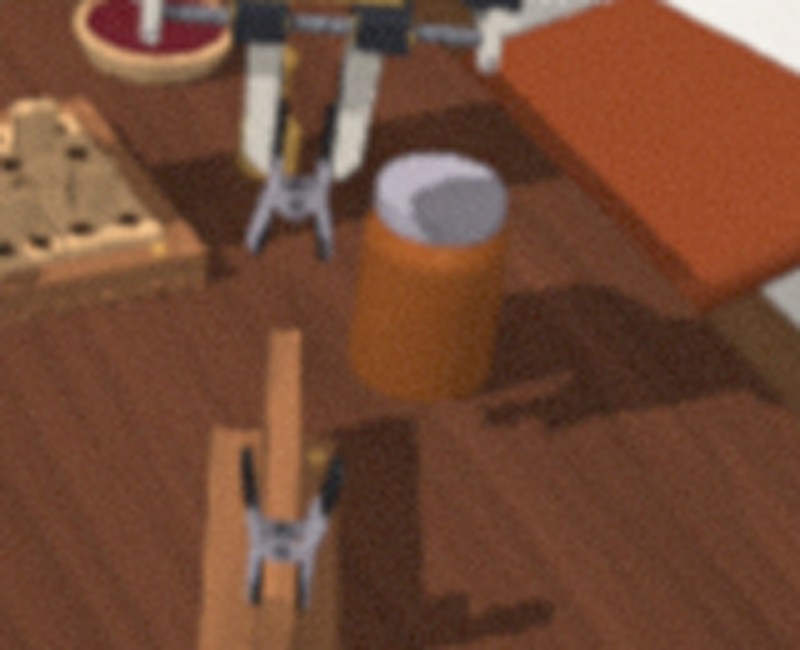

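Call:
play_rows(increments="0.2 -2 -2 -0.04 0 0 200; 0.3 -2.5 -2.6 -0.048 0 0 200; 0.3 -2.3 -2.8 -0.048 0 0 200; 0.3 -2.2 -2.9 -0.048 0 0 200; 0.3 -2 -3 -0.048 0 0 200; 0.3 -1.9 -3.1 -0.048 0 0 200; 0.3 -1.7 -3.2 -0.048 0 0 200; 0.3 -1.5 -3.3 -0.048 0 0 200; 0.3 -1.3 -2.8 -0.04 0 0 200; 0.2 -0.8 -1.8 -0.03 0 0 200; 0 -0.4 -0.9 0 0 0 200; 0 0 0 0 0 0 200")

```text
time_s: 52.15
position: [0.4916, 0.0735, 0.1741]
ee_rot: [-1.561, 1.541, -3.103]
wrist_force: [0.2, -0.5, -0.6]
finger_gap: 0.315
```

Run:
```python
from h import *
st();plan(tw(-70,60,160),TR[2]-np.pi/2,200,.04)
```

```text
t 52.15 p [0.4916 0.0735 0.1741] psi -1.5425 tilt [-1.   -0.03  0.  ] gap mm 29.3 F [ 0.2 -0.5 -0.6]
1 rows: 1.38 1.05 -1.25 -0.02 0 0.03 200
```

Call:
play_rows(increments="0.3 0.6 -0.7 -0.02 0 0.03 200; 0.3 0.4 -0.4 0 0 0 200; 0.1 0.1 -0.1 0 0 0 200; 0 0 0 0 0 0 200")

```text
time_s: 52.55
position: [0.5037, 0.0825, 0.166]
ee_rot: [-0.191, 1.568, -1.72]
wrist_force: [-0.8, 0.7, 0.1]
finger_gap: 0.314
```

Run:
```python
from h import *
st();plan(tw(-70,60,140),TR[2]-np.pi/2,200,.04)
cv2.imwrite('pics/w31.png',bot.camera('wrist'))
```

```text
t 52.55 p [0.5037 0.0825 0.166 ] psi -1.5293 tilt [-1.    -0.     0.002] gap mm 29.2 F [-0.8  0.7  0.1]
1 rows: 2.6 -0.23 -0.39 -0.007 0.002 0 200
```

View pics/w31.png

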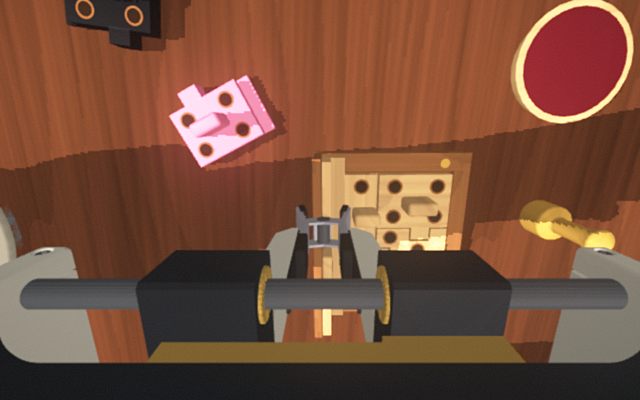

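Call:
play_rows(increments="0.8 -0.2 -0.4 -0.007 0 0 200; 1.2 0 0 0 0 0 200; 1 0 0 0 0 0 200; 0.5 0 0 0 0 0 200; 0 0 0 0 0 0 200; 0 0 0 0 0 0 200")

```text
time_s: 53.2
position: [0.501, 0.0851, 0.1273]
ee_rot: [-0.632, 1.567, -2.156]
wrist_force: [0.6, -0.2, -0.7]
finger_gap: 0.312
```

Run:
```python
from h import *
st();plan(tw(-70,60,93),TR[2]-np.pi/2,200,.05)
im=bot.camera('wrist');cv2.imwrite('pics/w32.png',im);crop(im,260,120,400,260,5.5,'pics/w32c.png')
s=bot.camera('side');crop(s,280,150,420,270,5.5,'pics/s32c.png')
```

```text
t 53.2 p [0.501  0.0851 0.1273] psi -1.5244 tilt [-1.    -0.002  0.003] gap mm 29.0 F [ 0.6 -0.2 -0.7]
1 rows: 3.43 0.04 -0.13 -0.002 0.003 0.002 200
```

View pics/w32c.png

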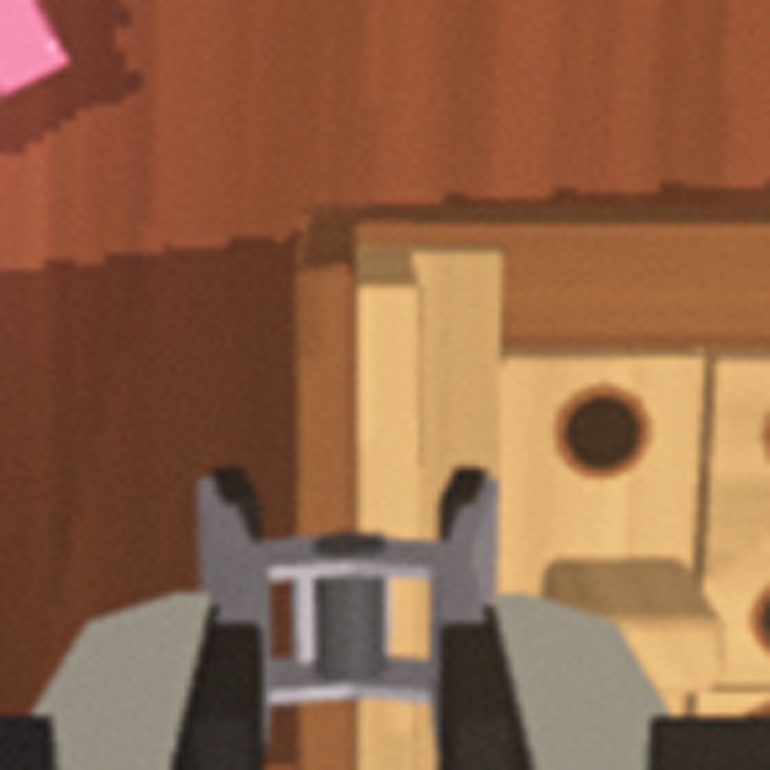

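View pics/s32c.png

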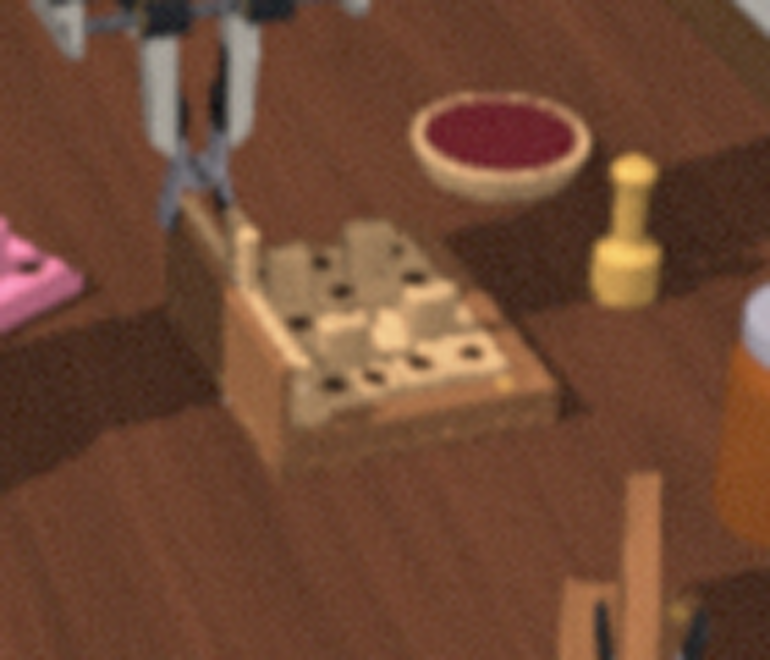

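Call:
play_rows(increments="0.8 0 -0.1 0 0.003 0.002 200; 0.8 0 0 0 0 0 200; 0.8 0 0 0 0 0 200; 0.4 0 0 0 0 0 200; 0.1 0 0 0 0 0 200; 0 0 0 0 0 0 200")

```text
time_s: 53.9
position: [0.5018, 0.0866, 0.0985]
ee_rot: [2.34, 1.567, 0.815]
wrist_force: [-2.3, -0.3, 8.7]
finger_gap: 0.315
```

Run:
```python
from h import *
st();plan(tw(-70,60,93),TR[2]-np.pi/2,200,.05)
s=bot.camera('side');crop(s,280,150,380,230,8,'pics/s33c.png')
```

```text
t 53.9 p [0.5018 0.0866 0.0985] psi -1.5245 tilt [-1.     0.003 -0.003] gap mm 29.3 F [-2.3 -0.3  8.7]
1 rows: 0.55 -0.05 0.03 -0.002 -0.003 -0.003 200
```

View pics/s33c.png

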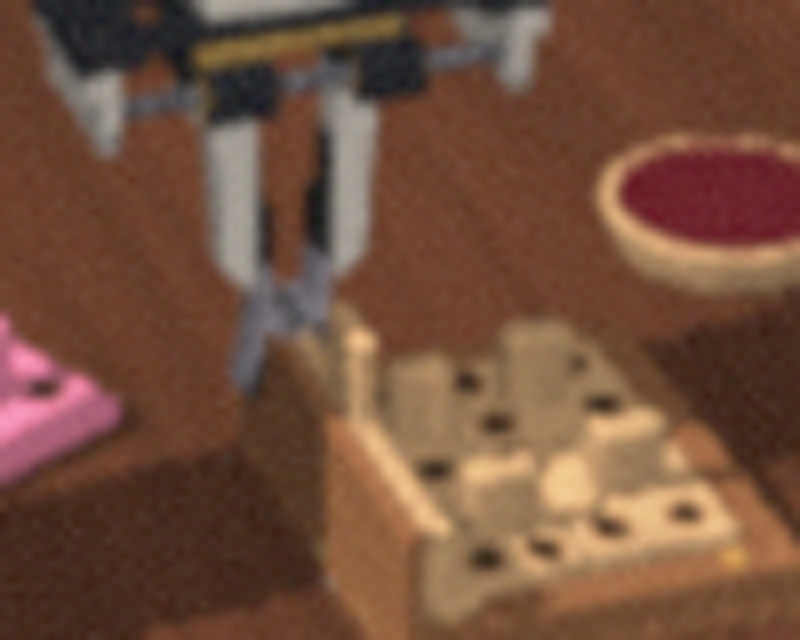

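Call:
play_rows(increments="0 0 0 0 0 0 160; 0 0 0 0 0 0 140; 0 0 0 0 0 0 120; 0 0 0 0 0 0 90; 0 0 0 0 0 0 50; 0 0 0 0 0 0 0; 0 0 0 0 0 0 0; 0 0 0 0 0 0 0; 0 0 0 0 0 0 0; 0 0 0 0 0 0 0")

```text
time_s: 54.95
position: [0.5018, 0.0865, 0.0976]
ee_rot: [2.408, 1.568, 0.883]
wrist_force: [-0.6, 0.4, 0.1]
finger_gap: 0.994
```

Run:
```python
from h import *
st()
im=bot.camera('wrist');cv2.imwrite('pics/w34.png',im)
s=bot.camera('side');crop(s,280,150,380,230,8,'pics/s34c.png')
```

```text
t 54.95 p [0.5018 0.0865 0.0976] psi -1.5247 tilt [-1.     0.002 -0.002] gap mm 92.4 F [-0.6  0.4  0.1]
```

View pics/w34.png

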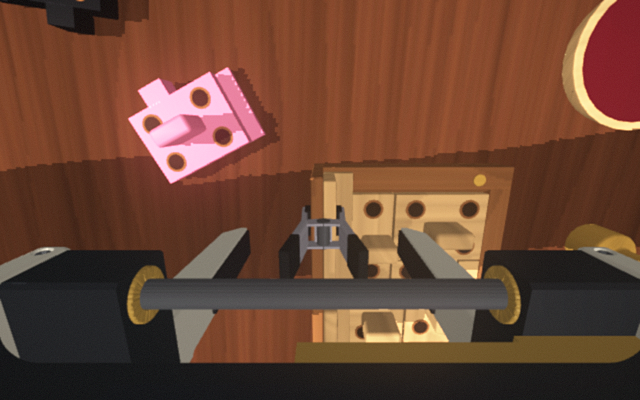

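View pics/s34c.png

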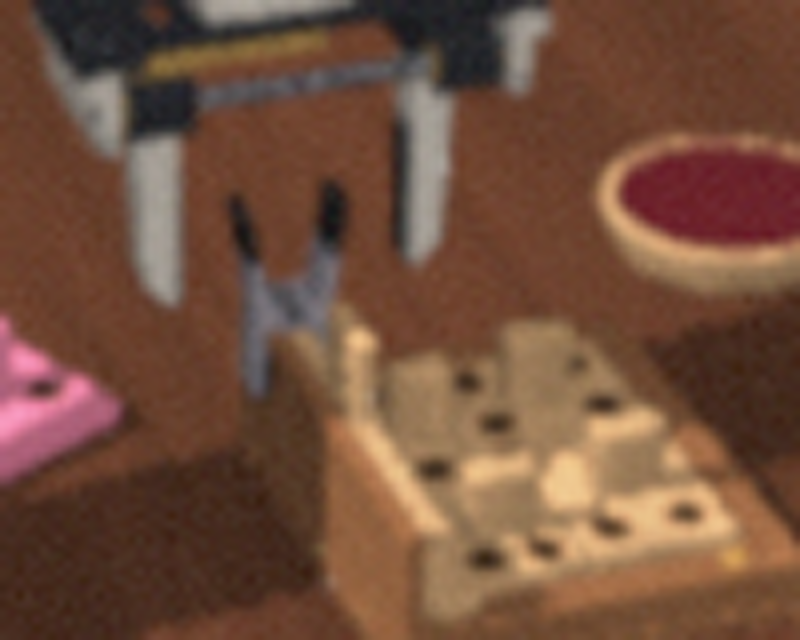

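Clamp 1 is astride wall and strip at y≈+60. Now the second one.

Run:
```python
from h import *
p,R,o=pose()
plan(tw(0,-76.6,185,RL),RL[2]-np.pi/2,0,.042,start=([p[0],p[1],.185],-1.5247))
```

```text
12 rows: 0 0.33 4.04 0.04 0 0 0; 0 0.5 4.02 0.04 0 0 0; 0 0.66 4 0.04 0 0 0; 0 0.81 3.97 0.04 0 0 0; 0 0.97 3.93 0.04 0 0 0; 0 1.13 3.89 0.04 0 0 0; 0 1.28 3.84 0.04 0 0 0; 0 1.43 3.79 0.04 0 0 0; 0 1.59 3.73 0.04 0 0 0; 0 1.73 3.66 0.04 0 0 0; 0 1.88 3.59 0.04 0 0 0; 0 2.02 3.51 0.04 0 0 0
```

Call:
play_rows(increments="-2 0 0 0 0 0 0; -3 0 0 0 0 0 0; -3 0 0 0 0 0 0; -1 0 0 0 0 0 0; 0 0 0 0 0 0 0")

```text
time_s: 55.55
position: [0.5009, 0.086, 0.1896]
ee_rot: [-2.939, 1.569, 1.82]
wrist_force: [-0.5, 0.5, -0.5]
finger_gap: 1.006
```

Call:
play_rows(increments="0 0.3 3 0.04 0 0 0; 0 0.5 4 0.04 0 0 0; 0 0.7 4 0.04 0 0 0; 0 0.8 4 0.04 0 0 0; 0 1 3.9 0.04 0 0 0; 0 1.1 3.9 0.04 0 0 0; 0 1.3 3.8 0.04 0 0 0; 0 1.4 3.8 0.04 0 0 0; 0 1.6 3.7 0.04 0 0 0; 0 1.7 3.6 0.04 0 0 0; 0 1.5 2.8 0.04 0 0 0; 0 0.8 1.4 0.03 0 0 0")

```text
time_s: 56.75
position: [0.5554, -0.3621, 0.1706]
ee_rot: [-1.559, 1.553, 2.722]
wrist_force: [-0.3, -0.2, -0.5]
finger_gap: 1.0
```

Run:
```python
from h import *
st();plan(tw(0,-76.6,170,RL),RL[2]-np.pi/2,0,.042)
```

```text
t 56.75 p [ 0.5554 -0.3621  0.1706] psi -2.0021 tilt [-1.    -0.017  0.   ] gap mm 93.0 F [-0.3 -0.2 -0.5]
1 rows: 0.02 2.19 2.66 0.002 0 0.017 0
```

Call:
play_rows(increments="0 1 1.2 0.002 0 0.017 0; 0 0.6 0.7 0 0 0 0; 0 0.3 0.3 0 0 0 0; 0 0 0 0 0 0 0; 0 0 0 0 0 0 0")

```text
time_s: 57.25
position: [0.5636, -0.389, 0.1671]
ee_rot: [-2.029, 1.567, 2.252]
wrist_force: [-0.1, 0.0, -0.1]
finger_gap: 1.002
```

Run:
```python
from h import *
st();plan(tw(0,-76.6,150,RL),RL[2]-np.pi/2,0,.042)
import pickle
c=cal('wrist');im=bot.camera('wrist');pickle.dump(c,open('c35.pkl','wb'));cv2.imwrite('pics/w35.png',im);crop(im,260,130,400,260,5.5,'pics/w35c.png')
```

```text
t 57.25 p [ 0.5636 -0.389   0.1671] psi -2.0018 tilt [-1.    -0.003 -0.002] gap mm 93.2 F [-0.1  0.  -0.1]
1 rows: 1.71 0.33 0.57 0.002 -0.002 0.003 0
```

View pics/w35c.png

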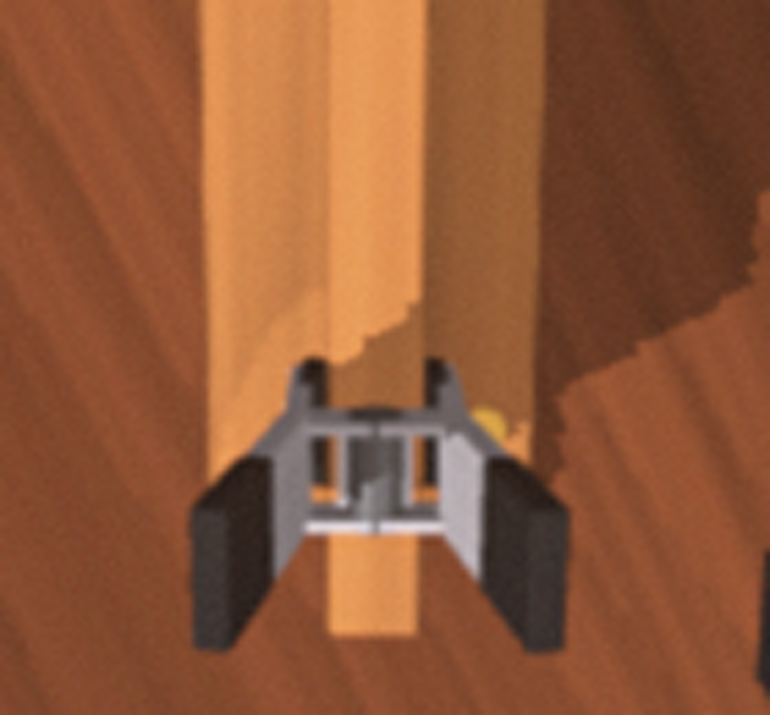

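Run:
```python
from h import *
import pickle
c=pickle.load(open('c35.pkl','rb'))
P=[bp(None,260+(u+.5)/5.5-.5,130+(v+.5)/5.5-.5,.140,c) for u,v in [(193,510),(193,648),(568,515),(563,650)]]
m=np.mean(P,0);print(np.round(P,4),m,tw(0,-76.6,0,RL))
plan([m[0],m[1],.107],RL[2]-np.pi/2,0,.042)
```

```text
[[ 0.546  -0.3768  0.14  ]
 [ 0.5375 -0.3943  0.14  ]
 [ 0.59   -0.3978  0.14  ]
 [ 0.5821 -0.415   0.14  ]] [ 0.56389617 -0.39597243  0.14      ] [np.float64(0.5641520073073084), np.float64(-0.39542745188650774), 0.0]
2 rows: 3 0.17 0.33 0.001 -0.001 0.002 0; 3.01 0.16 0.32 0.001 -0.001 0.002 0
```

Call:
play_rows(increments="1 0.3 0.5 0.002 -0.001 0.003 0; 1.5 0.1 0.1 0 0 0 0; 1.5 0 0 0 0 0 0; 1.2 0 0 0 0 0 0; 0.4 0 0 0 0 0 0; 0 0 0 0 0 0 0; 0 0 0 0 0 0 0")

```text
time_s: 58.0
position: [0.5649, -0.3936, 0.1047]
ee_rot: [-2.194, 1.568, 2.088]
wrist_force: [-0.0, -0.0, 0.6]
finger_gap: 1.0
```

Run:
```python
from h import *
st();plan([.5639,-.3960,.107],RL[2]-np.pi/2,0,.042)
```

```text
t 58.0 p [ 0.5649 -0.3936  0.1047] psi -2.0011 tilt [-1.    -0.003 -0.002] gap mm 93.0 F [-0.  -0.   0.6]
1 rows: -0.23 0.01 0.25 0.003 -0.002 0.003 0
```

Call:
play_rows(increments="-0.1 0 0.2 0.003 0 0 60; 0 0 0 0 0 0 100; 0 0 0 0 0 0 160; 0 0 0 0 0 0 180; 0 0 0 0 0 0 190; 0 0 0 0 0 0 200; 0 0 0 0 0 0 200; 0 0 0 0 0 0 200; 0 0 0 0 0 0 200; 0 0 0 0 0 0 200; 0 0 0 0 0 0 200; 0 0 0 0 0 0 200")

```text
time_s: 59.2
position: [0.5664, -0.3981, 0.1124]
ee_rot: [1.755, 1.564, -0.249]
wrist_force: [-0.7, -0.7, 0.3]
finger_gap: 0.314
```

Run:
```python
from h import *
st()
im=bot.camera('wrist');cv2.imwrite('pics/w36.png',im);crop(im,260,130,400,260,5.5,'pics/w36c.png')
```

```text
t 59.2 p [ 0.5664 -0.3981  0.1124] psi -2.0047 tilt [-1.     0.007 -0.001] gap mm 29.2 F [-0.7 -0.7  0.3]
```

View pics/w36c.png

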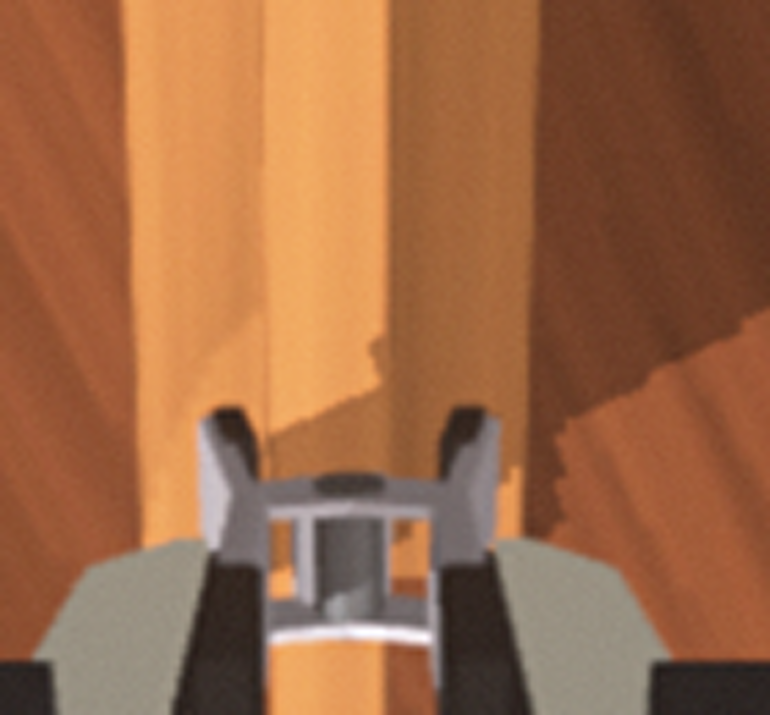

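Call:
play_rows(increments="-1 -0.3 0 0 0 -0.007 200; -2 0 0 0 0 0 200; -3 0 0 0 0 0 200; -2 0 0 0 0 0 200; -0.6 0 0 0 0 0 200; 0 0 0 0 0 0 200; 0 0 0 0 0 0 200")

```text
time_s: 59.95
position: [0.5617, -0.3957, 0.2012]
ee_rot: [-1.791, 1.564, 2.487]
wrist_force: [0.0, 0.1, -1.5]
finger_gap: 0.316
```

Run:
```python
from h import *
st();print(tw(-70,-60,0));plan(tw(-70,-60,180),TR[2]-np.pi/2,200,.04)
```

```text
t 59.95 p [ 0.5617 -0.3957  0.2012] psi -2.005 tilt [-1.    -0.007 -0.001] gap mm 29.4 F [ 0.   0.1 -1.5]
[np.float64(0.5070595187257041), np.float64(-0.033589603178648314), 0.0]
10 rows: 0.23 -2.02 -3.06 -0.048 -0 0.001 200; 0.23 -1.87 -3.15 -0.048 -0 0.001 200; 0.23 -1.71 -3.24 -0.048 -0 0.001 200; 0.22 -1.56 -3.31 -0.048 -0 0.001 200; 0.22 -1.4 -3.39 -0.048 -0 0.001 200; 0.22 -1.23 -3.45 -0.048 -0 0.001 200; 0.22 -1.06 -3.5 -0.048 -0 0.001 200; 0.22 -0.89 -3.55 -0.048 -0 0.001 200; 0.22 -0.72 -3.59 -0.048 -0 0.001 200; 0.21 -0.55 -3.62 -0.048 -0 0.001 200
```

Call:
play_rows(increments="0 -1.6 -2.4 -0.045 0 0 200; 0 -1.9 -3.1 -0.048 0 0 200; 0 -1.7 -3.2 -0.048 0 0 200; 0 -1.6 -3.3 -0.048 0 0 200; 0 -1.4 -3.4 -0.048 0 0 200; 0 -1.2 -3.4 -0.048 0 0 200; 0 -1.1 -3.5 -0.048 0 0 200; 0 -0.9 -3.5 -0.048 0 0 200; 0 -0.6 -2.8 -0.04 0 0 200; 0 -0.4 -1.8 -0.03 0 0 200; 0 -0.2 -0.9 -0.01 0 0 200; 0 0 0 0 0 0 200")

```text
time_s: 61.15
position: [0.4966, -0.0469, 0.1907]
ee_rot: [-1.799, 1.545, 2.958]
wrist_force: [-0.3, -0.8, -0.5]
finger_gap: 0.317
```

Run:
```python
from h import *
st();plan(tw(-70,-60,160),TR[2]-np.pi/2,200,.04)
```

```text
t 61.15 p [ 0.4966 -0.0469  0.1907] psi -1.5257 tilt [-1.    -0.025 -0.006] gap mm 29.5 F [-0.3 -0.8 -0.5]
1 rows: 3.05 1.18 -1.27 -0.003 -0.006 0.025 200
```

Call:
play_rows(increments="0.6 0.6 -0.7 -0.003 -0.006 0.025 200; 0.9 0.4 -0.4 0 0 0 200; 0.9 0.1 -0.1 0 0 0 200; 0.4 0 0 0 0 0 200; 0 0 0 0 0 0 200; 0 0 0 0 0 0 200")

```text
time_s: 61.75
position: [0.5076, -0.0392, 0.1594]
ee_rot: [-0.83, 1.567, -2.361]
wrist_force: [1.1, 0.0, -0.3]
finger_gap: 0.315
```

Run:
```python
from h import *
st();plan(tw(-70,-60,132),TR[2]-np.pi/2,200,.04)
cv2.imwrite('pics/w37.png',bot.camera('wrist'))
```

```text
t 61.75 p [ 0.5076 -0.0392  0.1594] psi -1.5308 tilt [-1.    -0.003  0.003] gap mm 29.3 F [ 1.1  0.  -0.3]
1 rows: 2.73 -0.02 -0.57 -0.008 0.003 0.003 200
```

View pics/w37.png

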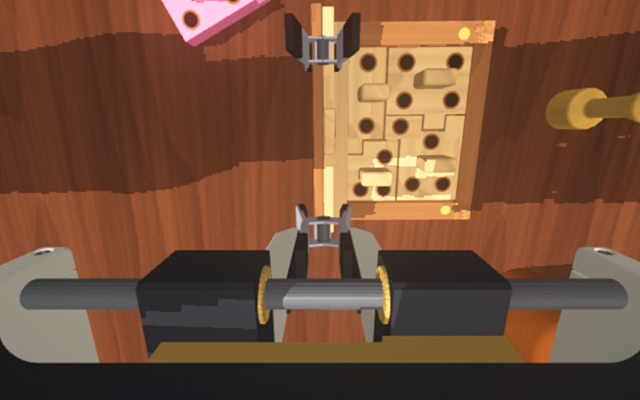

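Call:
play_rows(increments="0.6 0 -0.4 -0.008 0.003 0.003 200; 1 0 -0.2 0 0 0 200; 0.9 0 0 0 0 0 200; 0.4 0 0 0 0 0 200; 0 0 0 0 0 0 200; 0 0 0 0 0 0 200")

```text
time_s: 62.4
position: [0.5072, -0.0329, 0.128]
ee_rot: [2.416, 1.57, 0.894]
wrist_force: [-0.2, 0.7, -0.5]
finger_gap: 0.313
```

Run:
```python
from h import *
st();plan(tw(-70,-60,98),TR[2]-np.pi/2,200,.05)
im=bot.camera('wrist');cv2.imwrite('pics/w38.png',im);crop(im,260,120,400,260,5.5,'pics/w38c.png')
```

```text
t 62.4 p [ 0.5072 -0.0329  0.128 ] psi -1.5221 tilt [-1.     0.001 -0.001] gap mm 29.1 F [-0.2  0.7 -0.5]
1 rows: 3 -0.02 0.08 0.001 -0.001 -0.001 200
```

View pics/w38c.png

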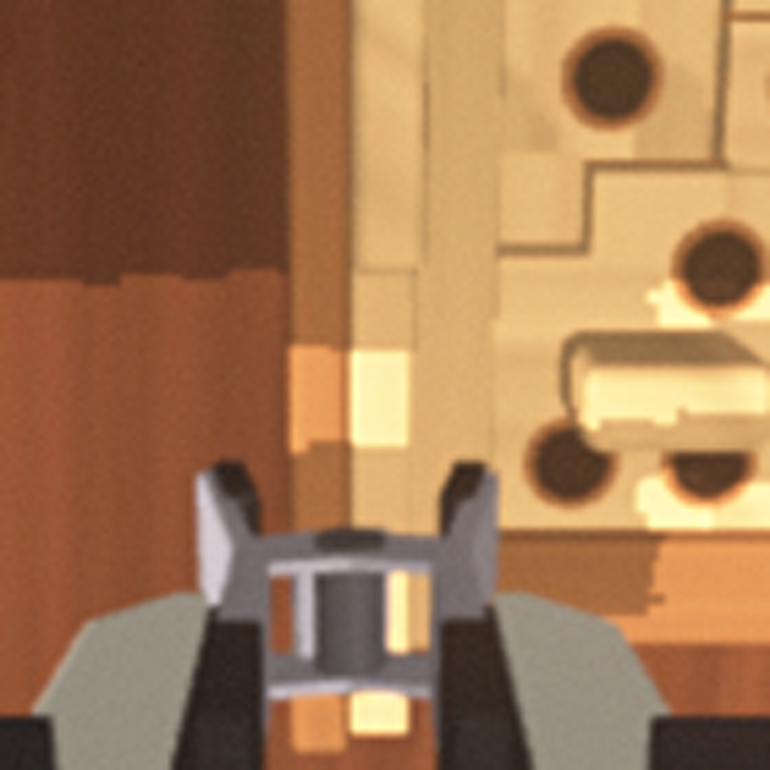

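Centred on the seam; lowering.

Call:
play_rows(increments="0.8 0 0 0 0 0 200; 0.8 0 0 0 0 0 200; 0.8 0 0 0 0 0 200; 0.4 0 0 0 0 0 200; 0.1 0 0 0 0 0 200; 0 0 0 0 0 0 200")

```text
time_s: 63.05
position: [0.5079, -0.0329, 0.0987]
ee_rot: [2.225, 1.567, 0.702]
wrist_force: [-1.7, 1.6, 8.7]
finger_gap: 0.315
```

Run:
```python
from h import *
st()
s=bot.camera('side');crop(s,280,150,380,230,8,'pics/s39c.png')
```

```text
t 63.05 p [ 0.5079 -0.0329  0.0987] psi -1.5228 tilt [-1.     0.003 -0.002] gap mm 29.3 F [-1.7  1.6  8.7]
```

View pics/s39c.png

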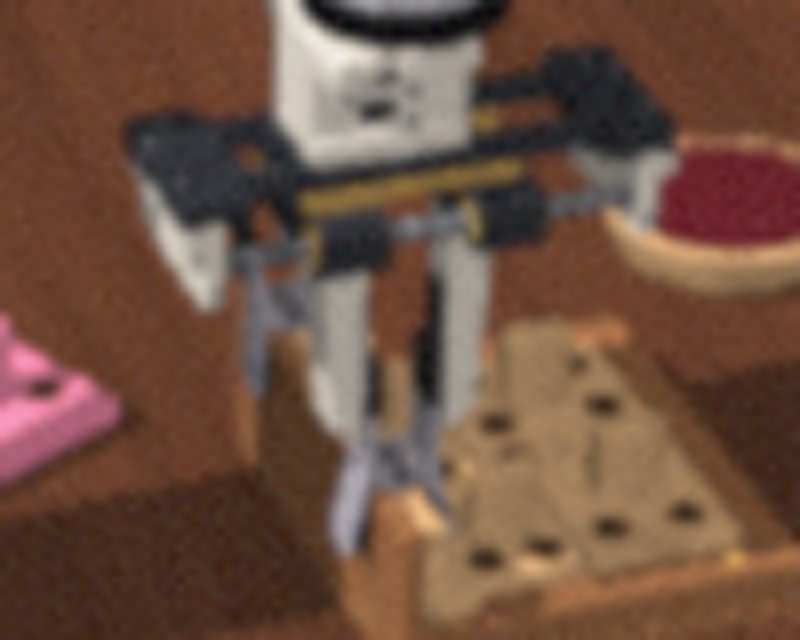

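Call:
play_rows(increments="0 0 0 0 0 0 160; 0 0 0 0 0 0 140; 0 0 0 0 0 0 120; 0 0 0 0 0 0 90; 0 0 0 0 0 0 50; 0 0 0 0 0 0 0; 0 0 0 0 0 0 0; 0 0 0 0 0 0 0; -1 0 0 0 0 0 0; -2 0 0 0 0 0 0; -3 0 0 0 0 0 0; -3 0 0 0 0 0 0")

```text
time_s: 64.3
position: [0.5054, -0.0335, 0.1889]
ee_rot: [-1.907, 1.565, 2.853]
wrist_force: [0.7, 1.0, 0.6]
finger_gap: 1.0
```

Call:
play_rows(increments="-3 0 2 0 0 0 0; -2 0 3 0 0 0 0; -1 0 3 0 0 0 0; 0 0 3 0 0 0 0; 0 0 1 0 0 0 0; 0 0 0 0 0 0 0; 0 0 0 0 0 0 0")

```text
time_s: 65.0
position: [0.5124, -0.1563, 0.2604]
ee_rot: [1.924, 1.565, 0.403]
wrist_force: [-0.5, -0.1, 0.6]
finger_gap: 0.999
```

Run:
```python
from h import *
import pickle
st()
c=cal('wrist');im=bot.camera('wrist');pickle.dump(c,open('c40.pkl','wb'));cv2.imwrite('pics/w40.png',im);crop(im,270,40,410,250,3,'pics/w40c.png')
s=bot.camera('side');crop(s,280,140,400,240,6.5,'pics/s40c.png');cv2.imwrite('pics/s40.png',s)
```

```text
t 65.0 p [ 0.5124 -0.1563  0.2604] psi -1.5214 tilt [-1.     0.005 -0.002] gap mm 92.9 F [-0.5 -0.1  0.6]
```

View pics/w40.png

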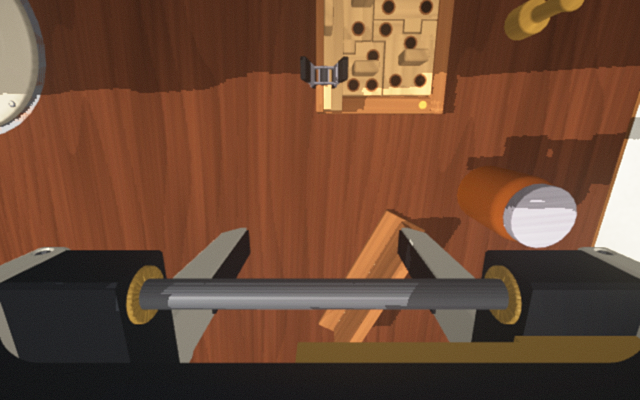

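View pics/s40c.png

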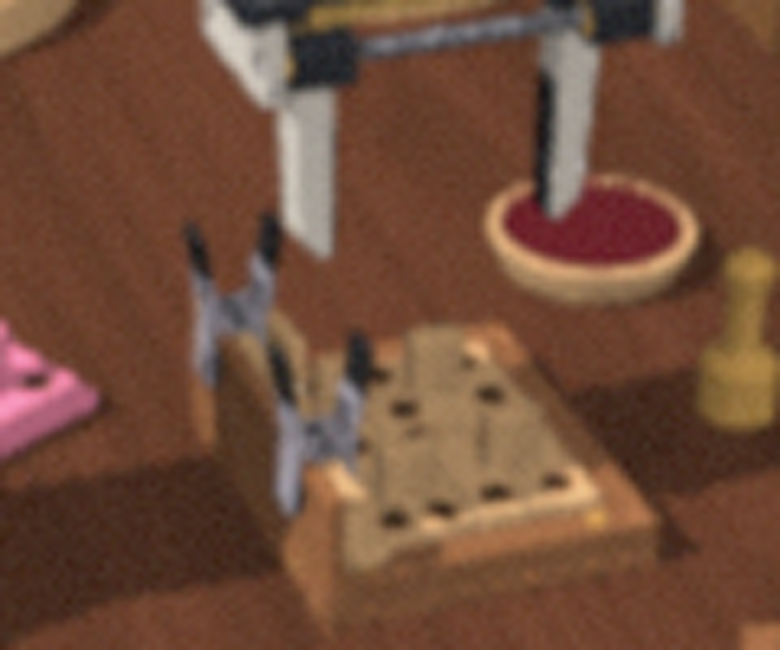

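Call:
play_rows(increments="0 1 -2 0 0 0 0; 0 1 -3 0 0 0 0; 0 1 -2 0 0 0 0; 0 0.5 -1 0 0 0 0; 0 0 0 0 0 0 0; 0 0 0 0 0 0 0")

```text
time_s: 65.7
position: [0.5428, -0.0657, 0.2588]
ee_rot: [3.084, 1.568, 1.57]
wrist_force: [1.0, -0.8, 0.3]
finger_gap: 1.002
```

Run:
```python
from h import *
import pickle
st()
c=cal('wrist');im=bot.camera('wrist');pickle.dump(c,open('c41.pkl','wb'));cv2.imwrite('pics/w41.png',im);crop(im,230,60,420,250,4,'pics/w41c.png')
```

```text
t 65.7 p [ 0.5428 -0.0657  0.2588] psi -1.5134 tilt [-1.     0.    -0.003] gap mm 93.2 F [ 1.  -0.8  0.3]
```

View pics/w41c.png

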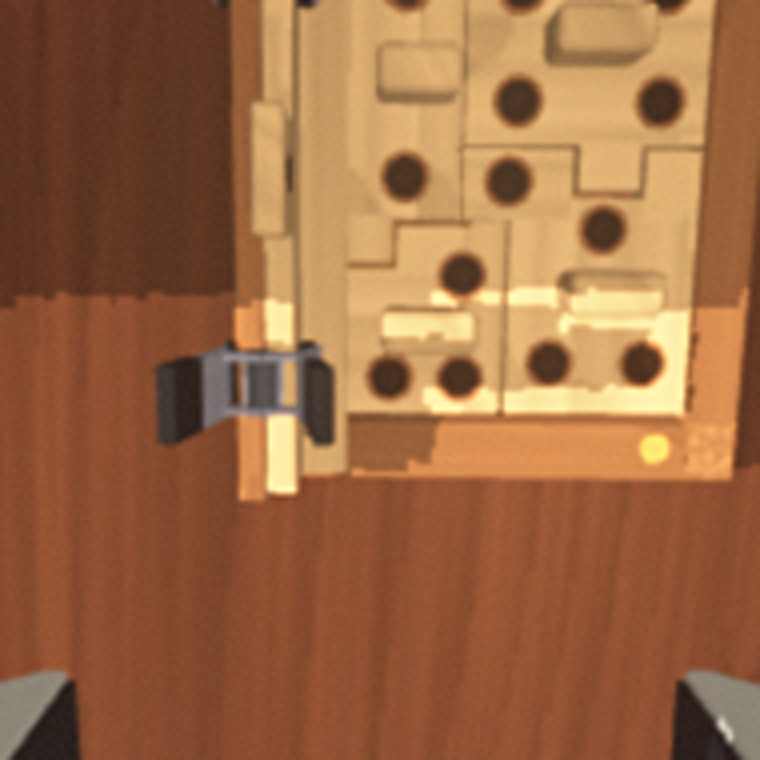

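View pics/w41.png

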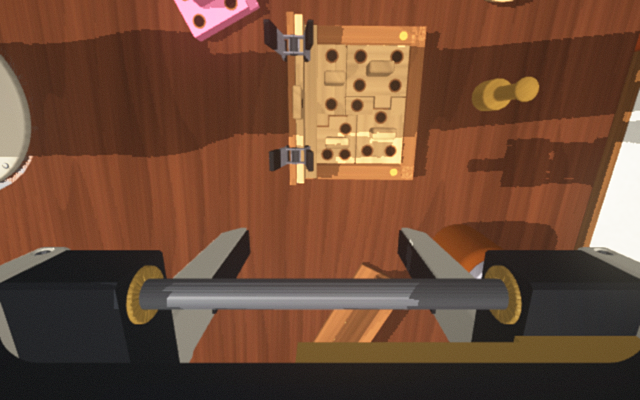

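View pics/s40.png

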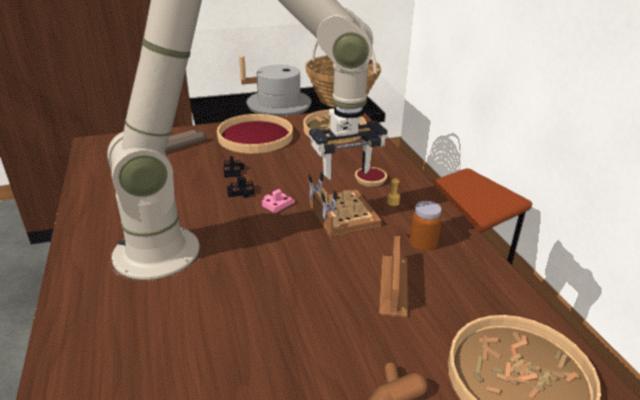

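Everything is in place, the rail is empty and the arm is clear, so I'm handing in.

Run:
```python
from h import *
st();print(bot.close_job())
```

```text
t 65.75 p [ 0.5427 -0.0659  0.2588] psi -1.5138 tilt [-1.     0.    -0.003] gap mm 93.0 F [-0.9 -0.1  0.8]
the job is handed in; nothing more can be done
None
```

I handed the job in at about 66 s of the 210 s allowed. The hand-in returned no verdict, so the checks below are my own.

- **Sections:** I laid A, B, C and D in that order. The last wrist pictures show them interlocked and level in the tray, with no raised edge. No section was knocked aside that I could see.
- **Strip:** It stands on the sections along the tall wall, pressed against its inside with about 10 N. No gap shows in the last picture. Its end sits about 2.4 to 2.6 mm inside the wall's end, against 3 mm nominal, so it is centred to within about 0.6 mm.
- **Clamps:** Only two clamps were on the rail. I clipped them over wall and strip at about y +60 and −60 mm. Both made contact with the top edge (about 9 N), stayed upright after release, and the rail is now empty.
- **Other things:** The jar, dish and tamper were not touched and look unmoved in the side picture.

**Differences in the measurements:** The top camera put the tray about 2 mm off the wrist camera's position, so I used the wrist camera. C and D settled about 1 to 1.5 mm further from the wall than I aimed, but both went fully down.

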